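Set the presser feet to the feeler blade

ROBOT

A 6-joint arm with a two-finger parallel gripper is mounted at the origin on a cart in front of the work surface, level with it; the furniture and walls round the work are solid. World frame = base frame: x ahead of the robot, y to its left, z up, the work surface at z = 0. Lengths are in m, angles in degrees, forces in N, time in s.
With the tool pointing down it reaches from about 0.375 to 0.75 m from the base axis. Payload 9 kg.
Tool frame: the origin (TCP) lies at the very end of the fingers, on their centre line; the grasp point (between the pads) lies 19 mm behind it (bot.hold_point_z is the distance from the TCP to the grasp point, in m); z points along the fingers, y is the direction in which the jaws open and shut (so a half turn about z gives the same grasp; the last joint's range is limited). The gripper opens to 85 mm and grips with 20 to 120 N. Pads are 22 mm wide; open, the fingers measure 114 mm over their backs; the gripper's body (76 mm by 85 mm) begins 54 mm behind the grasp point. The pads swing forward as they close: fully open they stand 13 mm farther back than shut.
Start: joints at [-76.931, 5.964, 5.575, 89.605, 0, 77.527], TCP at [0.259, -0.541, 0.231] pointing down, gripper open.
Joint ranges: [-171.21, 171.21], [-48.23, 106.86], [-62.78, 66.21], [-105.2, 120.99], [-86.42, 89.51], [-180, 180]. Speed limits (degrees/s): [127.2, 127.2, 147.25, 180, 180, 180].

INTERFACE

Orientations are given as a 3x3 rotation matrix whose columns are the frame's x, y, z axes.
In Python, from workcell import bot, cams, close_job gives the robot as it stands. The module is installed in compiled form; this text tells all that it offers.
- The arm moves only by the tool servo_tool, never from a script. Its argument "increments" is a list of rows, each an object of numbers: "fingers": the finger opening in mm, from 0 to 85.4; "tx", "ty", "tz": the shift along the tool's x, y, z each as a share of 0.5 m, from -1 to 1; "spin": the turn about the tool's z as a share of 180 degrees, from -1 to 1. In form: [{"fingers": .., "tx": .., "ty": .., "tz": .., "spin": ..}, ...]. A call has 1 to 10 rows; each row is the pose to reach, as a shift and turn from the pose measured when the call began, along the tool's axes at that moment, turning the shorter way round; what a row does not reach only later rows make up. A row lasts 1/8 s, in which the tool goes at most 62.5 mm and 10.7 degrees, less where a joint would pass 70% of its speed; a pose out of reach is approached as far as the arm can. A call with a number of a shift or a turn outside -1 to 1 is refused whole. A call with a gripper value outside its range is refused whole. The fingers move at their own pace and stop on an object; "newtons" is the grip in N (left out, the last holds). Time passes only in rows, so rows that repeat a pose let the fingers close. It gives the time, the measured TCP pose, the force and the opening at its end, in the units of the state.
- bot.state(): the state, without advancing time (a new reading comes with each control period).
- cams.snapshot(name): name is "scene" or "top" or "wrist"; returns (picture, depth): 384x512x3 uint8, red, green, blue; 384x512 float32, m along the optical axis (not along the pixel's ray), 0 where there is no reading.
- cams.calibration(name): a dict with "camera_matrix" (3x3 intrinsics, pixels), "rvec" (rotation vector, rad) and "tvec" (3), from world to camera coordinates, as OpenCV has them; the wrist camera has in their place "tool_from_camera" (4x4, takes a point from camera to tool coordinates, whose origin is the TCP and whose axes are the flange's). Camera axes: x right, y down, z forward; pixel columns grow to the right and rows downward; lengths in m; the calibration is good to about 2 mm. A picture is of the moment at which its call begins: read the wrist's pose just before it. calibration takes no time and is no camera call.
- close_job(): hands the job in, once; it reports no verdict.
The state is a dict: "time_s": time; "joints": joint angles; "qd": joint speeds; "joint_torque": joint torques, N m; "ee_pos": TCP position; "orientation": TCP orientation; "ft_force": force on the tool from outside, world axes, zero at the start; "ft_torque": the same for the moment, N m; "finger_gap": finger opening in m.
Only numpy, scipy, OpenCV 4.12 (cv2) and the standard library are available. Lean on these libraries where they do the work, as an engineer would, in place of code of your own. Each camera call takes 0.05 s, during which the arm holds its last target.

TASK

Set the presser foot of every stand on the desk to the thickness of the red-handled feeler blade, doing the yellow foot first, then the green, then the blue (one may be missing): slide the blade under the foot until it meets the column, raising the foot first if you feel that the blade will not go in, bring the foot down until it rests on the blade, and draw the blade out again without shifting the foot. Never ram the blade against a foot or press a foot hard onto it, and when all are set lay the blade back flat with its handle on the order pad.

Things in the scene. Friction and masses are not known exactly. Their poses are not given: they have to be found in the camera images.
- blade_handle (a point): Feeler blade, loose, 0.12 kg, at first flat on the order pad: centre of its red block handle, 60 long (x) x 36 wide x 16 high. A steel strip 6 thick, 24 wide, 85 long sticks out of the handle along +x, half-way up (its underside 5 above the handle's). Same either way up; it balances at the front half of the handle.
- blade_tip (a point): Middle of the free end of the feeler strip, 115 from the handle's centre along the blade's +x; same axes as the handle.
- blade: The same feeler blade; origin under the centre of its handle, 8 below blade_handle; same axes.
- notepad: White order pad lying loose on the desk, 111 x 84 x 11 thick; origin at the centre of its underside, x along its 111 side, z up.
- bed_yellow (a point): Stand with the yellow foot, heavy (4 kg), standing on the desk (may be absent): centre of the top of its steel bed (50 x 50, 45 above the desk), right under the foot. x points from the open front to the column, the way the blade slides in; z up. The column (24 x 30, top 112 above the desk) has its front face at x = +30, which stops the strip. Base plate 12 thick, 70 wide, from x = -170 to +75.
- rest_yellow (a point): Centre of the top of the yellow stand's blade rest, a narrow ledge in front of the bed, 135 long (x) and 22 wide, 40 above the desk; axes as the bed's, 99.5 in front of the bed's centre. It is 5 lower than the bed, so that with the handle lying on it the strip lies flat on the bed.
- foot_yellow: Yellow presser foot: slides straight up and down over the bed and stays where left (about 2.5 N moves it; gap 0 to 28, at first 2 to 11). Origin: centre of its flat underside (40 x 36), so its height above the bed point is the gap. Grey arm above, 44 wide, top 32 over the origin; on it a round yellow knob, diameter 24, 40 to 62 over the origin, to pinch and raise or press on top.
- bed_green (a point): Stand with the green foot, heavy (4 kg), standing on the desk (may be absent): centre of the top of its steel bed (50 x 50, 45 above the desk), right under the foot. x points from the open front to the column, the way the blade slides in; z up. The column (24 x 30, top 112 above the desk) has its front face at x = +30, which stops the strip. Base plate 12 thick, 70 wide, from x = -170 to +75.
- rest_green (a point): Centre of the top of the green stand's blade rest, a narrow ledge in front of the bed, 135 long (x) and 22 wide, 40 above the desk; axes as the bed's, 99.5 in front of the bed's centre. It is 5 lower than the bed, so that with the handle lying on it the strip lies flat on the bed.
- foot_green: Green presser foot: slides straight up and down over the bed and stays where left (about 2.5 N moves it; gap 0 to 28, at first 2 to 11). Origin: centre of its flat underside (40 x 36), so its height above the bed point is the gap. Grey arm above, 44 wide, top 32 over the origin; on it a round green knob, diameter 24, 40 to 62 over the origin, to pinch and raise or press on top.
- bed_blue (a point): Stand with the blue foot, heavy (4 kg), standing on the desk (may be absent): centre of the top of its steel bed (50 x 50, 45 above the desk), right under the foot. x points from the open front to the column, the way the blade slides in; z up. The column (24 x 30, top 112 above the desk) has its front face at x = +30, which stops the strip. Base plate 12 thick, 70 wide, from x = -170 to +75.
- rest_blue (a point): Centre of the top of the blue stand's blade rest, a narrow ledge in front of the bed, 135 long (x) and 22 wide, 40 above the desk; axes as the bed's, 99.5 in front of the bed's centre. It is 5 lower than the bed, so that with the handle lying on it the strip lies flat on the bed.
- foot_blue: Blue presser foot: slides straight up and down over the bed and stays where left (about 2.5 N moves it; gap 0 to 28, at first 2 to 11). Origin: centre of its flat underside (40 x 36), so its height above the bed point is the gap. Grey arm above, 44 wide, top 32 over the origin; on it a round blue knob, diameter 24, 40 to 62 over the origin, to pinch and raise or press on top.
Not all that is in view belongs to the job. There is more than one size of the notepad; the one meant has the size given above.

How it is judged:
By the outcome, as a careful person would: the job done as asked, in the order asked, and still so for the second after the job is handed in, with the robot touching nothing.
Of stand_yellow, stand_green, stand_blue only 2 to 3 are there at a start; the rules pass over those that are not, and their reading is None.
At some moment in a run one of notepad may be knocked a few centimetres aside while the robot is not near it.
Once in a run the grip may slacken for a moment while it holds something.
It also fails if it takes over 210 s, if anything falls off the work surface, if the arm or the gripper's body presses on something with over 40 N, if the wrist force passes 120 N, or if a joint passes its speed limit or range.

## Working session

There is one attempt and no reset: what is moved stays moved. The work goes in short steps, Python scripts to look and compute and a tool call to move; the robot and the scene stay as the last step left them, time stands still between calls to the robot, and variables do not carry over. Pictures are saved under pics/ and viewed, and the job is handed in when it is done.

Besides the shell and the picture viewer there is one more tool, called after "Call:" by a JSON object that holds its "api" and its "payload", one argument or row to a line. servo_tool: Moves the arm, as the interface text tells. Shift numbers are shares of 0.5 m and turn numbers shares of 180 degrees, none past 1 either way. Its arguments: {"type":"object","properties":{"increments":{"type":"array","items":{"type":"object","properties":{"fingers":{"type":"number"},"tx":{"type":"number","minimum":-1,"maximum":1},"ty":{"type":"number","minimum":-1,"maximum":1},"tz":{"type":"number","minimum":-1,"maximum":1},"spin":{"type":"number","minimum":-1,"maximum":1}}}},"newtons":{"type":"number"}},"required":["increments"]}

```bash
ls; mkdir -p pics; cat > h.py <<'E'
import numpy as np, cv2
from workcell import bot, cams
def cal(n):
    c=cams.calibration(n); K=np.array(c["camera_matrix"],float)
    if "rvec" in c:
        R,_=cv2.Rodrigues(np.array(c["rvec"],float)); t=np.array(c["tvec"],float).reshape(3)
        return K,R.T,-R.T@t   # cam->world R, origin
    s=bot.state(); T=np.array(c["tool_from_camera"],float); Rw=np.array(s["orientation"]); p=np.array(s["ee_pos"])
    return K,Rw@T[:3,:3],Rw@T[:3,3]+p
def snap(n,tag):
    c=cal(n); im,d=cams.snapshot(n)
    cv2.imwrite(f"pics/{tag}.png",im[:,:,::-1]); np.savez(f"pics/{tag}.npz",im=im,d=d,K=c[0],R=c[1],o=c[2])
    return im,d,c
def load(tag):
    z=np.load(f"pics/{tag}.npz"); return z["im"],z["d"],(z["K"],z["R"],z["o"])
def ray(c,uv):
    K,R,o=c; uv=np.atleast_2d(uv).astype(float)
    v=np.c_[(uv[:,0]-K[0,2])/K[0,0],(uv[:,1]-K[1,2])/K[1,1],np.ones(len(uv))]
    return o,v@R.T
def onz(c,uv,z):
    o,v=ray(c,uv); return o+v*((z-o[2])/v[:,2])[:,None]
def pts(c,d):
    K,R,o=c; h,w=d.shape; u,v=np.meshgrid(np.arange(w),np.arange(h))
    P=np.stack([(u-K[0,2])/K[0,0]*d,(v-K[1,2])/K[1,1]*d,d],-1)
    return P@R.T+o
def proj(c,P):
    K,R,o=c; q=(np.atleast_2d(P)-o)@R; q=q@K.T; return q[:,:2]/q[:,2:]
E
python3 - <<'E'
from h import *
s=bot.state()
for k in ("time_s","ee_pos","orientation","ft_force","finger_gap"): print(k,s[k])
a=snap("top","top0");b=snap("scene","scene0")
print(a[2],b[2])
E
```

```text
pics
time_s 0.0
ee_pos [ 0.25864433 -0.54100933  0.23050445]
orientation [[ 9.02250728e-01  4.31211692e-01 -3.15483251e-04]
 [ 4.31211713e-01 -9.02249804e-01  1.32313449e-03]
 [ 2.85906360e-04 -1.32983913e-03 -9.99999075e-01]]
ft_force [ 0.0595941  -0.09707787 -0.52523844]
finger_gap 0.08519885397233838
(array([[433.06071314,   0.        , 257.67866121],
       [  0.        , 433.06071314, 185.69336977],
       [  0.        ,   0.        ,   1.        ]]), array([[ 0.05030388, -0.97819766,  0.20149159],
       [-0.99871998, -0.05033638,  0.00496575],
       [ 0.00528487, -0.20148347, -0.97947766]]), array([0.19937596, 0.043833  , 1.68100047])) (array([[426.8622945 ,   0.        , 254.03311182],
       [  0.        , 426.8622945 , 186.85402875],
       [  0.        ,   0.        ,   1.        ]]), array([[-0.68902715, -0.44780868,  0.56983241],
       [-0.72436861,  0.40051282, -0.56114134],
       [ 0.02305878, -0.79941033, -0.60034275]]), array([-0.47747889,  1.02698942,  1.11634572]))
```

View pics/top0.png

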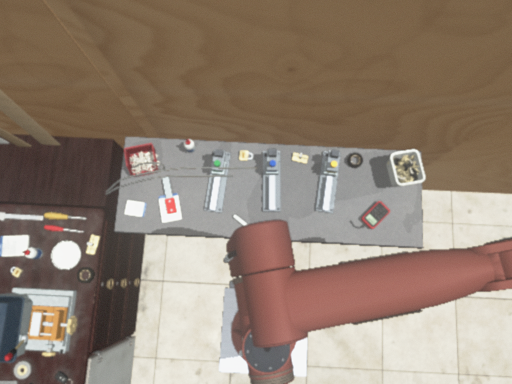

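View pics/scene0.png

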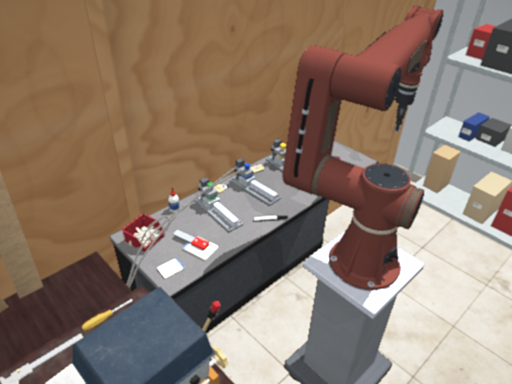

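The top view shows three stands: green knob at about (217,160), blue (272,160) and yellow (333,163). The red handle is on a pad at about (170,205), and a smaller pad lies at (135,208). I'll enlarge the crop.

```bash
python3 - <<'E'
import cv2
im=cv2.imread("pics/top0.png")[135:245,110:430]
cv2.imwrite("pics/top0c.png",cv2.resize(im,None,fx=2.5,fy=2.5,interpolation=cv2.INTER_CUBIC))
im=cv2.imread("pics/top0.png")[165:235,115:195]
cv2.imwrite("pics/top0d.png",cv2.resize(im,None,fx=7,fy=7,interpolation=cv2.INTER_CUBIC))
E
```

```text
(no output)
```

View pics/top0c.png

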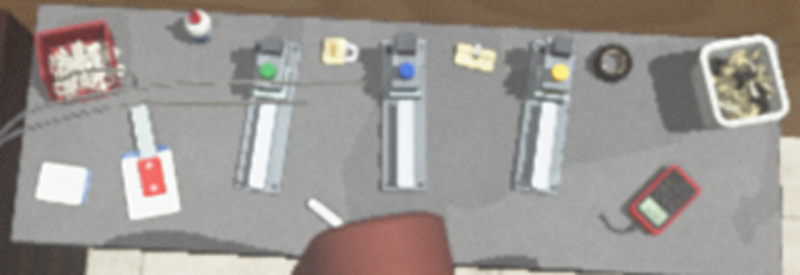

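View pics/top0d.png

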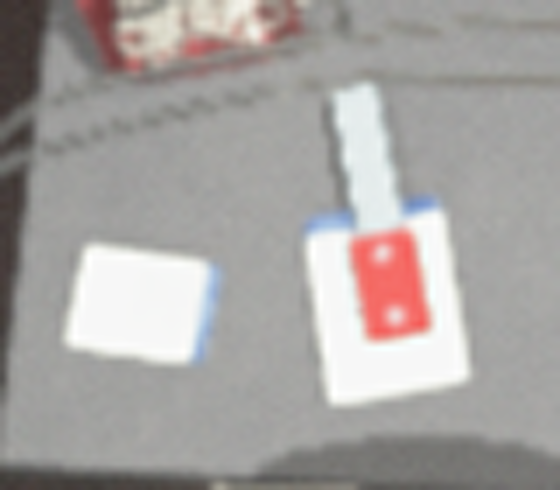

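Two white pads are in view. The one at (170,208) measures about 20x27 px, carries the red handle, and fits 84x111. The one at (135,208) is about 19x15 px, which is too small. The enlarged crop confirms this. Next I'll work out rough positions and check the thin overhead lines.

```bash
python3 - <<'E'
from h import *
im,d,c=load("top0")
hsv=cv2.cvtColor(im,cv2.COLOR_RGB2HSV); P=pts(c,d)
def blob(lo,hi,name,box):
    m=cv2.inRange(hsv,lo,hi); k=np.zeros_like(m); x0,y0,x1,y1=box; k[y0:y1,x0:x1]=m[y0:y1,x0:x1]
    ys,xs=np.nonzero(k); print(name,len(xs),xs.mean(),ys.mean(),np.median(P[ys,xs],0)); return np.c_[xs,ys]
blob((22,120,120),(35,255,255),"Y",(315,150,345,175))
blob((45,100,60),(85,255,255),"G",(205,150,230,170))
blob((105,120,60),(125,255,255),"B",(262,150,284,170))
u=blob((0,120,120),(8,255,255),"R",(150,190,185,225)); b=np.r_[u,]
w=onz(c,u,0.027); print("handle",w.mean(0)); print(cv2.minAreaRect(w[:,:2].astype(np.float32)*1000))
# white pieces
for nm,box,z in (("pad",(150,180,190,230),.011),("rY",(312,172,342,215),.04),("rB",(258,172,286,215),.04),("rG",(203,172,230,215),.04),("strip",(155,172,180,198),.022)):
    m=cv2.inRange(hsv,(0,0,205),(180,50,255)); k=np.zeros_like(m);x0,y0,x1,y1=box;k[y0:y1,x0:x1]=m[y0:y1,x0:x1]
    ys,xs=np.nonzero(k); w=onz(c,np.c_[xs,ys],z)
    print(nm,len(xs),w.mean(0),cv2.minAreaRect(w[:,:2].astype(np.float32)*1000),np.median(P[ys,xs,2]))
for q in ((160,177),(200,176),(140,172),(130,175),(250,170),(180,187)): print(q,P[q[1],q[0]],im[q[1],q[0]])
H=P[:,:,2]; m=(H>0.13)&(d>0); m[:, :105]=0; m[:130]=0; m[210:]=0;m[:,430:]=0
ys,xs=np.nonzero(m); print(len(xs)); print(np.c_[xs,ys,(P[ys,xs]*1000).astype(int)][::max(1,len(xs)//15)])
E
```

```text
Y 19 332.7894736842105 163.94736842105263 [ 0.62042296 -0.22580909  0.10913552]
G 22 216.86363636363637 163.0 [0.59993014 0.20758985 0.11404993]
B 23 272.17391304347825 163.0 [0.61326904 0.00237638 0.10989881]
R 92 170.42391304347825 205.31521739130434 [0.44584356 0.38457451 0.02674479]
handle [0.4451345  0.38462614 0.027     ]
((445.0776672363281, 385.0784912109375), (53.9831657409668, 30.87055778503418), 14.512755393981934)
pad 476 [0.44810445 0.39299809 0.011     ] ((467.7364807128906, 396.65069580078125), (167.24029541015625, 79.52608489990234), 13.471370697021484) 0.011937541297599052
rY 245 [ 0.52026489 -0.22008875  0.04      ] ((529.379638671875, -225.59771728515625), (43.171226501464844, 149.27581787109375), 87.6150894165039) 0.037678755835252487
rB 245 [ 0.51587596 -0.00447322  0.04      ] ((521.878173828125, -4.341557502746582), (30.20487403869629, 146.99545288085938), 89.3583984375) 0.03839990911821012
rG 326 [0.50514091 0.20861111 0.04      ] ((508.9701843261719, 205.9701385498047), (150.55841064453125, 51.928260803222656), 0.38719913363456726) 0.036516599753808054
strip 
[... 295 characters left out ...]
.57724057  0.52394677 -0.00238529] [185 155 148]
(130, 175) [0.56135567 0.56008133 0.00505442] [127 112 109]
(250, 170) [ 0.60775992  0.08621727 -0.00111395] [160 162 161]
(180, 187) [ 5.24209888e-01  3.59134430e-01 -4.99398258e-04] [161 161 160]
1159
[[ 229  130  726  169  130]
 [ 315  130  727 -147  174]
 [ 393  130  726 -418  218]
 [ 299  131  728  -90  152]
 [ 376  131  727 -364  194]
 [ 303  132  727 -106  146]
 [ 380  132  730 -383  178]
 [ 319  133  727 -166  143]
 [ 397  133  727 -442  186]
 [ 360  134  726 -315  156]
 [ 346  135  728 -269  131]
 [ 425  135  726 -545  181]
 [ 425  136  725 -548  174]
 [ 413  138  725 -515  144]
 [ 217  175  540  198  176]
 [ 229  176  536  154  188]]
```

```bash
python3 - <<'E'
import cv2
im=cv2.imread("pics/scene0.png")[130:300,100:330]
cv2.imwrite("pics/sc0c.png",cv2.resize(im,None,fx=3.4,fy=3.4,interpolation=cv2.INTER_CUBIC))
E
```

```text
(no output)
```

View pics/sc0c.png

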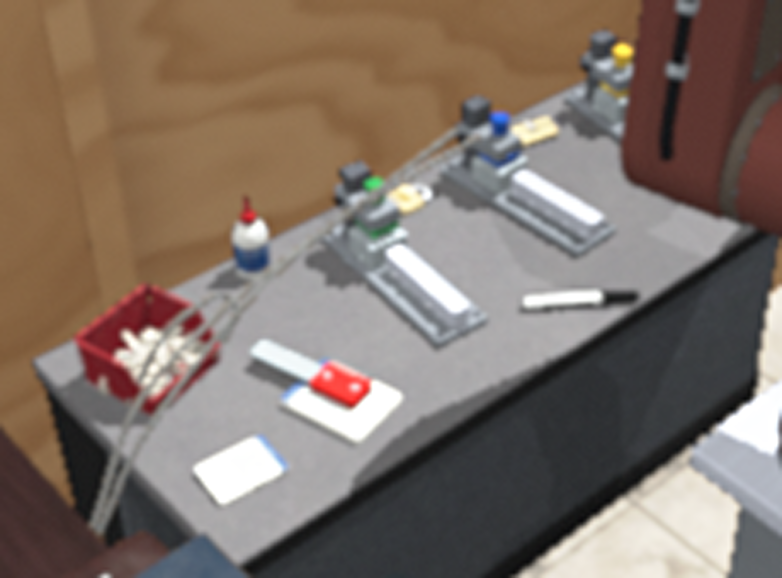

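Two thin grey lines arch above the desk from the left at about z 0.12–0.19, near the strip and the green stand. I need their 3D course.

```bash
python3 - <<'E'
from h import *
for n,box in (("top0",(105,140,330,215)),("scene0",(90,130,310,300))):
    im,d,c=load(n);P=pts(c,d); x0,y0,x1,y1=box
    m=np.zeros(d.shape,bool); m[y0:y1,x0:x1]=1
    m&=(d>0)&(P[:,:,2]>0.1)&(P[:,:,0]<0.68)&(P[:,:,0]>0.3)
    ys,xs=np.nonzero(m); Q=P[ys,xs]; o=np.argsort(-Q[:,1]); print(n,len(o))
    for i in o[::max(1,len(o)//45)]: print(xs[i],ys[i],np.round(Q[i],3))
E
```

```text
top0 480
145 179 [0.528 0.473 0.102]
152 178 [0.532 0.446 0.108]
157 177 [0.534 0.424 0.122]
162 177 [0.536 0.407 0.115]
166 176 [0.536 0.389 0.134]
171 175 [0.541 0.37  0.136]
176 169 [0.573 0.361 0.101]
179 168 [0.575 0.349 0.108]
179 176 [0.538 0.34  0.141]
182 176 [0.538 0.329 0.142]
185 176 [0.539 0.318 0.14 ]
190 167 [0.581 0.308 0.107]
190 176 [0.538 0.298 0.15 ]
195 167 [0.583 0.29  0.106]
198 167 [0.581 0.277 0.115]
199 176 [0.538 0.265 0.156]
202 176 [0.536 0.253 0.166]
208 167 [0.584 0.241 0.109]
209 176 [0.538 0.228 0.162]
215 149 [0.655 0.22  0.11 ]
215 160 [0.612 0.216 0.112]
216 152 [0.643 0.215 0.113]
216 166 [0.591 0.212 0.103]
217 155 [0.633 0.211 0.107]
217 165 [0.594 0.208 0.11 ]
215 176 [0.536 0.205 0.177]
219 151 [0.647 0.203 0.114]
219 164 [0.597 0.2   0.114]
217 176 [0.536 0.198 0.18 ]
218 175 [0.54  0.195 0.176]
219 175 [0.54  0.191 0.18 ]
224 167 [0.585 0.18  0.117]
224 175 [0.54  0.173 0.185]
227 175 [0.54  0.162 0.186]
231 167 [0.586 0.154 0.12 ]
232 175 [0.54  0.144 0.188]
238 168 [0.584 0.128 0.119]
243 167 [0.588 0.11  0.123]
248 167 [0.59  0.091 0.117]
[... 887 characters left out ...]
]
203 178 [0.654 0.201 0.114]
207 180 [0.631 0.199 0.115]
216 185 [0.578 0.196 0.118]
208 181 [0.635 0.191 0.104]
217 184 [0.587 0.184 0.112]
220 182 [0.581 0.174 0.12 ]
229 171 [0.538 0.163 0.19 ]
232 170 [0.534 0.151 0.191]
225 178 [0.591 0.139 0.117]
288 134 [0.301 0.115 0.435]
235 173 [0.583 0.093 0.124]
241 169 [0.587 0.056 0.125]
237 160 [0.662 0.012 0.113]
240 163 [0.647 0.008 0.103]
240 160 [0.652 0.003 0.114]
242 160 [ 0.644 -0.001  0.116]
248 164 [ 0.61  -0.005  0.111]
243 161 [ 0.652 -0.014  0.101]
275 142 [ 0.661 -0.221  0.11 ]
283 146 [ 0.616 -0.226  0.107]
278 144 [ 0.651 -0.231  0.1  ]
283 143 [ 0.627 -0.237  0.114]
282 143 [ 0.636 -0.241  0.108]
280 140 [ 0.663 -0.256  0.106]
```

```bash
cat >> h.py <<'E'
def inc(xyz,th=None):
    s=bot.state(); R=np.array(s["orientation"]); p=np.array(s["ee_pos"])
    t=R.T@(np.array(xyz)-p)/0.5
    cur=np.degrees(np.arctan2(R[1,0],R[0,0]))
    sp=0 if th is None else -(((th-cur)+180)%360-180)/180
    print("tx %.4f ty %.4f tz %.4f spin %.4f"%(*t,sp)," dist_mm %.1f cur th %.2f"%(np.linalg.norm(t)*500,cur))
def st():
    s=bot.state(); R=np.array(s["orientation"]); print("t %.2f"%s["time_s"],"p",np.round(s["ee_pos"],4),"th %.2f"%np.degrees(np.arctan2(R[1,0],R[0,0])),"F",np.round(s["ft_force"],2),"M",np.round(s["ft_torque"],2),"gap %.1f"%(1000*s["finger_gap"]), "zax",np.round(R[:,2],4))
E
python3 - <<'E'
from h import *
print(np.round(cams.calibration("wrist")["tool_from_camera"],3)); print(cams.calibration("wrist")["camera_matrix"])
inc((0.45,-0.24,0.30),-8)
E
```

```text
[[-0.002 -0.946 -0.324  0.083]
 [ 1.    -0.001 -0.001 -0.   ]
 [ 0.    -0.324  0.946 -0.142]
 [ 0.     0.     0.     1.   ]]
[[315.57222231   0.         255.67095977]
 [  0.         315.57222231 190.53819416]
 [  0.           0.           1.        ]]
tx 0.6049 ty -0.3784 tz -0.1382 spin 0.1863  dist_mm 363.4 cur th 25.54
```

Call:
{"api": "servo_tool", "payload": {
  "increments": [
    {"tx": 0.77,"ty": -0.28,"tz": -0.12,"spin": 0.186},
    {"tx": 0.77,"ty": -0.28,"tz": -0.12,"spin": 0.186},
    {"tx": 0.77,"ty": -0.28,"tz": -0.12,"spin": 0.186},
    {"tx": 0.77,"ty": -0.28,"tz": -0.12,"spin": 0.186},
    {"tx": 0.77,"ty": -0.28,"tz": -0.12,"spin": 0.186},
    {"tx": 0.77,"ty": -0.28,"tz": -0.12,"spin": 0.186},
    {"tx": 0.77,"ty": -0.28,"tz": -0.12,"spin": 0.186},
    {"tx": 0.77,"ty": -0.28,"tz": -0.12,"spin": 0.186},
    {"tx": 0.77,"ty": -0.28,"tz": -0.12,"spin": 0.186}
  ]
}}

```text
invalid input at $.increments[0]: expected keys fingers, tx, ty, tz, spin
```

```bash
python3 - <<'E'
from h import *
st(); snap("wrist","w1"); snap("top","top1")
E
```

```text
t 0.10 p [ 0.2587 -0.5411  0.2306] th 25.54 F [ 0.31  0.14 -0.65] M [-0.03 -0.03  0.  ] gap 85.5 zax [-3.0e-04  1.1e-03 -1.0e+00]
```

View pics/w1.png

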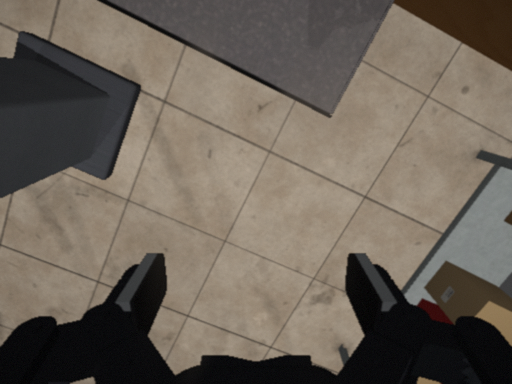

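That call was refused because every row needs all five keys, so this view only shows the floor. I'll send it again.

Call:
{"api": "servo_tool", "payload": {
  "increments": [
    {"fingers": 85,"tx": 0.77,"ty": -0.28,"tz": -0.12,"spin": 0.186},
    {"fingers": 85,"tx": 0.77,"ty": -0.28,"tz": -0.12,"spin": 0.186},
    {"fingers": 85,"tx": 0.77,"ty": -0.28,"tz": -0.12,"spin": 0.186},
    {"fingers": 85,"tx": 0.77,"ty": -0.28,"tz": -0.12,"spin": 0.186},
    {"fingers": 85,"tx": 0.77,"ty": -0.28,"tz": -0.12,"spin": 0.186},
    {"fingers": 85,"tx": 0.77,"ty": -0.28,"tz": -0.12,"spin": 0.186},
    {"fingers": 85,"tx": 0.77,"ty": -0.28,"tz": -0.12,"spin": 0.186},
    {"fingers": 85,"tx": 0.77,"ty": -0.28,"tz": -0.12,"spin": 0.186},
    {"fingers": 85,"tx": 0.77,"ty": -0.28,"tz": -0.12,"spin": 0.186}
  ]
}}

```text
time_s: 1.32
ee_pos: [0.5455, -0.249, 0.2906]
orientation: [[0.99, -0.138, -0.001], [-0.138, -0.99, 0.001], [-0.001, -0.001, -1.0]]
ft_force: [-0.8, 0.2, 0.5]
finger_gap: 0.0852
```

```bash
python3 - <<'E'
from h import *
st(); snap("wrist","w2"); snap("top","top2")
E
```

```text
t 1.32 p [ 0.5455 -0.249   0.2906] th -7.91 F [-0.83  0.21  0.5 ] M [ 0.   -0.03 -0.04] gap 85.2 zax [-8.e-04  9.e-04 -1.e+00]
```

View pics/w2.png

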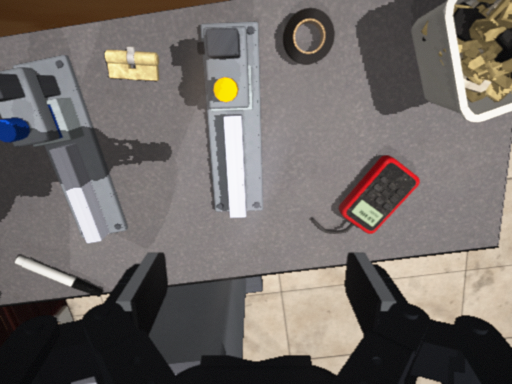

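View pics/top2.png

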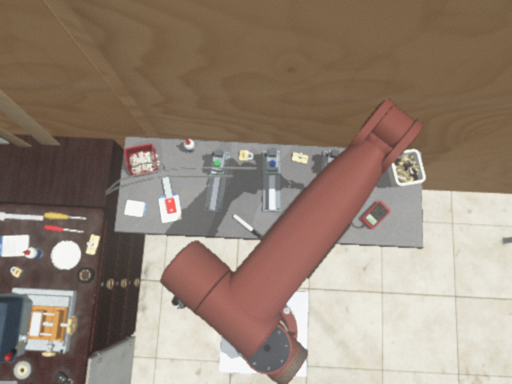

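The wrist view shows the yellow stand: knob at (225,90), white rest from about (235,117) to (237,215), column at (222,42). The blue stand is at the left. I'll measure it.

```bash
cat >> h.py <<'E'
def rest(tag,box,thr=190):
    im,d,c=load(tag); hsv=cv2.cvtColor(im,cv2.COLOR_RGB2HSV); m=cv2.inRange(hsv,(0,0,thr),(180,45,255))
    k=np.zeros_like(m);x0,y0,x1,y1=box;k[y0:y1,x0:x1]=m[y0:y1,x0:x1]
    n,l,s,_=cv2.connectedComponentsWithStats(k); i=1+np.argmax(s[1:,4]); ct,_=cv2.findContours((l==i).astype(np.uint8),cv2.RETR_EXTERNAL,cv2.CHAIN_APPROX_NONE)
    u=max(ct,key=len)[:,0,:]; w=onz(c,u,0.04)[:,:2].astype(np.float32)*1000
    r=cv2.minAreaRect(w); b=cv2.boxPoints(r); e=[b[1]-b[0],b[2]-b[1]]; L=max(e,key=np.linalg.norm); W=min(e,key=np.linalg.norm)
    if L[0]<0: L=-L
    th=np.degrees(np.arctan2(L[1],L[0])); P=pts(c,d)
    print("rest c",np.round(r[0],1),"L %.1f W %.1f th %.2f"%(np.linalg.norm(L),np.linalg.norm(W),th),"zmed",np.median(P[l==i][:,2]))
    return np.array(r[0])/1000,th
def knob(tag,lo,hi,box):
    im,d,c=load(tag); hsv=cv2.cvtColor(im,cv2.COLOR_RGB2HSV); m=cv2.inRange(hsv,lo,hi)
    k=np.zeros_like(m);x0,y0,x1,y1=box;k[y0:y1,x0:x1]=m[y0:y1,x0:x1]
    P=pts(c,d); Z=P[:,:,2]; q=(k>0)&(d>0); zt=np.percentile(Z[q],90); t=q&(Z>zt-0.004)
    ys,xs=np.nonzero(t); zt=np.median(Z[t]); w=onz(c,np.c_[xs,ys],zt)
    (cx,cy),r=cv2.minEnclosingCircle(w[:,:2].astype(np.float32)*1000)
    print("knob px %.1f %.1f"%(xs.mean(),ys.mean()),"top z %.4f gap %.4f"%(zt,zt-0.107),"mean",np.round(w.mean(0),4),"circ",round(cx,1),round(cy,1),round(r,1),len(xs))
E
python3 - <<'E'
from h import *
r,th=rest("w2",(210,110,250,222)); knob("w2",(22,120,100),(35,255,255),(205,70,250,110))
a=np.radians(th); print("bed",r+0.0995*np.array([np.cos(a),np.sin(a)]))
im,d,c=load("w2"); P=pts(c,d)
for q in ((222,42),(215,180),(256,180),(150,270),(250,60),(170,200),(300,150)): print(q,np.round(P[q[1],q[0]],4),im[q[1],q[0]])
E
```

```text
rest c [ 526.6 -219.4] L 134.3 W 22.5 th -6.21 zmed 0.03924748732474895
knob px 225.0 89.2 top z 0.1096 gap 0.0026 mean [ 0.6254 -0.2298  0.1096] circ 625.4 -229.8 11.6 455
bed [ 0.62550687 -0.23014044]
(222, 42) [ 0.6668 -0.2343  0.1119] [92 93 97]
(215, 180) [ 0.5075 -0.1859  0.0105] [169 174 179]
(256, 180) [ 0.4999 -0.2427  0.0118] [176 179 187]
(150, 270) [ 0.562  -0.2077  0.3214] [25 23 24]
(250, 60) [ 0.6544 -0.2568  0.0102] [158 162 167]
(170, 200) [ 4.836e-01 -1.133e-01  3.000e-04] [126 121 118]
(300, 150) [ 5.309e-01 -3.087e-01 -5.000e-04] [140 134 132]
```

Yellow gap is about 2.6 mm, so the blade can't enter. The knob and rest measurements agree to within 0.4 mm. I'll raise the yellow foot, going above the knob first.

```bash
python3 - <<'E'
from h import *
inc((0.6254,-0.2298,0.14),-6.2);inc((0.6254,-0.2298,0.085),-6.2)
E
```

```text
tx 0.1539 ty -0.0615 tz 0.3012 spin -0.0101  dist_mm 171.9 cur th -8.01
tx 0.1540 ty -0.0614 tz 0.4112 spin -0.0101  dist_mm 221.7 cur th -8.01
```

Call:
{"api": "servo_tool", "payload": {
  "increments": [
    {"fingers": 60,"tx": 0.154,"ty": -0.0614,"tz": 0.2,"spin": -0.01},
    {"fingers": 60,"tx": 0.154,"ty": -0.0614,"tz": 0.3,"spin": -0.01},
    {"fingers": 60,"tx": 0.154,"ty": -0.0614,"tz": 0.3,"spin": -0.01},
    {"fingers": 60,"tx": 0.154,"ty": -0.0614,"tz": 0.34,"spin": -0.01},
    {"fingers": 60,"tx": 0.154,"ty": -0.0614,"tz": 0.38,"spin": -0.01},
    {"fingers": 60,"tx": 0.154,"ty": -0.0614,"tz": 0.411,"spin": -0.01},
    {"fingers": 60,"tx": 0.154,"ty": -0.0614,"tz": 0.411,"spin": -0.01},
    {"fingers": 60,"tx": 0.154,"ty": -0.0614,"tz": 0.411,"spin": -0.01}
  ]
}}

```text
time_s: 2.42
ee_pos: [0.6258, -0.2303, 0.0865]
orientation: [[0.994, -0.108, 0.001], [-0.108, -0.994, 0.0], [0.001, -0.0, -1.0]]
ft_force: [-0.3, -0.4, -0.3]
finger_gap: 0.0602
```

```bash
python3 - <<'E'
from h import *
st();inc((0.6254,-0.2298,0.085),-6.2)
E
```

```text
t 2.42 p [ 0.6258 -0.2303  0.0865] th -6.22 F [-0.34 -0.38 -0.35] M [ 0.01  0.03 -0.03] gap 60.2 zax [ 8.e-04  0.e+00 -1.e+00]
tx -0.0010 ty -0.0009 tz 0.0030 spin -0.0001  dist_mm 1.7 cur th -6.22
```

Call:
{"api": "servo_tool", "payload": {
  "newtons": 25,
  "increments": [
    {"fingers": 60,"tx": -0.001,"ty": -0.001,"tz": 0.006,"spin": 0},
    {"fingers": 60,"tx": -0.001,"ty": -0.001,"tz": 0.006,"spin": 0},
    {"fingers": 18,"tx": -0.001,"ty": -0.001,"tz": 0.006,"spin": 0},
    {"fingers": 18,"tx": -0.001,"ty": -0.001,"tz": 0.006,"spin": 0},
    {"fingers": 18,"tx": -0.001,"ty": -0.001,"tz": 0.006,"spin": 0},
    {"fingers": 18,"tx": -0.001,"ty": -0.001,"tz": 0.006,"spin": 0}
  ]
}}

```text
time_s: 3.18
ee_pos: [0.6254, -0.2297, 0.0836]
orientation: [[0.994, -0.108, 0.001], [-0.108, -0.994, 0.0], [0.001, -0.0, -1.0]]
ft_force: [0.8, 0.5, 1.0]
finger_gap: 0.0232
```

```bash
python3 - <<'E'
from h import *
st()
E
```

```text
t 3.17 p [ 0.6254 -0.2297  0.0836] th -6.22 F [0.81 0.53 0.99] M [0.2  0.01 0.03] gap 23.2 zax [ 9.e-04  2.e-04 -1.e+00]
```

Gripped at 23 mm. I'll raise it by about 10 mm.

Call:
{"api": "servo_tool", "payload": {
  "increments": [
    {"fingers": 18,"tx": 0,"ty": 0,"tz": -0.01,"spin": 0},
    {"fingers": 18,"tx": 0,"ty": 0,"tz": -0.02,"spin": 0},
    {"fingers": 18,"tx": 0,"ty": 0,"tz": -0.02,"spin": 0},
    {"fingers": 18,"tx": 0,"ty": 0,"tz": -0.02,"spin": 0}
  ]
}}

```text
time_s: 3.68
ee_pos: [0.6255, -0.2296, 0.094]
orientation: [[0.994, -0.108, 0.001], [-0.108, -0.994, 0.0], [0.001, -0.0, -1.0]]
ft_force: [-1.7, 2.0, 1.9]
finger_gap: 0.0231
```

Call:
{"api": "servo_tool", "payload": {
  "increments": [
    {"fingers": 55,"tx": 0,"ty": 0,"tz": 0,"spin": 0},
    {"fingers": 55,"tx": 0,"ty": 0,"tz": 0,"spin": 0},
    {"fingers": 55,"tx": 0,"ty": 0,"tz": 0,"spin": 0},
    {"fingers": 55,"tx": 0,"ty": 0,"tz": -0.1,"spin": 0},
    {"fingers": 55,"tx": 0,"ty": 0,"tz": -0.25,"spin": 0},
    {"fingers": 85,"tx": 0,"ty": 0,"tz": -0.36,"spin": 0},
    {"fingers": 85,"tx": -0.1,"ty": 0,"tz": -0.4,"spin": 0},
    {"fingers": 85,"tx": -0.1,"ty": 0,"tz": -0.4,"spin": 0}
  ]
}}

```text
time_s: 4.68
ee_pos: [0.5748, -0.2246, 0.2976]
orientation: [[0.994, -0.109, 0.005], [-0.109, -0.994, -0.003], [0.005, 0.002, -1.0]]
ft_force: [0.0, -0.8, -0.9]
finger_gap: 0.0853
```

```bash
python3 - <<'E'
from h import *
st(); snap("wrist","w3")
knob("w3",(22,120,100),(35,255,255),(180,50,280,130)); 
E
```

```text
t 4.67 p [ 0.5748 -0.2246  0.2976] th -6.25 F [ 0.01 -0.85 -0.85] M [ 0.03 -0.01  0.01] gap 85.3 zax [ 0.0048 -0.0027 -1.    ]
knob px 254.7 117.3 top z 0.1200 gap 0.0130 mean [ 0.6256 -0.2295  0.12  ] circ 625.5 -229.5 11.6 435
```

View pics/w3.png

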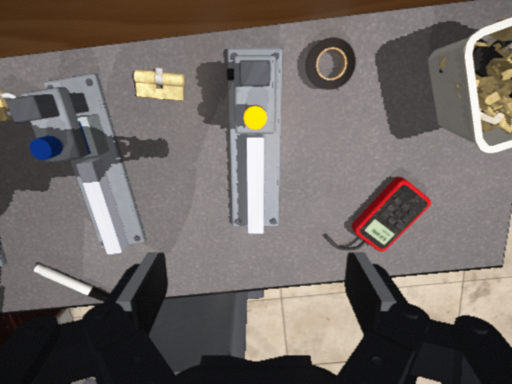

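Yellow gap is now 13 mm. Next I'll go over to the blade for a close look.

```bash
python3 - <<'E'
from h import *
inc((0.43,-0.0,0.30),5);inc((0.43,0.385,0.29),13)
E
```

```text
tx -0.3379 ty -0.4148 tz -0.0105 spin -0.0625  dist_mm 267.6 cur th -6.25
tx -0.4218 ty -1.1802 tz 0.0083 spin -0.1069  dist_mm 626.7 cur th -6.25
```

Call:
{"api": "servo_tool", "payload": {
  "increments": [
    {"fingers": 85,"tx": -0.1,"ty": -0.1,"tz": -0.01,"spin": -0.03},
    {"fingers": 85,"tx": -0.34,"ty": -0.42,"tz": -0.01,"spin": -0.06},
    {"fingers": 85,"tx": -0.34,"ty": -0.42,"tz": -0.01,"spin": -0.06},
    {"fingers": 85,"tx": -0.34,"ty": -0.42,"tz": -0.01,"spin": -0.06},
    {"fingers": 85,"tx": -0.36,"ty": -0.6,"tz": -0.01,"spin": -0.08},
    {"fingers": 85,"tx": -0.4,"ty": -0.9,"tz": 0.0,"spin": -0.107},
    {"fingers": 85,"tx": -0.42,"ty": -1.0,"tz": 0.0,"spin": -0.107},
    {"fingers": 85,"tx": -0.42,"ty": -1.0,"tz": 0.0,"spin": -0.107},
    {"fingers": 85,"tx": -0.42,"ty": -1.0,"tz": 0.0,"spin": -0.107},
    {"fingers": 85,"tx": -0.42,"ty": -1.0,"tz": 0.0,"spin": -0.107}
  ]
}}

```text
time_s: 5.98
ee_pos: [0.4299, 0.2643, 0.2926]
orientation: [[0.962, 0.273, -0.007], [0.273, -0.962, 0.024], [-0.0, -0.025, -1.0]]
ft_force: [0.1, 0.3, 0.6]
finger_gap: 0.0849
```

```bash
python3 - <<'E'
from h import *
st();inc((0.43,0.385,0.29),13)
E
```

```text
t 5.97 p [0.4299 0.2643 0.2926] th 15.84 F [0.11 0.31 0.58] M [ 0.02 -0.03  0.  ] gap 84.9 zax [-0.0071  0.0242 -0.9997]
tx 0.0661 ty -0.2320 tz 0.0111 spin 0.0158  dist_mm 120.7 cur th 15.84
```

Call:
{"api": "servo_tool", "payload": {
  "increments": [
    {"fingers": 85,"tx": 0.066,"ty": -0.232,"tz": 0.01,"spin": 0.016},
    {"fingers": 85,"tx": 0.066,"ty": -0.232,"tz": 0.01,"spin": 0.016},
    {"fingers": 85,"tx": 0.066,"ty": -0.232,"tz": 0.01,"spin": 0.016},
    {"fingers": 85,"tx": 0.066,"ty": -0.232,"tz": 0.01,"spin": 0.016}
  ]
}}

```text
time_s: 6.48
ee_pos: [0.4545, 0.3066, 0.2903]
orientation: [[0.951, 0.308, -0.027], [0.309, -0.949, 0.068], [-0.004, -0.073, -0.997]]
ft_force: [0.5, -0.7, -0.2]
finger_gap: 0.0851
```

```bash
python3 - <<'E'
from h import *
st(); snap("wrist","w4")
E
```

```text
t 6.47 p [0.4545 0.3066 0.2903] th 17.99 F [ 0.47 -0.67 -0.2 ] M [-0.13 -0.01  0.  ] gap 85.1 zax [-0.0266  0.0679 -0.9973]
```

View pics/w4.png

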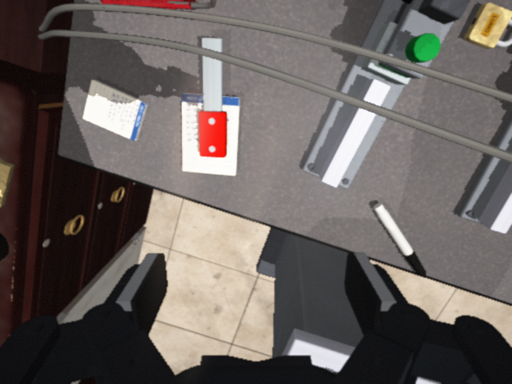

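```bash
python3 - <<'E'
from h import *
s=bot.state(); print(np.round(s["joints"],2),np.round(s["qd"],2),np.round(s["joint_torque"],1))
E
```

```text
[ 17.96  -2.51   3.04  95.78   4.19 179.95] [-0.12 -0.76 -0.53  0.06 -0.14 -0.06] [ -0.3 -47.3  49.9   0.1   0.2   0. ]
```

Joint 6 is at its 180° limit, which is what tilts the tool. I need the half-turned grasp, so I'll spin back the other way.

Call:
{"api": "servo_tool", "payload": {
  "increments": [
    {"fingers": 85,"tx": 0,"ty": 0,"tz": -0.02,"spin": -0.06},
    {"fingers": 85,"tx": 0,"ty": 0,"tz": -0.02,"spin": -0.12},
    {"fingers": 85,"tx": 0,"ty": 0,"tz": -0.02,"spin": -0.18},
    {"fingers": 85,"tx": 0,"ty": 0,"tz": -0.02,"spin": -0.24}
  ]
}}

```text
time_s: 7.02
ee_pos: [0.4546, 0.3058, 0.3006]
orientation: [[0.481, 0.877, -0.026], [0.876, -0.478, 0.068], [0.047, -0.055, -0.997]]
ft_force: [0.9, -0.1, -0.7]
finger_gap: 0.0848
```

```bash
python3 - <<'E'
from h import *
st(); print(np.round(bot.state()["joints"],2))
E
```

```text
t 7.03 p [0.4546 0.3058 0.3006] th 61.25 F [ 0.92 -0.08 -0.65] M [-0.06 -0.01 -0.01] gap 84.8 zax [-0.026   0.068  -0.9973]
[ 17.86  -2.28   4.34  96.84   4.17 136.53]
```

The tilt is carried in each measured pose, so it persists. It is purely joint 5, tangential. Running joint 6 to its other limit and pushing the opposite way should undo it.

Call:
{"api": "servo_tool", "payload": {
  "increments": [
    {"fingers": 85,"tx": 0,"ty": 0,"tz": 0,"spin": -0.06},
    {"fingers": 85,"tx": 0,"ty": 0,"tz": 0,"spin": -0.12},
    {"fingers": 85,"tx": 0,"ty": 0,"tz": 0,"spin": -0.18},
    {"fingers": 85,"tx": 0,"ty": 0,"tz": 0,"spin": -0.24},
    {"fingers": 85,"tx": 0,"ty": 0,"tz": 0,"spin": -0.3},
    {"fingers": 85,"tx": 0,"ty": 0,"tz": 0,"spin": -0.36},
    {"fingers": 85,"tx": 0,"ty": 0,"tz": 0,"spin": -0.42},
    {"fingers": 85,"tx": 0,"ty": 0,"tz": 0,"spin": -0.48},
    {"fingers": 85,"tx": 0,"ty": 0,"tz": 0,"spin": -0.54},
    {"fingers": 85,"tx": 0,"ty": 0,"tz": 0,"spin": -0.6}
  ]
}}

```text
time_s: 8.28
ee_pos: [0.4545, 0.3054, 0.3009]
orientation: [[-0.98, 0.196, -0.026], [0.194, 0.979, 0.068], [0.038, 0.062, -0.997]]
ft_force: [-0.4, -0.8, 0.4]
finger_gap: 0.0848
```

Call:
{"api": "servo_tool", "payload": {
  "increments": [
    {"fingers": 85,"tx": 0,"ty": 0,"tz": 0,"spin": -0.06},
    {"fingers": 85,"tx": 0,"ty": 0,"tz": 0,"spin": -0.12},
    {"fingers": 85,"tx": 0,"ty": 0,"tz": 0,"spin": -0.18},
    {"fingers": 85,"tx": 0,"ty": 0,"tz": 0,"spin": -0.24},
    {"fingers": 85,"tx": 0,"ty": 0,"tz": 0,"spin": -0.3},
    {"fingers": 85,"tx": 0,"ty": 0,"tz": 0,"spin": -0.36},
    {"fingers": 85,"tx": 0,"ty": 0,"tz": 0,"spin": -0.42},
    {"fingers": 85,"tx": 0,"ty": 0,"tz": 0,"spin": -0.48},
    {"fingers": 85,"tx": 0,"ty": 0,"tz": 0,"spin": -0.54},
    {"fingers": 85,"tx": 0,"ty": 0,"tz": 0,"spin": -0.6}
  ]
}}

```text
time_s: 9.52
ee_pos: [0.4543, 0.305, 0.3011]
orientation: [[0.107, -0.994, -0.025], [-0.992, -0.108, 0.068], [-0.07, 0.018, -0.997]]
ft_force: [-0.5, -0.6, -0.6]
finger_gap: 0.0846
```

```bash
python3 - <<'E'
from h import *
st(); print(np.round(bot.state()["joints"],2))
E
```

```text
t 9.53 p [0.4543 0.305  0.3011] th -83.86 F [-0.46 -0.62 -0.62] M [-0.02 -0.05 -0.  ] gap 84.6 zax [-0.0253  0.0676 -0.9974]
[ 17.8   -2.41   4.26  96.87   4.14 -78.39]
```

Call:
{"api": "servo_tool", "payload": {
  "increments": [
    {"fingers": 85,"tx": 0,"ty": 0,"tz": 0,"spin": -0.06},
    {"fingers": 85,"tx": 0,"ty": 0,"tz": 0,"spin": -0.12},
    {"fingers": 85,"tx": 0,"ty": 0,"tz": 0,"spin": -0.18},
    {"fingers": 85,"tx": 0,"ty": 0,"tz": 0,"spin": -0.24},
    {"fingers": 85,"tx": 0,"ty": 0,"tz": 0,"spin": -0.3},
    {"fingers": 85,"tx": 0,"ty": 0,"tz": 0,"spin": -0.36},
    {"fingers": 85,"tx": 0,"ty": 0,"tz": 0,"spin": -0.42},
    {"fingers": 85,"tx": 0,"ty": 0,"tz": 0,"spin": -0.48},
    {"fingers": 85,"tx": 0,"ty": 0,"tz": 0,"spin": -0.54},
    {"fingers": 85,"tx": 0,"ty": 0,"tz": 0,"spin": -0.56}
  ]
}}

```text
time_s: 10.78
ee_pos: [0.4542, 0.3045, 0.3013]
orientation: [[0.955, 0.294, -0.025], [0.296, -0.953, 0.067], [-0.004, -0.072, -0.997]]
ft_force: [-0.8, -0.3, -0.4]
finger_gap: 0.085
```

Call:
{"api": "servo_tool", "payload": {
  "increments": [
    {"fingers": 85,"tx": 0,"ty": 0.06,"tz": 0,"spin": -0.02},
    {"fingers": 85,"tx": 0,"ty": 0.06,"tz": 0,"spin": -0.02}
  ]
}}

```text
time_s: 11.02
ee_pos: [0.4537, 0.3032, 0.2991]
orientation: [[0.95, 0.313, -0.015], [0.314, -0.948, 0.046], [0.0, -0.048, -0.999]]
ft_force: [0.6, 0.5, 0.0]
finger_gap: 0.085
```

```bash
python3 - <<'E'
from h import *
st(); print(np.round(bot.state()["joints"],2))
E
```

```text
t 11.03 p [0.4537 0.3032 0.2991] th 18.28 F [0.57 0.5  0.05] M [-0.05 -0.01  0.  ] gap 85.0 zax [-0.015   0.0459 -0.9988]
[  18.43   -2.66    3.86   96.51    2.76 -179.86]
```

It works: joint 5 went from 4.1° to 2.8°. I'll carry on.

Call:
{"api": "servo_tool", "payload": {
  "increments": [
    {"fingers": 85,"tx": 0,"ty": 0.06,"tz": 0,"spin": -0.02},
    {"fingers": 85,"tx": 0,"ty": 0.06,"tz": 0,"spin": -0.02}
  ]
}}

```text
time_s: 11.28
ee_pos: [0.4527, 0.3041, 0.2976]
orientation: [[0.944, 0.33, -0.005], [0.33, -0.944, 0.023], [0.003, -0.023, -1.0]]
ft_force: [-0.2, 0.0, 0.4]
finger_gap: 0.085
```

```bash
python3 - <<'E'
from h import *
st(); print(np.round(bot.state()["joints"],2))
E
```

```text
t 11.28 p [0.4527 0.3041 0.2976] th 19.30 F [-0.16  0.05  0.38] M [0.01 0.04 0.02] gap 85.0 zax [-0.0052  0.0226 -0.9997]
[  19.38   -2.6     3.79   96.23    1.32 -179.91]
```

Call:
{"api": "servo_tool", "payload": {
  "increments": [
    {"fingers": 85,"tx": 0,"ty": 0.06,"tz": 0,"spin": -0.02},
    {"fingers": 85,"tx": 0,"ty": 0.055,"tz": 0,"spin": -0.018}
  ]
}}

```text
time_s: 11.52
ee_pos: [0.4518, 0.3049, 0.2969]
orientation: [[0.939, 0.345, 0.003], [0.345, -0.939, 0.001], [0.003, -0.0, -1.0]]
ft_force: [-0.5, 0.4, 0.3]
finger_gap: 0.0853
```

```bash
python3 - <<'E'
from h import *
st(); print(np.round(bot.state()["joints"],2))
E
```

```text
t 11.53 p [0.4518 0.3049 0.2969] th 20.19 F [-0.49  0.37  0.26] M [ 0.02  0.03 -0.02] gap 85.3 zax [ 0.0031  0.0012 -1.    ]
[  20.26   -2.42    3.89   96.12    0.   -179.93]
```

The tilt is gone. From w4: handle at (212,133), strip tip at (212,40), tubes crossing above the tip. I'll unwind joint 6 by a half turn and look from the other side.

Call:
{"api": "servo_tool", "payload": {
  "increments": [
    {"fingers": 85,"tx": 0,"ty": 0,"tz": 0,"spin": 0.058},
    {"fingers": 85,"tx": 0,"ty": 0,"tz": 0,"spin": 0.117},
    {"fingers": 85,"tx": 0,"ty": 0,"tz": 0,"spin": 0.176},
    {"fingers": 85,"tx": 0,"ty": 0,"tz": 0,"spin": 0.235},
    {"fingers": 85,"tx": 0,"ty": 0,"tz": 0,"spin": 0.294},
    {"fingers": 85,"tx": 0,"ty": 0,"tz": 0,"spin": 0.353},
    {"fingers": 85,"tx": 0,"ty": 0,"tz": 0,"spin": 0.412},
    {"fingers": 85,"tx": 0,"ty": 0,"tz": 0,"spin": 0.47},
    {"fingers": 85,"tx": 0,"ty": 0,"tz": 0,"spin": 0.5},
    {"fingers": 85,"tx": 0,"ty": 0,"tz": 0,"spin": 0.5}
  ]
}}

```text
time_s: 12.78
ee_pos: [0.4518, 0.3049, 0.2969]
orientation: [[0.346, -0.938, 0.003], [-0.938, -0.346, 0.001], [-0.0, -0.003, -1.0]]
ft_force: [-0.0, 0.7, 0.0]
finger_gap: 0.0851
```

Call:
{"api": "servo_tool", "payload": {
  "increments": [
    {"fingers": 85,"tx": 0,"ty": 0,"tz": 0,"spin": 0.058},
    {"fingers": 85,"tx": 0,"ty": 0,"tz": 0,"spin": 0.117},
    {"fingers": 85,"tx": 0,"ty": 0,"tz": 0,"spin": 0.176},
    {"fingers": 85,"tx": 0,"ty": 0,"tz": 0,"spin": 0.235},
    {"fingers": 85,"tx": 0,"ty": 0,"tz": 0,"spin": 0.294},
    {"fingers": 85,"tx": 0,"ty": 0,"tz": 0,"spin": 0.353},
    {"fingers": 85,"tx": 0,"ty": 0,"tz": 0,"spin": 0.412},
    {"fingers": 85,"tx": 0,"ty": 0,"tz": 0,"spin": 0.47},
    {"fingers": 85,"tx": 0,"ty": 0,"tz": 0,"spin": 0.53},
    {"fingers": 85,"tx": 0,"ty": 0,"tz": 0,"spin": 0.54}
  ]
}}

```text
time_s: 14.02
ee_pos: [0.4519, 0.3049, 0.2969]
orientation: [[-0.974, -0.227, 0.003], [-0.227, 0.974, 0.001], [-0.003, 0.001, -1.0]]
ft_force: [0.1, 0.2, 0.0]
finger_gap: 0.085
```

```bash
python3 - <<'E'
from h import *
st(); print(np.round(bot.state()["joints"],2)); inc((0.42,0.37,0.28),-167)
E
```

```text
t 14.03 p [0.4519 0.3049 0.2969] th -166.89 F [0.06 0.24 0.03] M [-0.05  0.01 -0.  ] gap 85.0 zax [ 0.003   0.0013 -1.    ]
[ 2.025e+01 -2.410e+00  3.900e+00  9.612e+01  1.000e-02  7.140e+00]
tx 0.0326 ty 0.1413 tz 0.0337 spin 0.0006  dist_mm 74.4 cur th -166.89
```

Call:
{"api": "servo_tool", "payload": {
  "increments": [
    {"fingers": 85,"tx": 0.033,"ty": 0.141,"tz": 0.03,"spin": 0},
    {"fingers": 85,"tx": 0.033,"ty": 0.141,"tz": 0.03,"spin": 0},
    {"fingers": 85,"tx": 0.033,"ty": 0.141,"tz": 0.03,"spin": 0},
    {"fingers": 85,"tx": 0.033,"ty": 0.141,"tz": 0.03,"spin": 0}
  ]
}}

```text
time_s: 14.52
ee_pos: [0.4204, 0.3691, 0.2822]
orientation: [[-0.974, -0.228, 0.004], [-0.228, 0.974, 0.001], [-0.004, 0.0, -1.0]]
ft_force: [-0.4, 0.0, -0.7]
finger_gap: 0.0853
```

```bash
python3 - <<'E'
from h import *
st(); snap("wrist","w5")
E
```

```text
t 14.53 p [0.4204 0.3691 0.2822] th -166.84 F [-0.44  0.01 -0.75] M [-0.04  0.03 -0.02] gap 85.3 zax [ 0.0035  0.0011 -1.    ]
```

View pics/w5.png

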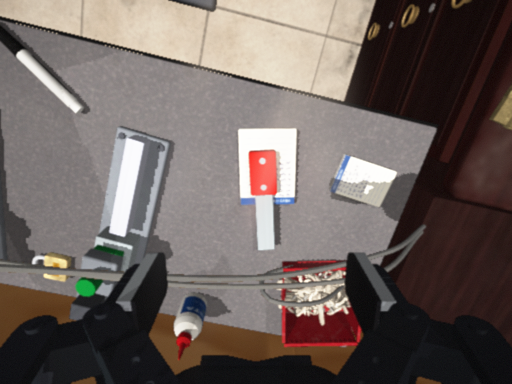

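The half-turned view shows the red handle at (263,173) on its pad, the strip down to (265,248), and the small decoy pad at (363,180). The green stand is at (127,190) and the two tubes run across at row 265–290. I'll measure the blade, pad, tubes and green stand.

```bash
cat >> h.py <<'E'
def rect(tag,lo,hi,box,z):
    im,d,c=load(tag); hsv=cv2.cvtColor(im,cv2.COLOR_RGB2HSV); m=cv2.inRange(hsv,lo,hi)
    k=np.zeros_like(m);x0,y0,x1,y1=box;k[y0:y1,x0:x1]=m[y0:y1,x0:x1]
    n,l,s,_=cv2.connectedComponentsWithStats(k); i=1+np.argmax(s[1:,4]); ct,_=cv2.findContours((l==i).astype(np.uint8),cv2.RETR_EXTERNAL,cv2.CHAIN_APPROX_NONE)
    u=max(ct,key=len)[:,0,:]; w=onz(c,u,z)[:,:2].astype(np.float32)*1000
    r=cv2.minAreaRect(w); b=cv2.boxPoints(r); e=[b[1]-b[0],b[2]-b[1]]; L=max(e,key=np.linalg.norm); W=min(e,key=np.linalg.norm)
    if L[0]<0: L=-L
    P=pts(c,d); zz=np.median(P[l==i][:,2]); th=np.degrees(np.arctan2(L[1],L[0]))
    print("rect c",np.round(r[0],1),"L %.1f W %.1f th %.2f"%(np.linalg.norm(L),np.linalg.norm(W),th),"zmed %.4f"%zz,"px",x0,s[i]); return np.array(r[0])/1000,th
E
python3 - <<'E'
from h import *
print("handle");h,th=rect("w5",(0,120,100),(8,255,255),(240,140,290,205),.027)
print("strip");rect("w5",(80,5,120),(125,70,225),(248,197,280,255),.022)
print("pad");rect("w5",(0,0,150),(180,60,255),(232,120,302,206),.011)
r,t=rest("w5",(105,130,150,242)); a=np.radians(t); print("bedG",r+0.0995*np.array([np.cos(a),np.sin(a)]))
knob("w5",(45,100,40),(85,255,255),(70,275,100,300))
im,d,c=load("w5");P=pts(c,d); Z=P[:,:,2]
for col in (30,60,100,180,210,240,265,290,310,330,390,410):
    for row in range(215,320):
        if 0.06<Z[row,col]<0.25 and d[row,col]>0: print(col,row,np.round(P[row,col],3)) if row%3==0 else 0
E
```

```text
handle
rect c [446.1 384.7] L 59.5 W 34.5 th 15.46 zmed 0.0267 px 240 [ 249  151   28   44 1079]
strip
rect c [512.2 414.8] L 71.7 W 5.4 th 13.08 zmed 0.0155 px 248 [271 197   5  48  80]
pad
rect c [437.6 389. ] L 117.5 W 97.0 th 13.06 zmed 0.0108 px 232 [ 232  120   70   86 3768]
rest c [503.3 211. ] L 134.9 W 33.2 th -4.64 zmed 0.03881742822697151
bedG [0.60246658 0.20298104]
knob px 85.4 286.9 top z 0.1146 gap 0.0076 mean [0.6021 0.2089 0.1146] circ 602.3 209.3 12.7 295
30 264 [0.583 0.148 0.117]
30 267 [0.537 0.189 0.179]
30 270 [0.538 0.19  0.181]
30 273 [0.542 0.19  0.181]
60 270 [0.537 0.213 0.175]
60 273 [0.539 0.214 0.176]
100 249 [0.583 0.2   0.063]
100 252 [0.583 0.203 0.069]
100 255 [0.584 0.206 0.074]
100 258 [0.583 0.209 0.082]
100 261 [0.586 0.21  0.083]
100 264 [0.589 0.211 0.085]
100 267 [0.593 0.212 0.086]
100 270 [0.538 0.244 0.163]
100 273 [0.539 0.245 0.166]
100 276 [0.541 0.246 0.168]
100 279 [0.599 0.219 0.1  ]
100 282 [0.603 0.219 0.101]
100 285 [0.61  0.218 0.098]
100 288 [0.625 0.214 0.085]
100 291 [0.63  0.214 0.084]
100 294 [0.635 0.214 0.084]
100 297 [0.6
[... 239 characters left out ...]

210 285 [0.575 0.349 0.103]
210 288 [0.58  0.35  0.103]
240 276 [0.537 0.379 0.129]
240 279 [0.539 0.379 0.132]
240 285 [0.571 0.385 0.098]
240 288 [0.574 0.385 0.1  ]
265 276 [0.537 0.407 0.121]
265 279 [0.541 0.408 0.12 ]
265 285 [0.566 0.415 0.095]
265 288 [0.571 0.416 0.094]
265 294 [0.595 0.423 0.073]
265 297 [0.598 0.423 0.076]
290 273 [0.533 0.436 0.11 ]
290 276 [0.537 0.437 0.11 ]
290 285 [0.562 0.446 0.091]
290 303 [0.598 0.457 0.078]
290 306 [0.603 0.459 0.077]
310 270 [0.529 0.461 0.101]
310 273 [0.533 0.462 0.102]
310 282 [0.556 0.472 0.084]
310 285 [0.559 0.472 0.087]
310 303 [0.598 0.486 0.07 ]
330 264 [0.524 0.487 0.086]
330 267 [0.526 0.487 0.091]
330 282 [0.552 0.497 0.083]
```

```bash
python3 - <<'E'
from h import *
im,d,c=load("w5")
cv2.imwrite("pics/w5c.png",cv2.resize(im[120:260,225:310,::-1],None,fx=4,fy=4,interpolation=cv2.INTER_CUBIC))
for q in ((256.5,249),(274,249),(255,205),(272.5,205)): print(onz(c,q,.022))
inc((.446,.3847,.12),-165.5)
E
```

```text
[[0.56003536 0.40298496 0.022     ]]
[[0.55434177 0.42753249 0.022     ]]
[[0.4941457 0.3855165 0.022    ]]
[[0.4887299 0.4088585 0.022    ]]
tx -0.0555 ty 0.0188 tz 0.3247 spin -0.0077  dist_mm 165.0 cur th -166.89
```

View pics/w5c.png

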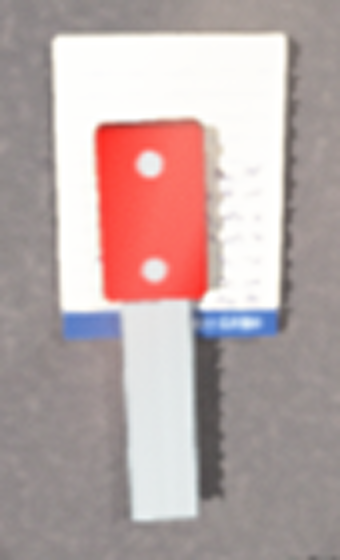

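The enlarged crop confirms the red-handled blade on the larger pad. The tip works out at (0.557,0.415), so the blade heads 15.4°. I'll grasp 10 mm ahead of the handle centre.

```bash
python3 - <<'E'
from h import *
inc((.4557,.3874,.06),-164.6);inc((.4557,.3874,.013),-164.6)
E
```

```text
tx -0.0752 ty 0.0196 tz 0.4448 spin -0.0127  dist_mm 225.8 cur th -166.89
tx -0.0748 ty 0.0195 tz 0.5388 spin -0.0127  dist_mm 272.2 cur th -166.89
```

Call:
{"api": "servo_tool", "payload": {
  "increments": [
    {"fingers": 65,"tx": -0.074,"ty": 0.02,"tz": 0.12,"spin": -0.0127},
    {"fingers": 65,"tx": -0.075,"ty": 0.02,"tz": 0.24,"spin": -0.0127},
    {"fingers": 65,"tx": -0.075,"ty": 0.02,"tz": 0.36,"spin": -0.0127},
    {"fingers": 65,"tx": -0.075,"ty": 0.02,"tz": 0.44,"spin": -0.0127},
    {"fingers": 65,"tx": -0.075,"ty": 0.0195,"tz": 0.46,"spin": -0.0127},
    {"fingers": 65,"tx": -0.075,"ty": 0.0195,"tz": 0.46,"spin": -0.0127}
  ]
}}

```text
time_s: 15.32
ee_pos: [0.4564, 0.3871, 0.0534]
orientation: [[-0.964, -0.265, 0.004], [-0.265, 0.964, 0.002], [-0.005, 0.0, -1.0]]
ft_force: [0.3, 0.6, 1.1]
finger_gap: 0.0646
```

```bash
python3 - <<'E'
from h import *
st();inc((.4557,.3874,.013),-164.6); snap("wrist","w6")
E
```

```text
t 15.32 p [0.4564 0.3871 0.0534] th -164.63 F [0.34 0.58 1.12] M [ 0.   -0.   -0.02] gap 64.6 zax [ 0.0042  0.0016 -1.    ]
tx 0.0015 ty 0.0010 tz 0.0808 spin -0.0002  dist_mm 40.4 cur th -164.63
```

View pics/w6.png

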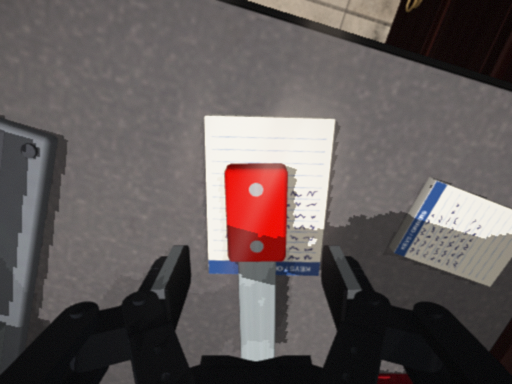

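The handle is centred between the fingers, at about (256,212). Descend and grip.

Call:
{"api": "servo_tool", "payload": {
  "newtons": 45,
  "increments": [
    {"fingers": 65,"tx": 0.0015,"ty": 0.001,"tz": 0.05,"spin": 0},
    {"fingers": 65,"tx": 0.0015,"ty": 0.001,"tz": 0.08,"spin": 0},
    {"fingers": 65,"tx": 0.0015,"ty": 0.001,"tz": 0.08,"spin": 0},
    {"fingers": 65,"tx": 0.0015,"ty": 0.001,"tz": 0.08,"spin": 0},
    {"fingers": 30,"tx": 0.0015,"ty": 0.001,"tz": 0.08,"spin": 0},
    {"fingers": 30,"tx": 0.0015,"ty": 0.001,"tz": 0.08,"spin": 0},
    {"fingers": 30,"tx": 0.0015,"ty": 0.001,"tz": 0.08,"spin": 0},
    {"fingers": 30,"tx": 0.0015,"ty": 0.001,"tz": 0.08,"spin": 0}
  ]
}}

```text
time_s: 16.38
ee_pos: [0.457, 0.3883, 0.0156]
orientation: [[-0.964, -0.265, 0.007], [-0.265, 0.964, 0.003], [-0.008, 0.001, -1.0]]
ft_force: [-0.5, -0.5, 6.3]
finger_gap: 0.0346
```

```bash
python3 - <<'E'
from h import *
st()
E
```

```text
t 16.38 p [0.457  0.3883 0.0156] th -164.61 F [-0.51 -0.46  6.31] M [-0.04  0.11 -0.01] gap 34.6 zax [ 0.0073  0.0032 -1.    ]
```

Gripped at 34.6 mm, with the tips brushing the pad at 6 N. I'll lift a little, draw back clear of the tubes, then lift further.

Call:
{"api": "servo_tool", "payload": {
  "increments": [
    {"fingers": 30,"tx": 0,"ty": 0,"tz": -0.02,"spin": 0},
    {"fingers": 30,"tx": 0,"ty": 0,"tz": -0.05,"spin": 0},
    {"fingers": 30,"tx": 0.02,"ty": 0,"tz": -0.06,"spin": 0},
    {"fingers": 30,"tx": 0.09,"ty": 0,"tz": -0.06,"spin": 0},
    {"fingers": 30,"tx": 0.15,"ty": -0.03,"tz": -0.08,"spin": 0},
    {"fingers": 30,"tx": 0.15,"ty": -0.08,"tz": -0.15,"spin": 0},
    {"fingers": 30,"tx": 0.15,"ty": -0.08,"tz": -0.25,"spin": 0},
    {"fingers": 30,"tx": 0.15,"ty": -0.08,"tz": -0.3,"spin": 0},
    {"fingers": 30,"tx": 0.15,"ty": -0.08,"tz": -0.3,"spin": 0}
  ]
}}

```text
time_s: 17.5
ee_pos: [0.3949, 0.3298, 0.1671]
orientation: [[-0.964, -0.265, 0.011], [-0.265, 0.964, 0.005], [-0.012, 0.002, -1.0]]
ft_force: [-1.0, 0.2, -1.6]
finger_gap: 0.0346
```

```bash
python3 - <<'E'
from h import *
st();print(np.round(bot.state()["joints"],2)); snap("wrist","w7")
E
```

```text
t 17.50 p [0.3949 0.3298 0.1671] th -164.61 F [-1.05  0.18 -1.62] M [0.07 0.01 0.04] gap 34.6 zax [ 0.0107  0.0049 -0.9999]
[ 2.529e+01 -1.013e+01 -1.684e+01  8.262e+01 -1.000e-02  9.900e+00]
```

View pics/w7.png

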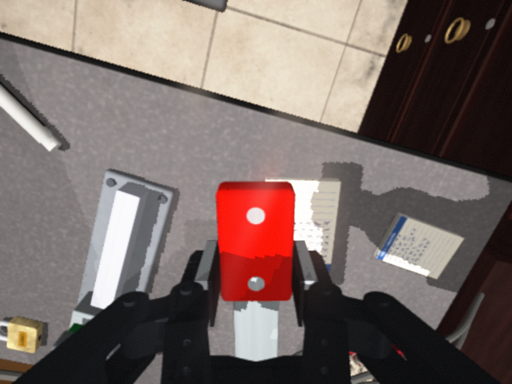

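The tilt has crept up to about 0.67°. I'll check whether it's lag or drift by holding still.

Call:
{"api": "servo_tool", "payload": {
  "increments": [
    {"fingers": 30,"tx": 0,"ty": 0,"tz": 0,"spin": 0},
    {"fingers": 30,"tx": 0,"ty": 0,"tz": 0,"spin": 0}
  ]
}}

```text
time_s: 17.8
ee_pos: [0.3933, 0.3292, 0.1637]
orientation: [[-0.964, -0.266, 0.006], [-0.266, 0.964, 0.003], [-0.007, 0.001, -1.0]]
ft_force: [-0.0, 0.1, -0.8]
finger_gap: 0.0346
```

```bash
python3 - <<'E'
from h import *
st();print(np.round(bot.state()["joints"],2)); inc((0.40,0.0,0.17),-180)
inc((0.45,-0.21,0.17),173.8)
E
```

```text
t 17.80 p [0.3933 0.3292 0.1637] th -164.60 F [-0.    0.05 -0.83] M [0.03 0.06 0.05] gap 34.6 zax [ 0.0062  0.0028 -1.    ]
[ 2.530e+01 -1.001e+01 -1.708e+01  8.254e+01 -1.000e-02  9.900e+00]
tx 0.1619 ty -0.6383 tz -0.0144 spin 0.0856  dist_mm 329.3 cur th -164.60
tx 0.1770 ty -1.0698 tz -0.0149 spin 0.1200  dist_mm 542.2 cur th -164.60
```

Call:
{"api": "servo_tool", "payload": {
  "increments": [
    {"fingers": 30,"tx": 0.03,"ty": -0.12,"tz": -0.015,"spin": 0.02},
    {"fingers": 30,"tx": 0.06,"ty": -0.24,"tz": -0.015,"spin": 0.04},
    {"fingers": 30,"tx": 0.09,"ty": -0.36,"tz": -0.015,"spin": 0.06},
    {"fingers": 30,"tx": 0.12,"ty": -0.48,"tz": -0.015,"spin": 0.08},
    {"fingers": 30,"tx": 0.15,"ty": -0.6,"tz": -0.015,"spin": 0.085},
    {"fingers": 30,"tx": 0.162,"ty": -0.638,"tz": -0.015,"spin": 0.085},
    {"fingers": 30,"tx": 0.17,"ty": -0.8,"tz": -0.015,"spin": 0.1},
    {"fingers": 30,"tx": 0.175,"ty": -0.95,"tz": -0.015,"spin": 0.12},
    {"fingers": 30,"tx": 0.175,"ty": -0.95,"tz": -0.015,"spin": 0.12},
    {"fingers": 30,"tx": 0.175,"ty": -0.95,"tz": -0.015,"spin": 0.12}
  ]
}}

```text
time_s: 19.05
ee_pos: [0.4347, -0.1536, 0.169]
orientation: [[-0.994, 0.111, 0.005], [0.111, 0.994, 0.004], [-0.004, 0.004, -1.0]]
ft_force: [0.5, 1.3, -1.0]
finger_gap: 0.0349
```

```bash
python3 - <<'E'
from h import *
st();print(np.round(bot.state()["joints"],2)); inc((0.45,-0.21,0.17),173.8)
E
```

```text
t 19.05 p [ 0.4347 -0.1536  0.169 ] th 173.63 F [ 0.5   1.31 -1.03] M [ 0.02  0.03 -0.04] gap 34.9 zax [ 0.0047  0.0036 -1.    ]
[-36.01 -19.25 -24.35  84.81   0.33 -29.64]
tx -0.0429 ty -0.1088 tz -0.0022 spin -0.0010  dist_mm 58.5 cur th 173.63
```

```bash
python3 - <<'E'
from h import *
inc((0.463,-0.2122,0.10),173.8);inc((0.463,-0.2122,0.052),173.8)
E
```

```text
tx -0.0686 ty -0.1108 tz 0.1379 spin -0.0010  dist_mm 94.9 cur th 173.63
tx -0.0682 ty -0.1112 tz 0.2339 spin -0.0010  dist_mm 133.9 cur th 173.63
```

Call:
{"api": "servo_tool", "payload": {
  "increments": [
    {"fingers": 30,"tx": -0.068,"ty": -0.111,"tz": 0.06,"spin": -0.001},
    {"fingers": 30,"tx": -0.068,"ty": -0.111,"tz": 0.14,"spin": -0.001},
    {"fingers": 30,"tx": -0.068,"ty": -0.111,"tz": 0.18,"spin": -0.001},
    {"fingers": 30,"tx": -0.068,"ty": -0.111,"tz": 0.22,"spin": -0.001},
    {"fingers": 30,"tx": -0.068,"ty": -0.111,"tz": 0.234,"spin": -0.001},
    {"fingers": 30,"tx": -0.068,"ty": -0.111,"tz": 0.234,"spin": -0.001},
    {"fingers": 30,"tx": -0.068,"ty": -0.111,"tz": 0.234,"spin": -0.001}
  ]
}}

```text
time_s: 19.92
ee_pos: [0.4634, -0.2121, 0.0529]
orientation: [[-0.994, 0.107, 0.006], [0.107, 0.994, 0.003], [-0.005, 0.003, -1.0]]
ft_force: [0.6, -0.5, 0.8]
finger_gap: 0.0342
```

```bash
python3 - <<'E'
from h import *
st();snap("wrist","w8");snap("scene","s8")
im,d,c=load("s8"); print(proj(c,(0.5,-0.22,.05)))
E
```

```text
t 19.93 p [ 0.4634 -0.2121  0.0529] th 173.83 F [ 0.63 -0.45  0.79] M [-0.01  0.03 -0.01] gap 34.2 zax [ 0.0057  0.0029 -1.    ]
[[300.20526868 167.79147887]]
```

View pics/w8.png

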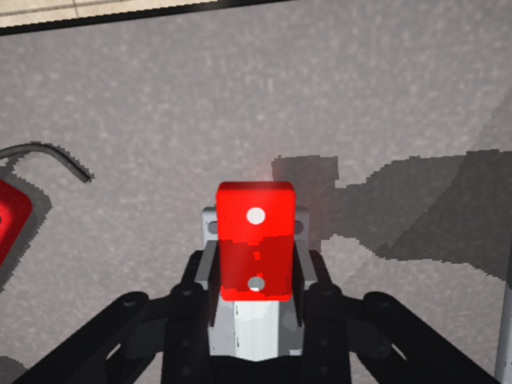

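The blade sits over the rest, in line with the base plate. I'll lower it to about 3 mm over the rest and advance under the foot.

Call:
{"api": "servo_tool", "payload": {
  "increments": [
    {"fingers": 30,"tx": 0,"ty": 0,"tz": 0.01,"spin": 0},
    {"fingers": 30,"tx": -0.02,"ty": 0,"tz": 0.01,"spin": 0},
    {"fingers": 30,"tx": -0.04,"ty": 0,"tz": 0.01,"spin": 0},
    {"fingers": 30,"tx": -0.06,"ty": 0,"tz": 0.01,"spin": 0},
    {"fingers": 30,"tx": -0.08,"ty": 0,"tz": 0.01,"spin": 0},
    {"fingers": 30,"tx": -0.08,"ty": 0,"tz": 0.01,"spin": 0}
  ]
}}

```text
time_s: 20.78
ee_pos: [0.5038, -0.2167, 0.048]
orientation: [[-0.994, 0.107, 0.006], [0.107, 0.994, 0.003], [-0.005, 0.003, -1.0]]
ft_force: [-0.6, 0.2, -1.0]
finger_gap: 0.0346
```

```bash
python3 - <<'E'
from h import *
st()
u=np.array([.9941,-.1080]);n=np.array([.108,.9941]);p=np.array(bot.state()["ee_pos"])[:2]-[.6255,-.2299]; print("along %.4f lat %.4f"%(p@u,p@n))
E
```

```text
t 20.77 p [ 0.5038 -0.2167  0.048 ] th 173.84 F [-0.59  0.17 -0.97] M [-0.    0.06 -0.02] gap 34.6 zax [ 0.0057  0.0028 -1.    ]
along -0.1224 lat 0.0000
```

Call:
{"api": "servo_tool", "payload": {
  "increments": [
    {"fingers": 30,"tx": -0.012,"ty": 0,"tz": 0,"spin": 0},
    {"fingers": 30,"tx": -0.024,"ty": 0,"tz": 0,"spin": 0},
    {"fingers": 30,"tx": -0.036,"ty": 0,"tz": 0,"spin": 0}
  ]
}}

```text
time_s: 21.15
ee_pos: [0.5221, -0.2187, 0.0481]
orientation: [[-0.994, 0.107, 0.006], [0.107, 0.994, 0.003], [-0.005, 0.003, -1.0]]
ft_force: [-0.1, -0.7, -2.3]
finger_gap: 0.0343
```

Call:
{"api": "servo_tool", "payload": {
  "increments": [
    {"fingers": 30,"tx": -0.012,"ty": 0,"tz": 0,"spin": 0},
    {"fingers": 30,"tx": -0.024,"ty": 0,"tz": 0,"spin": 0},
    {"fingers": 30,"tx": -0.036,"ty": 0,"tz": 0,"spin": 0},
    {"fingers": 30,"tx": -0.048,"ty": 0,"tz": 0,"spin": 0},
    {"fingers": 30,"tx": -0.05,"ty": 0,"tz": 0,"spin": 0}
  ]
}}

```text
time_s: 21.78
ee_pos: [0.5473, -0.2214, 0.0483]
orientation: [[-0.994, 0.107, 0.006], [0.107, 0.994, 0.003], [-0.006, 0.003, -1.0]]
ft_force: [-0.3, -0.5, -0.7]
finger_gap: 0.0351
```

```bash
cat >> h.py <<'E'
def al(bed,th):
    a=np.radians(th);u=np.array([np.cos(a),np.sin(a)]);n=np.array([-u[1],u[0]]);p=np.array(bot.state()["ee_pos"])[:2]-np.array(bed); print("along %.4f lat %.4f"%(p@u,p@n))
E
python3 - <<'E'
from h import *
st(); al((.6255,-.2299),-6.2)
E
```

```text
t 21.77 p [ 0.5473 -0.2214  0.0483] th 173.85 F [-0.31 -0.5  -0.73] M [-0.   -0.04 -0.06] gap 35.1 zax [ 0.0059  0.0028 -1.    ]
along -0.0786 lat 0.0000
```

Call:
{"api": "servo_tool", "payload": {
  "increments": [
    {"fingers": 30,"tx": -0.003,"ty": 0,"tz": 0,"spin": 0},
    {"fingers": 30,"tx": -0.006,"ty": 0,"tz": 0,"spin": 0},
    {"fingers": 30,"tx": -0.008,"ty": 0,"tz": 0,"spin": 0}
  ]
}}

```text
time_s: 22.15
ee_pos: [0.5506, -0.2217, 0.0481]
orientation: [[-0.994, 0.107, 0.004], [0.107, 0.994, 0.003], [-0.004, 0.003, -1.0]]
ft_force: [-6.3, 0.1, -0.6]
finger_gap: 0.0349
```

Call:
{"api": "servo_tool", "payload": {
  "increments": [
    {"fingers": 30,"tx": -0.002,"ty": 0,"tz": 0,"spin": 0},
    {"fingers": 30,"tx": -0.003,"ty": 0,"tz": 0,"spin": 0}
  ]
}}

```text
time_s: 22.4
ee_pos: [0.5506, -0.2216, 0.0475]
orientation: [[-0.994, 0.108, 0.001], [0.108, 0.994, 0.004], [-0.001, 0.004, -1.0]]
ft_force: [-8.8, 0.1, 0.8]
finger_gap: 0.0348
```

```bash
python3 - <<'E'
from h import *
st(); al((.6255,-.2299),-6.2)
E
```

```text
t 22.40 p [ 0.5506 -0.2216  0.0475] th 173.81 F [-8.76  0.1   0.79] M [ 0.04  1.76 -0.1 ] gap 34.8 zax [ 0.001   0.0035 -1.    ]
along -0.0753 lat 0.0002
```

The blade meets the column at 6–9 N. I'll ease off slightly and lower it onto the rest.

Call:
{"api": "servo_tool", "payload": {
  "increments": [
    {"fingers": 30,"tx": 0.001,"ty": 0,"tz": 0.002,"spin": 0},
    {"fingers": 30,"tx": 0.001,"ty": 0,"tz": 0.004,"spin": 0},
    {"fingers": 30,"tx": 0.001,"ty": 0,"tz": 0.004,"spin": 0}
  ]
}}

```text
time_s: 22.78
ee_pos: [0.5503, -0.2215, 0.0455]
orientation: [[-0.994, 0.108, 0.001], [0.108, 0.994, 0.004], [-0.001, 0.004, -1.0]]
ft_force: [-0.3, -0.2, -1.2]
finger_gap: 0.0349
```

Call:
{"api": "servo_tool", "payload": {
  "increments": [
    {"fingers": 30,"tx": 0,"ty": 0,"tz": 0.0015,"spin": 0},
    {"fingers": 30,"tx": 0,"ty": 0,"tz": 0.0015,"spin": 0}
  ]
}}

```text
time_s: 23.02
ee_pos: [0.5504, -0.2215, 0.0448]
orientation: [[-0.994, 0.108, 0.002], [0.108, 0.994, 0.004], [-0.001, 0.004, -1.0]]
ft_force: [-0.7, -0.5, -1.3]
finger_gap: 0.0345
```

```bash
python3 - <<'E'
from h import *
st(); al((.6255,-.2299),-6.2)
E
```

```text
t 23.02 p [ 0.5504 -0.2215  0.0448] th 173.81 F [-0.71 -0.53 -1.28] M [ 0.01 -0.02 -0.02] gap 34.5 zax [ 0.0016  0.0035 -1.    ]
along -0.0756 lat 0.0002
```

Call:
{"api": "servo_tool", "payload": {
  "increments": [
    {"fingers": 30,"tx": 0,"ty": 0,"tz": 0.0015,"spin": 0},
    {"fingers": 30,"tx": 0,"ty": 0,"tz": 0.0015,"spin": 0}
  ]
}}

```text
time_s: 23.28
ee_pos: [0.5505, -0.2216, 0.0441]
orientation: [[-0.994, 0.108, 0.002], [0.108, 0.994, 0.003], [-0.001, 0.004, -1.0]]
ft_force: [-0.3, -0.4, -0.4]
finger_gap: 0.0341
```

Call:
{"api": "servo_tool", "payload": {
  "increments": [
    {"fingers": 30,"tx": 0,"ty": 0,"tz": 0.0015,"spin": 0},
    {"fingers": 30,"tx": 0,"ty": 0,"tz": 0.0015,"spin": 0}
  ]
}}

```text
time_s: 23.52
ee_pos: [0.5505, -0.2216, 0.0441]
orientation: [[-0.994, 0.108, 0.002], [0.108, 0.994, 0.003], [-0.002, 0.003, -1.0]]
ft_force: [-3.6, 3.2, 6.0]
finger_gap: 0.0349
```

```bash
python3 - <<'E'
from h import *
st(); al((.6255,-.2299),-6.2)
E
```

```text
t 23.52 p [ 0.5505 -0.2216  0.0441] th 173.82 F [-3.63  3.16  6.01] M [ 0.32  0.54 -0.03] gap 34.9 zax [ 0.0019  0.0032 -1.    ]
along -0.0755 lat 0.0001
```

The blade is seated on the rest (6 N up at z 0.0441). Release it, rise, and move over the knob with the fingers shut.

Call:
{"api": "servo_tool", "payload": {
  "increments": [
    {"fingers": 62,"tx": 0,"ty": 0,"tz": 0,"spin": 0},
    {"fingers": 62,"tx": 0,"ty": 0,"tz": 0,"spin": 0},
    {"fingers": 62,"tx": 0,"ty": 0,"tz": 0,"spin": 0},
    {"fingers": 62,"tx": 0,"ty": 0,"tz": -0.06,"spin": 0},
    {"fingers": 62,"tx": 0,"ty": 0,"tz": -0.16,"spin": 0},
    {"fingers": 0,"tx": 0,"ty": 0,"tz": -0.26,"spin": 0},
    {"fingers": 0,"tx": 0,"ty": 0,"tz": -0.28,"spin": 0},
    {"fingers": 0,"tx": 0,"ty": 0,"tz": -0.28,"spin": 0}
  ]
}}

```text
time_s: 24.52
ee_pos: [0.5505, -0.2222, 0.1842]
orientation: [[-0.994, 0.108, 0.003], [0.108, 0.994, 0.003], [-0.002, 0.003, -1.0]]
ft_force: [0.6, -1.1, 0.3]
finger_gap: 0.0072
```

```bash
python3 - <<'E'
from h import *
st(); snap("wrist","w9"); knob("w9",(22,120,100),(35,255,255),(150,200,350,384)); inc((.6255,-.2298,.135),173.8)
rect("w9",(0,120,100),(8,255,255),(150,100,350,384),.056)
E
```

```text
t 24.52 p [ 0.5505 -0.2222  0.1842] th 173.82 F [ 0.63 -1.1   0.3 ] M [-0.03  0.02 -0.01] gap 7.2 zax [ 0.0026  0.0027 -1.    ]
knob px 255.7 296.0 top z 0.1200 gap 0.0130 mean [ 0.6238 -0.2301  0.12  ] circ 623.4 -230.0 12.6 433
tx -0.1519 ty 0.0000 tz 0.0958 spin 0.0001  dist_mm 89.8 cur th 173.82
rect c [ 539.6 -220.3] L 59.2 W 35.7 th -7.43 zmed 0.0552 px 150 [ 236  136   41   66 2347]
```

View pics/w9.png

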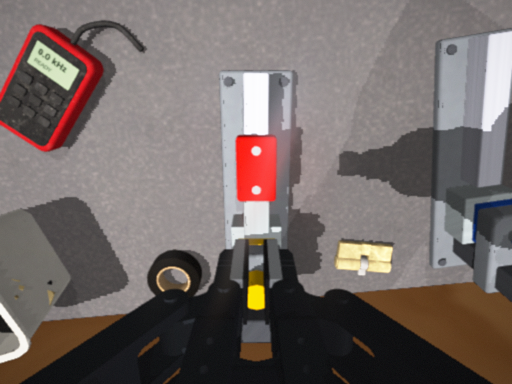

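The blade lies on the rest with its strip under the foot and the handle at (256,168), about 86 mm in front of the bed centre. Now press the knob down gently.

Call:
{"api": "servo_tool", "payload": {
  "increments": [
    {"fingers": 0,"tx": -0.1,"ty": 0,"tz": 0,"spin": 0},
    {"fingers": 0,"tx": -0.152,"ty": 0,"tz": 0.03,"spin": 0},
    {"fingers": 0,"tx": -0.152,"ty": 0,"tz": 0.09,"spin": 0},
    {"fingers": 0,"tx": -0.152,"ty": 0,"tz": 0.112,"spin": 0},
    {"fingers": 0,"tx": -0.152,"ty": 0,"tz": 0.112,"spin": 0},
    {"fingers": 0,"tx": -0.152,"ty": 0,"tz": 0.112,"spin": 0}
  ]
}}

```text
time_s: 25.32
ee_pos: [0.6258, -0.2301, 0.128]
orientation: [[-0.994, 0.108, 0.002], [0.108, 0.994, 0.003], [-0.002, 0.003, -1.0]]
ft_force: [-0.2, 0.1, 0.0]
finger_gap: -0.0001
```

Call:
{"api": "servo_tool", "payload": {
  "increments": [
    {"fingers": 0,"tx": 0,"ty": 0,"tz": 0.008,"spin": 0},
    {"fingers": 0,"tx": 0,"ty": 0,"tz": 0.014,"spin": 0},
    {"fingers": 0,"tx": 0,"ty": 0,"tz": 0.018,"spin": 0},
    {"fingers": 0,"tx": 0,"ty": 0,"tz": 0.018,"spin": 0}
  ]
}}

```text
time_s: 25.82
ee_pos: [0.6259, -0.2301, 0.1191]
orientation: [[-0.994, 0.108, 0.002], [0.108, 0.994, 0.003], [-0.002, 0.003, -1.0]]
ft_force: [0.8, 0.3, 0.3]
finger_gap: -0.0
```

```bash
python3 - <<'E'
from h import *
st(); al((.6255,-.2299),-6.2)
E
```

```text
t 25.82 p [ 0.6259 -0.2301  0.1191] th 173.81 F [0.79 0.28 0.26] M [-0.1  -0.09  0.04] gap -0.0 zax [ 0.0022  0.003  -1.    ]
along 0.0004 lat -0.0002
```

Go down to about 0.115 in small steps, then half-millimetre steps.

Call:
{"api": "servo_tool", "payload": {
  "increments": [
    {"fingers": 0,"tx": 0,"ty": 0,"tz": 0.003,"spin": 0},
    {"fingers": 0,"tx": 0,"ty": 0,"tz": 0.006,"spin": 0},
    {"fingers": 0,"tx": 0,"ty": 0,"tz": 0.008,"spin": 0},
    {"fingers": 0,"tx": 0,"ty": 0,"tz": 0.008,"spin": 0}
  ]
}}

```text
time_s: 26.32
ee_pos: [0.6259, -0.2301, 0.1149]
orientation: [[-0.994, 0.108, 0.002], [0.108, 0.994, 0.003], [-0.002, 0.003, -1.0]]
ft_force: [0.9, -0.5, 1.3]
finger_gap: 0.0003
```

Call:
{"api": "servo_tool", "payload": {
  "increments": [
    {"fingers": 0,"tx": 0,"ty": 0,"tz": 0.001,"spin": 0},
    {"fingers": 0,"tx": 0,"ty": 0,"tz": 0.001,"spin": 0}
  ]
}}

```text
time_s: 26.58
ee_pos: [0.6258, -0.2301, 0.1144]
orientation: [[-0.994, 0.108, 0.002], [0.108, 0.994, 0.003], [-0.002, 0.003, -1.0]]
ft_force: [-0.1, 0.5, 1.7]
finger_gap: -0.0002
```

Call:
{"api": "servo_tool", "payload": {
  "increments": [
    {"fingers": 0,"tx": 0,"ty": 0,"tz": 0.001,"spin": 0},
    {"fingers": 0,"tx": 0,"ty": 0,"tz": 0.001,"spin": 0}
  ]
}}

```text
time_s: 26.82
ee_pos: [0.6258, -0.2301, 0.1138]
orientation: [[-0.994, 0.108, 0.002], [0.108, 0.994, 0.003], [-0.002, 0.003, -1.0]]
ft_force: [-0.0, -0.0, 2.8]
finger_gap: 0.0001
```

```bash
python3 - <<'E'
from h import *
st(); al((.6255,-.2299),-6.2)
E
```

```text
t 26.82 p [ 0.6258 -0.2301  0.1138] th 173.80 F [-0.   -0.    2.82] M [-0.07  0.03 -0.1 ] gap 0.1 zax [ 0.0021  0.0031 -1.    ]
along 0.0004 lat -0.0002
```

Call:
{"api": "servo_tool", "payload": {
  "increments": [
    {"fingers": 0,"tx": 0,"ty": 0,"tz": 0.001,"spin": 0},
    {"fingers": 0,"tx": 0,"ty": 0,"tz": 0.001,"spin": 0}
  ]
}}

```text
time_s: 27.08
ee_pos: [0.6258, -0.2301, 0.1133]
orientation: [[-0.994, 0.108, 0.002], [0.108, 0.994, 0.003], [-0.002, 0.003, -1.0]]
ft_force: [-0.3, -0.3, 2.2]
finger_gap: 0.0
```

```bash
python3 - <<'E'
from h import *
st()
E
```

```text
t 27.07 p [ 0.6258 -0.2301  0.1133] th 173.81 F [-0.33 -0.29  2.18] M [-0.09  0.09  0.02] gap 0.0 zax [ 0.0021  0.003  -1.    ]
```

Call:
{"api": "servo_tool", "payload": {
  "increments": [
    {"fingers": 0,"tx": 0,"ty": 0,"tz": 0.0008,"spin": 0},
    {"fingers": 0,"tx": 0,"ty": 0,"tz": 0.0008,"spin": 0}
  ]
}}

```text
time_s: 27.32
ee_pos: [0.6259, -0.2301, 0.1131]
orientation: [[-0.994, 0.108, 0.002], [0.108, 0.994, 0.003], [-0.002, 0.003, -1.0]]
ft_force: [-1.4, -0.2, 4.4]
finger_gap: -0.0003
```

```bash
python3 - <<'E'
from h import *
st()
E
```

```text
t 27.32 p [ 0.6259 -0.2301  0.1131] th 173.80 F [-1.39 -0.23  4.41] M [0.02 0.25 0.04] gap -0.3 zax [ 0.0022  0.0029 -1.    ]
```

Call:
{"api": "servo_tool", "payload": {
  "increments": [
    {"fingers": 0,"tx": 0,"ty": 0,"tz": 0.0008,"spin": 0},
    {"fingers": 0,"tx": 0,"ty": 0,"tz": 0.0008,"spin": 0}
  ]
}}

```text
time_s: 27.58
ee_pos: [0.6259, -0.2302, 0.1131]
orientation: [[-0.994, 0.108, 0.002], [0.108, 0.994, 0.003], [-0.002, 0.003, -1.0]]
ft_force: [-2.0, 0.8, 6.0]
finger_gap: 0.0001
```

```bash
python3 - <<'E'
from h import *
st()
E
```

```text
t 27.57 p [ 0.6259 -0.2302  0.1131] th 173.81 F [-2.04  0.81  5.96] M [0.13 0.39 0.03] gap 0.1 zax [ 0.0024  0.0028 -1.    ]
```

Stopped at 0.1131 with 6 N, so the foot rests on the blade. Rise and return to the handle.

Call:
{"api": "servo_tool", "payload": {
  "increments": [
    {"fingers": 0,"tx": 0,"ty": 0,"tz": -0.03,"spin": 0},
    {"fingers": 0,"tx": 0,"ty": 0,"tz": -0.1,"spin": 0},
    {"fingers": 62,"tx": 0.05,"ty": 0,"tz": -0.14,"spin": 0},
    {"fingers": 62,"tx": 0.15,"ty": 0,"tz": -0.14,"spin": 0},
    {"fingers": 62,"tx": 0.151,"ty": 0,"tz": -0.1,"spin": 0},
    {"fingers": 62,"tx": 0.151,"ty": 0,"tz": -0.1,"spin": 0},
    {"fingers": 62,"tx": 0.151,"ty": 0,"tz": -0.1,"spin": 0},
    {"fingers": 62,"tx": 0.151,"ty": 0,"tz": -0.1,"spin": 0}
  ]
}}

```text
time_s: 28.58
ee_pos: [0.5514, -0.2223, 0.1633]
orientation: [[-0.994, 0.108, 0.003], [0.108, 0.994, 0.003], [-0.002, 0.003, -1.0]]
ft_force: [-0.2, 0.4, -0.1]
finger_gap: 0.0621
```

```bash
python3 - <<'E'
from h import *
st(); snap("wrist","w10"); knob("w10",(22,120,100),(35,255,255),(150,200,350,384)); inc((.5503,-.2216,.0443),173.8)
rect("w10",(0,120,100),(8,255,255),(150,100,350,384),.056)
E
```

```text
t 28.57 p [ 0.5514 -0.2223  0.1633] th 173.83 F [-0.22  0.41 -0.15] M [-0.04 -0.04 -0.1 ] gap 62.1 zax [ 0.0027  0.0026 -1.    ]
knob px 256.3 305.7 top z 0.1122 gap 0.0052 mean [ 0.6233 -0.2297  0.1122] circ 623.4 -230.0 12.8 700
tx 0.0028 ty 0.0005 tz 0.2379 spin 0.0001  dist_mm 119.0 cur th 173.83
rect c [ 539.  -220.3] L 59.6 W 35.3 th -6.29 zmed 0.0552 px 150 [ 234  138   44   71 2705]
```

View pics/w10.png

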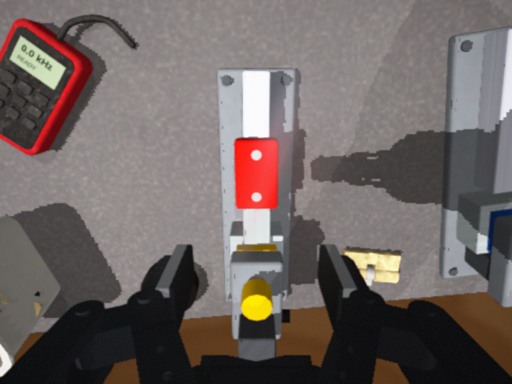

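The foot is down and the blade in place, with the handle at (256,173). Lower, grip, and check before drawing out.

Call:
{"api": "servo_tool", "payload": {
  "newtons": 35,
  "increments": [
    {"fingers": 62,"tx": 0.003,"ty": 0,"tz": 0.1,"spin": 0},
    {"fingers": 62,"tx": 0.003,"ty": 0,"tz": 0.19,"spin": 0},
    {"fingers": 62,"tx": 0.003,"ty": 0,"tz": 0.225,"spin": 0},
    {"fingers": 62,"tx": 0.003,"ty": 0,"tz": 0.237,"spin": 0},
    {"fingers": 62,"tx": 0.003,"ty": 0,"tz": 0.237,"spin": 0},
    {"fingers": 62,"tx": 0.003,"ty": 0,"tz": 0.237,"spin": 0},
    {"fingers": 62,"tx": 0.003,"ty": 0,"tz": 0.237,"spin": 0}
  ]
}}

```text
time_s: 29.5
ee_pos: [0.5508, -0.2223, 0.046]
orientation: [[-0.994, 0.108, 0.004], [0.108, 0.994, 0.002], [-0.004, 0.002, -1.0]]
ft_force: [-0.1, 0.3, -0.2]
finger_gap: 0.062
```

```bash
python3 - <<'E'
from h import *
st(); al((.6255,-.2299),-6.2)
E
```

```text
t 29.50 p [ 0.5508 -0.2223  0.046 ] th 173.82 F [-0.11  0.26 -0.24] M [ 0.02  0.01 -0.01] gap 62.0 zax [ 0.0042  0.0016 -1.    ]
along -0.0750 lat -0.0005
```

Call:
{"api": "servo_tool", "payload": {
  "increments": [
    {"fingers": 62,"tx": 0,"ty": 0.0012,"tz": 0.002,"spin": 0},
    {"fingers": 62,"tx": 0,"ty": 0.0012,"tz": 0.002,"spin": 0},
    {"fingers": 32,"tx": 0,"ty": 0.0012,"tz": 0.002,"spin": 0},
    {"fingers": 32,"tx": 0,"ty": 0.0012,"tz": 0.002,"spin": 0},
    {"fingers": 32,"tx": 0,"ty": 0.0012,"tz": 0.002,"spin": 0},
    {"fingers": 32,"tx": 0,"ty": 0.0012,"tz": 0.002,"spin": 0}
  ]
}}

```text
time_s: 30.25
ee_pos: [0.5509, -0.2216, 0.0451]
orientation: [[-0.994, 0.107, 0.004], [0.107, 0.994, 0.002], [-0.004, 0.002, -1.0]]
ft_force: [-0.9, 0.6, 3.7]
finger_gap: 0.035
```

```bash
python3 - <<'E'
from h import *
st(); al((.6255,-.2299),-6.2)
E
```

```text
t 30.25 p [ 0.5509 -0.2216  0.0451] th 173.83 F [-0.89  0.64  3.7 ] M [0.3  0.27 0.07] gap 35.0 zax [ 0.0042  0.0017 -1.    ]
along -0.0750 lat 0.0002
```

The grip bears slightly down (3.7 N) and doesn't lift. Draw the blade out level.

Call:
{"api": "servo_tool", "payload": {
  "increments": [
    {"fingers": 32,"tx": 0.006,"ty": 0,"tz": 0,"spin": 0},
    {"fingers": 32,"tx": 0.014,"ty": 0,"tz": 0,"spin": 0},
    {"fingers": 32,"tx": 0.026,"ty": 0,"tz": 0,"spin": 0},
    {"fingers": 32,"tx": 0.04,"ty": 0,"tz": 0,"spin": 0},
    {"fingers": 32,"tx": 0.055,"ty": 0,"tz": 0,"spin": 0},
    {"fingers": 32,"tx": 0.07,"ty": 0,"tz": 0,"spin": 0},
    {"fingers": 32,"tx": 0.085,"ty": 0,"tz": 0,"spin": 0},
    {"fingers": 32,"tx": 0.1,"ty": 0,"tz": 0,"spin": 0},
    {"fingers": 32,"tx": 0.115,"ty": 0,"tz": 0,"spin": 0},
    {"fingers": 32,"tx": 0.13,"ty": 0,"tz": 0,"spin": 0}
  ]
}}

```text
time_s: 31.5
ee_pos: [0.486, -0.2147, 0.0451]
orientation: [[-0.994, 0.107, 0.005], [0.107, 0.994, 0.001], [-0.005, 0.002, -1.0]]
ft_force: [3.1, 0.4, 4.1]
finger_gap: 0.0349
```

```bash
python3 - <<'E'
from h import *
st(); al((.6255,-.2299),-6.2)
E
```

```text
t 31.50 p [ 0.486  -0.2147  0.0451] th 173.83 F [3.08 0.43 4.1 ] M [ 0.02 -0.6  -0.04] gap 34.9 zax [ 0.0048  0.0014 -1.    ]
along -0.1403 lat 0.0000
```

The tip is clear of the foot. Back off a bit more, lift, and step aside to check the yellow gap.

Call:
{"api": "servo_tool", "payload": {
  "increments": [
    {"fingers": 32,"tx": 0.03,"ty": 0,"tz": 0,"spin": 0},
    {"fingers": 32,"tx": 0.05,"ty": 0,"tz": -0.03,"spin": 0},
    {"fingers": 32,"tx": 0.06,"ty": 0.02,"tz": -0.13,"spin": 0},
    {"fingers": 32,"tx": 0.06,"ty": 0.1,"tz": -0.25,"spin": 0},
    {"fingers": 32,"tx": 0.04,"ty": 0.2,"tz": -0.36,"spin": 0},
    {"fingers": 32,"tx": 0.02,"ty": 0.24,"tz": -0.48,"spin": 0},
    {"fingers": 32,"tx": 0.0,"ty": 0.24,"tz": -0.5,"spin": 0},
    {"fingers": 32,"tx": 0.0,"ty": 0.24,"tz": -0.5,"spin": 0},
    {"fingers": 32,"tx": 0.0,"ty": 0.24,"tz": -0.5,"spin": 0}
  ]
}}

```text
time_s: 32.62
ee_pos: [0.4968, -0.0958, 0.2936]
orientation: [[-0.994, 0.108, 0.002], [0.108, 0.994, 0.002], [-0.002, 0.002, -1.0]]
ft_force: [0.4, -0.5, -1.1]
finger_gap: 0.035
```

```bash
python3 - <<'E'
from h import *
st(); snap("wrist","w11"); print(np.round(bot.state()["joints"],1))
E
```

```text
t 32.62 p [ 0.4968 -0.0958  0.2936] th 173.83 F [ 0.43 -0.54 -1.11] M [-0.04 -0.03 -0.03] gap 35.0 zax [ 0.0019  0.0023 -1.    ]
[-25.9  -9.1  -2.8  96.3   0.2 -19.7]
```

View pics/w11.png

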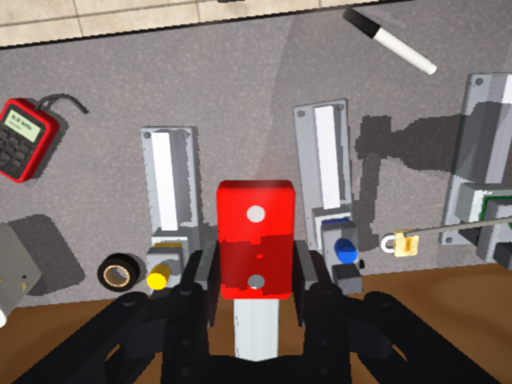

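In view: yellow knob (158,275), blue knob (346,250) with its rest at (327,155), the green stand at the right edge, and the tube ending near (415,235). I'll measure them.

```bash
python3 - <<'E'
from h import *
knob("w11",(22,120,100),(35,255,255),(130,250,185,295))
print("blue"); knob("w11",(105,120,50),(125,255,255),(325,230,365,270))
r,t=rest("w11",(305,95,352,212),200); a=np.radians(t); print("bedB",r+0.0995*np.array([np.cos(a),np.sin(a)]))
im,d,c=load("w11");P=pts(c,d)
for col in (395,405,415,425,440,460,480,505):
    for row in range(205,262):
        if P[row,col,2]>0.08 and d[row,col]>0 and row%2==0: print(col,row,np.round(P[row,col],3),im[row,col])
E
```

```text
knob px 156.4 280.1 top z 0.1122 gap 0.0052 mean [ 0.6235 -0.2291  0.1122] circ 623.7 -228.6 12.4 269
blue
knob px 346.8 254.0 top z 0.1085 gap 0.0015 mean [ 6.152e-01 -5.000e-04  1.085e-01] circ 615.3 -0.7 12.7 284
rest c [516.8  -4.6] L 133.8 W 21.8 th 2.44 zmed 0.03931157654909259
bedB [ 6.16210714e-01 -3.68936416e-04]
405 232 [0.587 0.061 0.121] [113 105  89]
405 234 [0.588 0.06  0.123] [96 94 91]
405 236 [0.591 0.06  0.123] [105  98  89]
415 230 [0.586 0.072 0.12 ] [90 86 79]
415 232 [0.587 0.07  0.124] [143 139 132]
415 234 [0.589 0.071 0.123] [156 153 147]
425 230 [0.587 0.082 0.122] [119 115 110]
425 232 [0.588 0.081 0.123] [154 149 144]
425 234 [0.59  0.082 0.123] [148 138 128]
440 226 [0.585 0.1   0.119] [100  90  85]
440 228 [0.586 0.099 0.121] [137 133 127]
440 230 [0.588 0.098 0.122] [155 153 145]
460 224 [0.585 0.122 0.118] [100  96  90]
460 226 [0.587 0.121 0.12 ] [150 148 140]
460 228 [0.589 0.121 0.12 ] [146 141 136]
480 220 [0.584 0.145 0.116] [75 85 63]
480 222 [0.585 0.144 0.119] [125 121 117]
480 224 [0.587 0.143 0.119] [152 148 141]
505 206 [0.585 0.195 0.085] [
[... 416 characters left out ...]
5] [166 169 176]
505 228 [0.615 0.199 0.085] [166 169 175]
505 230 [0.618 0.2   0.085] [166 170 177]
505 232 [0.62  0.2   0.086] [168 170 177]
505 234 [0.623 0.2   0.085] [168 170 177]
505 236 [0.626 0.202 0.084] [167 169 176]
505 238 [0.629 0.202 0.085] [167 171 177]
505 240 [0.632 0.202 0.084] [168 173 178]
505 242 [0.634 0.202 0.085] [87 89 93]
505 244 [0.633 0.197 0.092] [36 37 38]
505 246 [0.634 0.195 0.095] [37 37 39]
505 248 [0.633 0.191 0.1  ] [42 44 47]
505 250 [0.636 0.191 0.101] [51 51 54]
505 252 [0.637 0.19  0.102] [49 49 51]
505 254 [0.64  0.19  0.103] [52 53 54]
505 256 [0.642 0.19  0.103] [51 53 53]
505 258 [0.644 0.189 0.105] [51 52 55]
505 260 [0.647 0.19  0.104] [49 50 52]
```

Yellow still reads the same as with the blade in (5.2 mm raw with about −0.8 mm bias), so it's set. Blue gap is about 2 mm. Before green I need to know whether the overhead tubes are solid, so I'll touch the free end of the nearer one very gently with the flat of the strip.

```bash
python3 - <<'E'
from h import *
inc((.492,.086,.20),173.8);inc((.492,.086,.136),173.8)
E
```

```text
tx 0.0488 ty 0.3600 tz 0.1877 spin 0.0000  dist_mm 204.5 cur th 173.81
tx 0.0490 ty 0.3597 tz 0.3157 spin 0.0000  dist_mm 240.5 cur th 173.81
```

Call:
{"api": "servo_tool", "payload": {
  "increments": [
    {"fingers": 32,"tx": 0.049,"ty": 0.1,"tz": 0,"spin": 0},
    {"fingers": 32,"tx": 0.049,"ty": 0.22,"tz": 0.05,"spin": 0},
    {"fingers": 32,"tx": 0.049,"ty": 0.34,"tz": 0.12,"spin": 0},
    {"fingers": 32,"tx": 0.049,"ty": 0.35,"tz": 0.2,"spin": 0},
    {"fingers": 32,"tx": 0.049,"ty": 0.35,"tz": 0.28,"spin": 0},
    {"fingers": 32,"tx": 0.049,"ty": 0.35,"tz": 0.3,"spin": 0},
    {"fingers": 32,"tx": 0.049,"ty": 0.35,"tz": 0.3,"spin": 0},
    {"fingers": 32,"tx": 0.049,"ty": 0.35,"tz": 0.3,"spin": 0}
  ]
}}

```text
time_s: 33.67
ee_pos: [0.4923, 0.0807, 0.1455]
orientation: [[-0.994, 0.109, 0.004], [0.109, 0.994, 0.002], [-0.004, 0.003, -1.0]]
ft_force: [0.4, -0.5, -1.0]
finger_gap: 0.035
```

```bash
python3 - <<'E'
from h import *
st();snap("wrist","w12");snap("top","top12")
E
```

```text
t 33.67 p [0.4923 0.0807 0.1455] th 173.76 F [ 0.38 -0.54 -0.98] M [-0.04  0.03 -0.04] gap 35.0 zax [ 0.0039  0.0023 -1.    ]
```

View pics/w12.png

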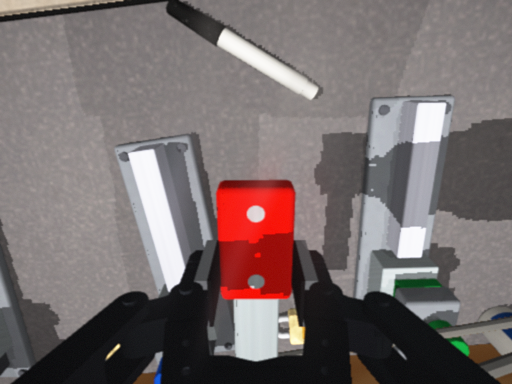

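The strip is above the tube end, with the green stand's rest at (422,180) on the right. Lower slowly.

Call:
{"api": "servo_tool", "payload": {
  "increments": [
    {"fingers": 32,"tx": 0,"ty": 0,"tz": 0.008,"spin": 0},
    {"fingers": 32,"tx": 0,"ty": 0,"tz": 0.016,"spin": 0},
    {"fingers": 32,"tx": 0,"ty": 0,"tz": 0.024,"spin": 0},
    {"fingers": 32,"tx": 0,"ty": 0,"tz": 0.03,"spin": 0}
  ]
}}

```text
time_s: 34.28
ee_pos: [0.4922, 0.0809, 0.13]
orientation: [[-0.994, 0.108, 0.004], [0.108, 0.994, 0.002], [-0.003, 0.003, -1.0]]
ft_force: [-0.6, -0.1, -1.1]
finger_gap: 0.035
```

Call:
{"api": "servo_tool", "payload": {
  "increments": [
    {"fingers": 32,"tx": 0,"ty": 0,"tz": 0.004,"spin": 0},
    {"fingers": 32,"tx": 0,"ty": 0,"tz": 0.008,"spin": 0}
  ]
}}

```text
time_s: 34.52
ee_pos: [0.4922, 0.0809, 0.1258]
orientation: [[-0.994, 0.108, 0.003], [0.108, 0.994, 0.002], [-0.003, 0.003, -1.0]]
ft_force: [-0.3, 0.5, -0.9]
finger_gap: 0.0349
```

Call:
{"api": "servo_tool", "payload": {
  "increments": [
    {"fingers": 32,"tx": 0,"ty": 0,"tz": 0.004,"spin": 0},
    {"fingers": 32,"tx": 0,"ty": 0,"tz": 0.008,"spin": 0}
  ]
}}

```text
time_s: 34.78
ee_pos: [0.4923, 0.0809, 0.1217]
orientation: [[-0.994, 0.108, 0.004], [0.108, 0.994, 0.002], [-0.003, 0.003, -1.0]]
ft_force: [-0.4, 0.5, -0.8]
finger_gap: 0.0351
```

```bash
python3 - <<'E'
from h import *
st()
E
```

```text
t 34.77 p [0.4923 0.0809 0.1217] th 173.78 F [-0.36  0.5  -0.85] M [ 0.01 -0.02  0.02] gap 35.1 zax [ 0.0035  0.0023 -1.    ]
```

Call:
{"api": "servo_tool", "payload": {
  "increments": [
    {"fingers": 32,"tx": 0,"ty": 0,"tz": 0.003,"spin": 0},
    {"fingers": 32,"tx": 0,"ty": 0,"tz": 0.006,"spin": 0}
  ]
}}

```text
time_s: 35.02
ee_pos: [0.4923, 0.0809, 0.1186]
orientation: [[-0.994, 0.108, 0.003], [0.108, 0.994, 0.002], [-0.003, 0.003, -1.0]]
ft_force: [0.9, -0.4, -0.9]
finger_gap: 0.0353
```

Call:
{"api": "servo_tool", "payload": {
  "increments": [
    {"fingers": 32,"tx": 0,"ty": 0,"tz": 0.003,"spin": 0},
    {"fingers": 32,"tx": 0,"ty": 0,"tz": 0.006,"spin": 0}
  ]
}}

```text
time_s: 35.28
ee_pos: [0.4923, 0.0809, 0.1155]
orientation: [[-0.994, 0.108, 0.004], [0.108, 0.994, 0.002], [-0.003, 0.003, -1.0]]
ft_force: [-0.7, 0.7, -1.5]
finger_gap: 0.0351
```

Call:
{"api": "servo_tool", "payload": {
  "increments": [
    {"fingers": 32,"tx": 0,"ty": 0,"tz": 0.003,"spin": 0},
    {"fingers": 32,"tx": 0,"ty": 0,"tz": 0.006,"spin": 0}
  ]
}}

```text
time_s: 35.52
ee_pos: [0.4923, 0.0809, 0.1124]
orientation: [[-0.994, 0.108, 0.004], [0.108, 0.994, 0.002], [-0.003, 0.003, -1.0]]
ft_force: [0.0, 0.1, -1.3]
finger_gap: 0.035
```

```bash
python3 - <<'E'
from h import *
st();snap("scene","s13");snap("wrist","w13")
im=cv2.imread("pics/s13.png")[120:240,150:310]
cv2.imwrite("pics/s13c.png",cv2.resize(im,None,fx=4.5,fy=4.5,interpolation=cv2.INTER_CUBIC))
E
```

```text
t 35.52 p [0.4923 0.0809 0.1124] th 173.78 F [ 0.01  0.11 -1.27] M [-0.   -0.01 -0.03] gap 35.0 zax [ 0.0035  0.0023 -1.    ]
```

View pics/s13c.png

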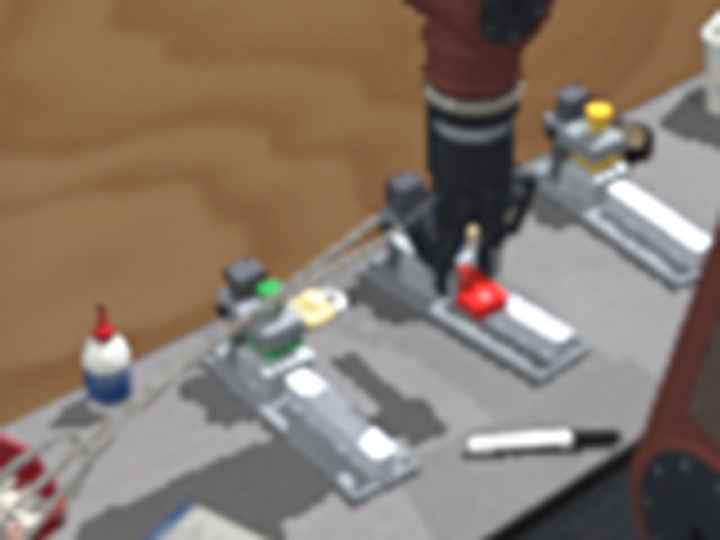

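No force, though the strip should now be past the tube's height. I'll check where the tube is now.

```bash
python3 - <<'E'
from h import *
for tag,lim in (("scene0",0),("s13",0)):
    im,d,c=load(tag);P=pts(c,d)
    m=(d>0)&(P[:,:,2]>.1)&(P[:,:,0]>.5)&(P[:,:,0]<.605)&(P[:,:,1]>.0)&(P[:,:,1]<.2)
    m[:, :190]=0
    ys,xs=np.nonzero(m);Q=P[ys,xs];o=np.argsort(-Q[:,1]);print(tag,len(o))
    for i in o[::4]: print(xs[i],ys[i],np.round(Q[i],3))
E
```

```text
scene0 88
212 183 [0.598 0.2   0.118]
222 176 [0.538 0.198 0.183]
223 176 [0.535 0.195 0.183]
225 175 [0.533 0.187 0.185]
217 183 [0.589 0.182 0.115]
219 183 [0.582 0.178 0.116]
220 182 [0.581 0.174 0.12 ]
227 172 [0.542 0.169 0.186]
229 172 [0.537 0.164 0.186]
230 171 [0.534 0.161 0.191]
231 171 [0.536 0.155 0.187]
232 170 [0.534 0.151 0.191]
232 169 [0.54  0.146 0.191]
234 167 [0.533 0.141 0.201]
227 178 [0.585 0.134 0.118]
229 177 [0.581 0.126 0.121]
231 176 [0.582 0.115 0.12 ]
233 174 [0.581 0.105 0.126]
235 172 [0.581 0.094 0.131]
237 171 [0.588 0.078 0.125]
239 170 [0.588 0.067 0.124]
241 170 [0.588 0.056 0.119]
s13 565
215 185 [0.58  0.2   0.119]
212 182 [0.602 0.197 0.12 ]
215 184 [0.586 0.194 0.117]
216 184 [0.585 0.19  0.116]
218 183 [0.582 0.182 0.118]
226 174 [0.537 0.179 0.184]
227 173 [0.534 0.176 0.189]
228 173 [0.533 0.172 0.187]
221 182 [0.58  0.169 0.118]
222 181 [0.584 0.161 0.117]
231 171 [0.536 0.154 0.187]
231 169 [0.538 0.153 0.194]
225 179 [0.58  0.148 0.123]
225 178 [0.586 0.143 0.122]
234 168 [0.533 0.141 0.196]
240 167 [0.501 0.14  0.216]
227 178 [0.584 0.1
[... 2761 characters left out ...]
.476]
244 96 [0.518 0.107 0.487]
246 161 [0.504 0.107 0.227]
243 109 [0.524 0.106 0.436]
244 98 [0.519 0.106 0.479]
244 101 [0.52  0.105 0.467]
241 94 [0.537 0.104 0.487]
244 100 [0.522 0.104 0.47 ]
247 171 [0.502 0.103 0.181]
246 123 [0.512 0.102 0.384]
247 170 [0.504 0.101 0.183]
246 146 [0.513 0.099 0.286]
248 174 [0.501 0.098 0.165]
246 169 [0.514 0.097 0.182]
234 174 [0.586 0.096 0.119]
235 173 [0.584 0.092 0.123]
235 172 [0.59  0.086 0.122]
240 175 [0.565 0.082 0.118]
240 174 [0.566 0.081 0.123]
239 173 [0.575 0.078 0.122]
238 171 [0.584 0.076 0.126]
240 172 [0.577 0.071 0.122]
239 172 [0.586 0.068 0.116]
254 178 [0.502 0.064 0.129]
260 60 [0.508 0.046 0.601]
265 58 [0.503 0.028 0.605]
```

The strip passed through the tube's height with no force and the tube didn't move, so the lines behave as mere scenery. I'll still watch the forces. Rise to measure the green stand.

Call:
{"api": "servo_tool", "payload": {
  "increments": [
    {"fingers": 32,"tx": 0,"ty": 0,"tz": -0.1,"spin": 0},
    {"fingers": 32,"tx": 0,"ty": 0.04,"tz": -0.22,"spin": 0},
    {"fingers": 32,"tx": 0,"ty": 0.04,"tz": -0.34,"spin": 0},
    {"fingers": 32,"tx": 0,"ty": 0.04,"tz": -0.37,"spin": 0},
    {"fingers": 32,"tx": 0,"ty": 0.04,"tz": -0.37,"spin": 0},
    {"fingers": 32,"tx": 0,"ty": 0.04,"tz": -0.37,"spin": 0}
  ]
}}

```text
time_s: 36.38
ee_pos: [0.4932, 0.1003, 0.2952]
orientation: [[-0.994, 0.109, 0.0], [0.109, 0.994, 0.003], [-0.0, 0.003, -1.0]]
ft_force: [-0.6, 0.4, -1.1]
finger_gap: 0.0352
```

```bash
python3 - <<'E'
from h import *
st();snap("wrist","w14")
E
```

```text
t 36.38 p [0.4932 0.1003 0.2952] th 173.77 F [-0.64  0.42 -1.1 ] M [ 0.05 -0.04  0.03] gap 35.2 zax [ 3.0e-04  2.6e-03 -1.0e+00]
```

View pics/w14.png

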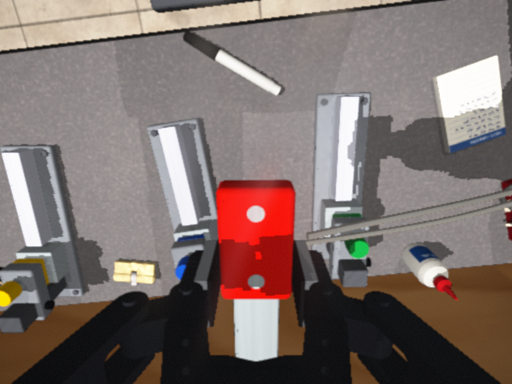

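The green stand is visible: rest from (348,97) to (343,200), knob at (358,248). The rest is partly in shadow, so I'll mask it by depth height.

```bash
cat >> h.py <<'E'
def restz(tag,box):
    im,d,c=load(tag);P=pts(c,d);x0,y0,x1,y1=box
    m=np.zeros(d.shape,np.uint8); s=(slice(y0,y1),slice(x0,x1)); m[s]=((P[s][:,:,2]>.032)&(P[s][:,:,2]<.0425)&(d[s]>0))
    m=cv2.morphologyEx(m,cv2.MORPH_OPEN,np.ones((3,3)))
    n,l,st_,_=cv2.connectedComponentsWithStats(m);i=1+np.argmax(st_[1:,4]);ys,xs=np.nonzero(l==i)
    w=onz(c,np.c_[xs,ys],.04)[:,:2].astype(np.float32)*1000; r=cv2.minAreaRect(w)
    b=cv2.boxPoints(r);e=[b[1]-b[0],b[2]-b[1]];L=max(e,key=np.linalg.norm);W=min(e,key=np.linalg.norm)
    if L[0]<0:L=-L
    th=np.degrees(np.arctan2(L[1],L[0])); q=np.array(r[0])/1000
    # axis by PCA of row midlines
    vx,vy,X,Y=cv2.fitLine(w,cv2.DIST_L2,0,.01,.01).ravel(); t2=np.degrees(np.arctan(vy/vx))
    a=np.radians(th); print("rect c",np.round(r[0],1),np.linalg.norm(L),np.linalg.norm(W),"th %.2f pca %.2f"%(th,t2),"mean",w.mean(0),"bed",q+.0995*np.array([np.cos(a),np.sin(a)]))
E
python3 - <<'E'
from h import *
restz("w14",(325,85,375,215)); rest("w14",(325,85,375,215),150)
knob("w14",(45,100,40),(85,255,255),(345,235,372,262))
print("check blue");restz("w11",(305,95,352,212));
print("check yellow");restz("w11",(145,125,200,235)); 
for lab,box in (("lock",0),): pass
print("pad");rect("w14",(0,0,150),(180,60,255),(425,45,512,160),.011)
E
```

```text
rect c [504.3 214.8] 134.48422 23.33288 th -4.64 pca -4.64 mean [500.8218 215.2425] bed [0.60349822 0.20677619]
rest c [502.9 215.6] L 138.6 W 53.2 th -2.25 zmed 0.038017451894565124
knob px 358.3 248.6 top z 0.1147 gap 0.0077 mean [0.6029 0.2077 0.1147] circ 602.8 207.3 12.5 296
check blue
rect c [516.4  -5.3] 134.65816 22.899647 th 2.43 pca 2.57 mean [513.12006    -5.3763304] bed [ 0.61580067 -0.0010495 ]
check yellow
rect c [ 524.9 -217.8] 133.32156 23.535042 th -6.17 pca -6.27 mean [ 521.39844 -217.53795] bed [ 0.62378194 -0.22850683]
pad
rect c [463.6 384.8] L 97.8 W 82.2 th 13.71 zmed 0.0111 px 425 [ 432   55   73   90 4488]
```

Green: bed about (0.604,0.207), heading −4.6°, gap about 8 mm, so the 6 mm strip should enter without raising. I'll line up in front and feel carefully.

```bash
python3 - <<'E'
from h import *
inc((.449,.2195,.22),175.36);inc((.449,.2195,.06),175.36)
E
```

```text
tx 0.1135 ty 0.2270 tz 0.1510 spin -0.0089  dist_mm 147.7 cur th 173.77
tx 0.1134 ty 0.2262 tz 0.4710 spin -0.0089  dist_mm 267.3 cur th 173.77
```

Call:
{"api": "servo_tool", "payload": {
  "increments": [
    {"fingers": 32,"tx": 0.05,"ty": 0.1,"tz": 0.02,"spin": -0.009},
    {"fingers": 32,"tx": 0.113,"ty": 0.2,"tz": 0.08,"spin": -0.009},
    {"fingers": 32,"tx": 0.1135,"ty": 0.226,"tz": 0.15,"spin": -0.009},
    {"fingers": 32,"tx": 0.1135,"ty": 0.226,"tz": 0.19,"spin": -0.009},
    {"fingers": 32,"tx": 0.1135,"ty": 0.226,"tz": 0.23,"spin": -0.009},
    {"fingers": 32,"tx": 0.1135,"ty": 0.226,"tz": 0.25,"spin": -0.009}
  ]
}}

```text
time_s: 37.17
ee_pos: [0.4482, 0.2187, 0.1686]
orientation: [[-0.997, 0.081, -0.002], [0.081, 0.997, 0.002], [0.002, 0.002, -1.0]]
ft_force: [0.2, -0.1, -0.7]
finger_gap: 0.0349
```

Call:
{"api": "servo_tool", "payload": {
  "increments": [
    {"fingers": 32,"tx": 0,"ty": 0,"tz": 0.04,"spin": 0},
    {"fingers": 32,"tx": 0,"ty": 0,"tz": 0.1,"spin": 0},
    {"fingers": 32,"tx": 0,"ty": 0,"tz": 0.16,"spin": 0},
    {"fingers": 32,"tx": 0,"ty": 0,"tz": 0.2,"spin": 0},
    {"fingers": 32,"tx": 0,"ty": 0,"tz": 0.2,"spin": 0},
    {"fingers": 32,"tx": 0,"ty": 0,"tz": 0.2,"spin": 0}
  ]
}}

```text
time_s: 37.92
ee_pos: [0.4487, 0.2189, 0.0697]
orientation: [[-0.997, 0.081, -0.001], [0.081, 0.997, 0.002], [0.001, 0.002, -1.0]]
ft_force: [0.9, 0.6, -0.8]
finger_gap: 0.035
```

```bash
python3 - <<'E'
from h import *
st(); al((.6035,.207),-4.64); inc((.449,.2195,.0495),175.36);snap("wrist","w15")
E
```

```text
t 37.92 p [0.4487 0.2189 0.0697] th 175.34 F [ 0.94  0.56 -0.82] M [-0.01 -0.02 -0.03] gap 35.0 zax [-8.0e-04  2.4e-03 -1.0e+00]
along -0.1553 lat -0.0007
tx -0.0006 ty 0.0012 tz 0.0403 spin -0.0001  dist_mm 20.2 cur th 175.34
```

View pics/w15.png

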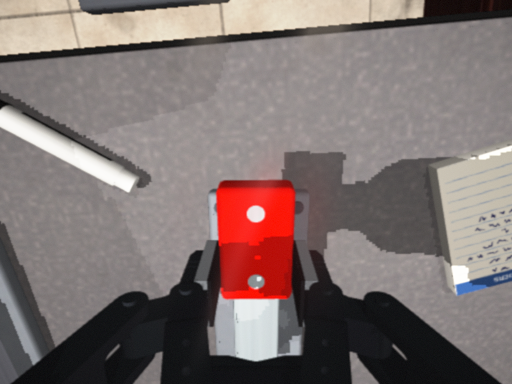

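```bash
python3 - <<'E'
from h import *
for t in ("w8","w15"):
    im,d,c=load(t); P=pts(c,d)
    for r in range(210,350,15):
        row=P[r,180:340,2]; k=np.nonzero((row>.008)&(row<.016))[0]+180
        if len(k): 
            e=onz(c,[(k.min(),r),(k.max(),r)],.012); print(t,r,k.min(),k.max(),np.round(e[:,:2]*1000,1).tolist())
E
```

```text
w8 210 204 307 [[451.4, -243.3], [458.5, -179.2]]
w8 225 201 308 [[461.4, -246.8], [468.9, -179.2]]
w8 240 202 307 [[472.0, -248.0], [479.5, -180.4]]
w8 300 218 293 [[519.4, -244.6], [525.3, -192.7]]
w8 315 216 295 [[531.9, -247.9], [538.2, -192.2]]
w8 330 208 302 [[544.5, -255.7], [552.1, -188.1]]
w8 345 209 301 [[558.2, -257.1], [565.9, -189.7]]
w15 210 208 308 [[444.1, 186.7], [449.9, 254.7]]
w15 225 209 307 [[455.4, 185.9], [461.1, 253.7]]
w15 240 305 306 [[472.6, 251.9], [472.6, 252.6]]
w15 300 218 293 [[517.9, 184.5], [522.7, 241.2]]
w15 315 215 296 [[531.5, 180.5], [536.8, 242.9]]
w15 330 215 301 [[545.8, 178.7], [551.5, 246.2]]
w15 345 216 300 [[560.7, 177.7], [566.4, 244.9]]
```

The plate's centreline puts the green bed at y about 0.2082, so I'll shift 1.9 mm sideways, lower to 0.0475 and approach.

Call:
{"api": "servo_tool", "payload": {
  "increments": [
    {"fingers": 32,"tx": -0.01,"ty": 0.0038,"tz": 0.02,"spin": 0},
    {"fingers": 32,"tx": -0.02,"ty": 0.0038,"tz": 0.04,"spin": 0},
    {"fingers": 32,"tx": -0.03,"ty": 0.0038,"tz": 0.044,"spin": 0},
    {"fingers": 32,"tx": -0.03,"ty": 0.0038,"tz": 0.044,"spin": 0},
    {"fingers": 32,"tx": -0.03,"ty": 0.0038,"tz": 0.044,"spin": 0}
  ]
}}

```text
time_s: 38.6
ee_pos: [0.4641, 0.2197, 0.048]
orientation: [[-0.997, 0.081, -0.0], [0.081, 0.997, 0.002], [0.0, 0.002, -1.0]]
ft_force: [0.1, 0.5, -1.2]
finger_gap: 0.0347
```

```bash
python3 - <<'E'
from h import *
st(); al((.6035,.2082),-4.64)
E
```

```text
t 38.60 p [0.4641 0.2197 0.048 ] th 175.34 F [ 0.14  0.5  -1.17] M [ 0.01 -0.07  0.03] gap 34.7 zax [-2.0e-04  2.5e-03 -1.0e+00]
along -0.1399 lat 0.0002
```

Call:
{"api": "servo_tool", "payload": {
  "increments": [
    {"fingers": 32,"tx": 0,"ty": 0,"tz": 0.0035,"spin": 0},
    {"fingers": 32,"tx": -0.005,"ty": 0,"tz": 0.0035,"spin": 0},
    {"fingers": 32,"tx": -0.011,"ty": 0,"tz": 0.0035,"spin": 0},
    {"fingers": 32,"tx": -0.017,"ty": 0,"tz": 0.0035,"spin": 0},
    {"fingers": 32,"tx": -0.023,"ty": 0,"tz": 0.0035,"spin": 0},
    {"fingers": 32,"tx": -0.025,"ty": 0,"tz": 0.0035,"spin": 0}
  ]
}}

```text
time_s: 39.35
ee_pos: [0.4767, 0.2186, 0.0463]
orientation: [[-0.997, 0.081, -0.0], [0.081, 0.997, 0.003], [0.0, 0.002, -1.0]]
ft_force: [0.6, 0.4, -1.0]
finger_gap: 0.0347
```

Call:
{"api": "servo_tool", "payload": {
  "increments": [
    {"fingers": 32,"tx": -0.004,"ty": 0,"tz": 0,"spin": 0},
    {"fingers": 32,"tx": -0.008,"ty": 0,"tz": 0,"spin": 0},
    {"fingers": 32,"tx": -0.01,"ty": 0,"tz": 0,"spin": 0}
  ]
}}

```text
time_s: 39.72
ee_pos: [0.4818, 0.2182, 0.0463]
orientation: [[-0.997, 0.081, -0.0], [0.081, 0.997, 0.002], [0.0, 0.002, -1.0]]
ft_force: [-0.1, -1.0, -1.3]
finger_gap: 0.035
```

```bash
python3 - <<'E'
from h import *
st(); al((.6035,.2082),-4.64)
E
```

```text
t 39.73 p [0.4818 0.2182 0.0463] th 175.33 F [-0.08 -0.97 -1.31] M [-0.01 -0.    0.06] gap 35.0 zax [-2.0e-04  2.5e-03 -1.0e+00]
along -0.1221 lat 0.0001
```

Tip at about −17 with no resistance. I'll carry on in small steps.

Call:
{"api": "servo_tool", "payload": {
  "increments": [
    {"fingers": 32,"tx": -0.004,"ty": 0,"tz": 0,"spin": 0},
    {"fingers": 32,"tx": -0.008,"ty": 0,"tz": 0,"spin": 0},
    {"fingers": 32,"tx": -0.012,"ty": 0,"tz": 0,"spin": 0}
  ]
}}

```text
time_s: 40.1
ee_pos: [0.4879, 0.2177, 0.0463]
orientation: [[-0.997, 0.081, -0.0], [0.081, 0.997, 0.002], [0.0, 0.002, -1.0]]
ft_force: [-0.2, -0.1, -0.6]
finger_gap: 0.035
```

Call:
{"api": "servo_tool", "payload": {
  "increments": [
    {"fingers": 32,"tx": -0.005,"ty": 0,"tz": 0,"spin": 0},
    {"fingers": 32,"tx": -0.012,"ty": 0,"tz": 0,"spin": 0},
    {"fingers": 32,"tx": -0.02,"ty": 0,"tz": 0,"spin": 0}
  ]
}}

```text
time_s: 40.48
ee_pos: [0.4982, 0.2169, 0.0462]
orientation: [[-0.997, 0.081, -0.0], [0.081, 0.997, 0.003], [0.0, 0.002, -1.0]]
ft_force: [-0.3, 0.2, -1.0]
finger_gap: 0.0353
```

Call:
{"api": "servo_tool", "payload": {
  "increments": [
    {"fingers": 32,"tx": -0.006,"ty": 0,"tz": 0,"spin": 0},
    {"fingers": 32,"tx": -0.014,"ty": 0,"tz": 0,"spin": 0},
    {"fingers": 32,"tx": -0.022,"ty": 0,"tz": 0,"spin": 0},
    {"fingers": 32,"tx": -0.03,"ty": 0,"tz": 0,"spin": 0}
  ]
}}

```text
time_s: 40.98
ee_pos: [0.5134, 0.2156, 0.0462]
orientation: [[-0.997, 0.081, -0.0], [0.081, 0.997, 0.002], [0.0, 0.002, -1.0]]
ft_force: [0.4, 0.1, -1.5]
finger_gap: 0.0347
```

```bash
python3 - <<'E'
from h import *
st(); al((.6035,.2082),-4.64)
E
```

```text
t 40.98 p [0.5134 0.2156 0.0462] th 175.33 F [ 0.42  0.1  -1.49] M [-0.04  0.05  0.03] gap 34.7 zax [-2.0e-04  2.5e-03 -1.0e+00]
along -0.0904 lat 0.0001
```

Call:
{"api": "servo_tool", "payload": {
  "increments": [
    {"fingers": 32,"tx": -0.006,"ty": 0,"tz": 0,"spin": 0},
    {"fingers": 32,"tx": -0.013,"ty": 0,"tz": 0,"spin": 0},
    {"fingers": 32,"tx": -0.02,"ty": 0,"tz": 0,"spin": 0},
    {"fingers": 32,"tx": -0.023,"ty": 0,"tz": 0,"spin": 0}
  ]
}}

```text
time_s: 41.48
ee_pos: [0.5251, 0.2147, 0.0462]
orientation: [[-0.997, 0.081, -0.0], [0.081, 0.997, 0.002], [0.0, 0.002, -1.0]]
ft_force: [-0.4, 0.3, -0.4]
finger_gap: 0.0349
```

Call:
{"api": "servo_tool", "payload": {
  "increments": [
    {"fingers": 32,"tx": -0.002,"ty": 0,"tz": 0,"spin": 0},
    {"fingers": 32,"tx": -0.004,"ty": 0,"tz": 0,"spin": 0}
  ]
}}

```text
time_s: 41.72
ee_pos: [0.5271, 0.2145, 0.0463]
orientation: [[-0.997, 0.081, -0.0], [0.081, 0.997, 0.002], [0.0, 0.002, -1.0]]
ft_force: [0.5, -0.0, -1.1]
finger_gap: 0.0346
```

```bash
python3 - <<'E'
from h import *
st(); al((.6035,.2082),-4.64)
E
```

```text
t 41.73 p [0.5271 0.2145 0.0463] th 175.33 F [ 0.54 -0.02 -1.13] M [-0.03  0.01  0.02] gap 34.6 zax [-2.0e-04  2.5e-03 -1.0e+00]
along -0.0766 lat 0.0001
```

Call:
{"api": "servo_tool", "payload": {
  "increments": [
    {"fingers": 32,"tx": -0.002,"ty": 0,"tz": 0,"spin": 0},
    {"fingers": 32,"tx": -0.0035,"ty": 0,"tz": 0,"spin": 0}
  ]
}}

```text
time_s: 41.98
ee_pos: [0.5289, 0.2144, 0.0463]
orientation: [[-0.997, 0.081, -0.0], [0.081, 0.997, 0.002], [0.0, 0.002, -1.0]]
ft_force: [0.5, 0.5, -0.1]
finger_gap: 0.0347
```

Call:
{"api": "servo_tool", "payload": {
  "increments": [
    {"fingers": 32,"tx": -0.002,"ty": 0,"tz": 0,"spin": 0},
    {"fingers": 32,"tx": -0.003,"ty": 0,"tz": 0,"spin": 0}
  ]
}}

```text
time_s: 42.22
ee_pos: [0.5296, 0.2143, 0.0459]
orientation: [[-0.997, 0.081, -0.002], [0.081, 0.997, 0.003], [0.002, 0.002, -1.0]]
ft_force: [-3.9, -0.0, -0.1]
finger_gap: 0.0349
```

```bash
python3 - <<'E'
from h import *
st(); al((.6035,.2082),-4.64)
E
```

```text
t 42.23 p [0.5296 0.2143 0.0459] th 175.34 F [-3.95 -0.04 -0.08] M [ 0.07  1.04 -0.06] gap 34.9 zax [-0.0019  0.0025 -1.    ]
along -0.0741 lat 0.0001
```

The blade meets the column at 4 N. Lower it onto the rest.

Call:
{"api": "servo_tool", "payload": {
  "increments": [
    {"fingers": 32,"tx": -0.0005,"ty": 0,"tz": 0.0015,"spin": 0},
    {"fingers": 32,"tx": -0.0005,"ty": 0,"tz": 0.0015,"spin": 0}
  ]
}}

```text
time_s: 42.48
ee_pos: [0.5296, 0.2144, 0.0452]
orientation: [[-0.997, 0.081, -0.002], [0.081, 0.997, 0.003], [0.003, 0.002, -1.0]]
ft_force: [-5.0, -0.3, 1.6]
finger_gap: 0.035
```

Call:
{"api": "servo_tool", "payload": {
  "increments": [
    {"fingers": 32,"tx": 0,"ty": 0,"tz": 0.0015,"spin": 0},
    {"fingers": 32,"tx": 0,"ty": 0,"tz": 0.0015,"spin": 0}
  ]
}}

```text
time_s: 42.72
ee_pos: [0.5296, 0.2144, 0.0451]
orientation: [[-0.997, 0.081, -0.002], [0.081, 0.997, 0.002], [0.002, 0.002, -1.0]]
ft_force: [-5.9, -0.8, 6.9]
finger_gap: 0.035
```

```bash
python3 - <<'E'
from h import *
st(); al((.6035,.2082),-4.64)
E
```

```text
t 42.73 p [0.5296 0.2144 0.0451] th 175.35 F [-5.94 -0.8   6.93] M [-0.18  1.26 -0.03] gap 35.0 zax [-0.0021  0.0025 -1.    ]
along -0.0741 lat 0.0002
```

Call:
{"api": "servo_tool", "payload": {
  "increments": [
    {"fingers": 62,"tx": 0,"ty": 0,"tz": 0,"spin": 0},
    {"fingers": 62,"tx": 0,"ty": 0,"tz": 0,"spin": 0},
    {"fingers": 62,"tx": 0,"ty": 0,"tz": 0,"spin": 0},
    {"fingers": 62,"tx": 0,"ty": 0,"tz": -0.06,"spin": 0},
    {"fingers": 62,"tx": 0,"ty": 0,"tz": -0.16,"spin": 0},
    {"fingers": 62,"tx": 0,"ty": 0,"tz": -0.24,"spin": 0},
    {"fingers": 62,"tx": 0,"ty": 0,"tz": -0.24,"spin": 0},
    {"fingers": 62,"tx": 0,"ty": 0,"tz": -0.24,"spin": 0}
  ]
}}

```text
time_s: 43.72
ee_pos: [0.5298, 0.214, 0.1644]
orientation: [[-0.997, 0.081, -0.003], [0.081, 0.997, 0.002], [0.003, 0.002, -1.0]]
ft_force: [0.4, 0.4, -1.0]
finger_gap: 0.0619
```

```bash
python3 - <<'E'
from h import *
st(); snap("wrist","w16"); knob("w16",(45,100,40),(85,255,255),(150,200,350,384)); inc((.6044,.2081,.13),175.36)
rect("w16",(0,120,100),(8,255,255),(150,100,350,384),.056)
E
```

```text
t 43.73 p [0.5298 0.214  0.1644] th 175.35 F [ 0.39  0.4  -0.97] M [-0.03  0.03  0.03] gap 61.9 zax [-0.0026  0.0023 -1.    ]
knob px 256.2 308.2 top z 0.1147 gap 0.0077 mean [0.6023 0.2084 0.1147] circ 602.2 208.5 12.8 701
tx -0.1509 ty 0.0004 tz 0.0668 spin -0.0001  dist_mm 82.5 cur th 175.35
rect c [517.8 215.3] L 60.0 W 35.6 th -4.53 zmed 0.0552 px 150 [ 234  139   44   71 2715]
```

View pics/w16.png

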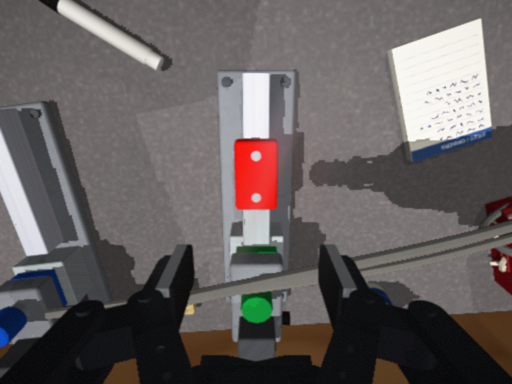

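The blade is in under the green foot (handle at (256,174)), foot height unchanged. Press the knob down gently.

Call:
{"api": "servo_tool", "payload": {
  "increments": [
    {"fingers": 0,"tx": -0.08,"ty": 0,"tz": 0,"spin": 0},
    {"fingers": 0,"tx": -0.151,"ty": 0,"tz": 0,"spin": 0},
    {"fingers": 0,"tx": -0.151,"ty": 0,"tz": 0.0,"spin": 0},
    {"fingers": 0,"tx": -0.151,"ty": 0,"tz": 0.03,"spin": 0},
    {"fingers": 0,"tx": -0.151,"ty": 0,"tz": 0.06,"spin": 0},
    {"fingers": 0,"tx": -0.151,"ty": 0,"tz": 0.08,"spin": 0},
    {"fingers": 0,"tx": -0.151,"ty": 0,"tz": 0.08,"spin": 0},
    {"fingers": 0,"tx": -0.151,"ty": 0,"tz": 0.08,"spin": 0}
  ]
}}

```text
time_s: 44.78
ee_pos: [0.6045, 0.208, 0.124]
orientation: [[-0.997, 0.081, -0.003], [0.081, 0.997, 0.002], [0.003, 0.002, -1.0]]
ft_force: [0.6, 0.4, 0.5]
finger_gap: 0.0002
```

```bash
python3 - <<'E'
from h import *
st(); al((.6044,.2082),-4.64)
E
```

```text
t 44.77 p [0.6045 0.208  0.124 ] th 175.36 F [0.57 0.45 0.55] M [ 0.03  0.04 -0.05] gap 0.2 zax [-0.0031  0.0022 -1.    ]
along 0.0001 lat -0.0002
```

Call:
{"api": "servo_tool", "payload": {
  "increments": [
    {"fingers": 0,"tx": 0,"ty": 0,"tz": 0.006,"spin": 0},
    {"fingers": 0,"tx": 0,"ty": 0,"tz": 0.012,"spin": 0},
    {"fingers": 0,"tx": 0,"ty": 0,"tz": 0.018,"spin": 0},
    {"fingers": 0,"tx": 0,"ty": 0,"tz": 0.018,"spin": 0}
  ]
}}

```text
time_s: 45.28
ee_pos: [0.6044, 0.208, 0.1147]
orientation: [[-0.997, 0.081, -0.003], [0.081, 0.997, 0.002], [0.004, 0.002, -1.0]]
ft_force: [0.2, 0.1, -0.7]
finger_gap: 0.0001
```

Call:
{"api": "servo_tool", "payload": {
  "increments": [
    {"fingers": 0,"tx": 0,"ty": 0,"tz": 0.001,"spin": 0},
    {"fingers": 0,"tx": 0,"ty": 0,"tz": 0.001,"spin": 0}
  ]
}}

```text
time_s: 45.52
ee_pos: [0.6045, 0.208, 0.1144]
orientation: [[-0.997, 0.081, -0.003], [0.081, 0.997, 0.002], [0.003, 0.002, -1.0]]
ft_force: [-1.0, 0.3, 1.4]
finger_gap: -0.0002
```

Call:
{"api": "servo_tool", "payload": {
  "increments": [
    {"fingers": 0,"tx": 0,"ty": 0,"tz": 0.001,"spin": 0},
    {"fingers": 0,"tx": 0,"ty": 0,"tz": 0.001,"spin": 0}
  ]
}}

```text
time_s: 45.78
ee_pos: [0.6045, 0.208, 0.114]
orientation: [[-0.997, 0.081, -0.003], [0.081, 0.997, 0.002], [0.003, 0.002, -1.0]]
ft_force: [-0.8, -0.1, 3.0]
finger_gap: -0.0002
```

```bash
python3 - <<'E'
from h import *
st()
E
```

```text
t 45.77 p [0.6045 0.208  0.114 ] th 175.35 F [-0.82 -0.14  3.03] M [-0.05  0.23 -0.01] gap -0.2 zax [-0.0031  0.0022 -1.    ]
```

Call:
{"api": "servo_tool", "payload": {
  "increments": [
    {"fingers": 0,"tx": 0,"ty": 0,"tz": 0.001,"spin": 0},
    {"fingers": 0,"tx": 0,"ty": 0,"tz": 0.001,"spin": 0}
  ]
}}

```text
time_s: 46.02
ee_pos: [0.6045, 0.208, 0.1135]
orientation: [[-0.997, 0.081, -0.003], [0.081, 0.997, 0.002], [0.003, 0.002, -1.0]]
ft_force: [-1.4, -0.5, 2.0]
finger_gap: 0.0002
```

Call:
{"api": "servo_tool", "payload": {
  "increments": [
    {"fingers": 0,"tx": 0,"ty": 0,"tz": 0.001,"spin": 0},
    {"fingers": 0,"tx": 0,"ty": 0,"tz": 0.001,"spin": 0}
  ]
}}

```text
time_s: 46.28
ee_pos: [0.6045, 0.208, 0.1131]
orientation: [[-0.997, 0.081, -0.003], [0.081, 0.997, 0.002], [0.003, 0.002, -1.0]]
ft_force: [-2.1, -0.4, 3.7]
finger_gap: -0.0002
```

```bash
python3 - <<'E'
from h import *
st()
E
```

```text
t 46.27 p [0.6045 0.208  0.1131] th 175.36 F [-2.09 -0.42  3.71] M [-0.11  0.31 -0.03] gap -0.2 zax [-0.0031  0.0022 -1.    ]
```

Call:
{"api": "servo_tool", "payload": {
  "increments": [
    {"fingers": 0,"tx": 0,"ty": 0,"tz": 0.0008,"spin": 0},
    {"fingers": 0,"tx": 0,"ty": 0,"tz": 0.0008,"spin": 0}
  ]
}}

```text
time_s: 46.52
ee_pos: [0.6045, 0.208, 0.1131]
orientation: [[-0.997, 0.081, -0.003], [0.081, 0.997, 0.002], [0.003, 0.002, -1.0]]
ft_force: [-2.4, -1.4, 5.2]
finger_gap: -0.0002
```

Call:
{"api": "servo_tool", "payload": {
  "increments": [
    {"fingers": 0,"tx": 0,"ty": 0,"tz": 0.0008,"spin": 0},
    {"fingers": 0,"tx": 0,"ty": 0,"tz": 0.0008,"spin": 0}
  ]
}}

```text
time_s: 46.78
ee_pos: [0.6045, 0.208, 0.1131]
orientation: [[-0.997, 0.081, -0.003], [0.081, 0.997, 0.002], [0.003, 0.002, -1.0]]
ft_force: [-2.2, -0.9, 6.2]
finger_gap: 0.0005
```

```bash
python3 - <<'E'
from h import *
st()
E
```

```text
t 46.77 p [0.6045 0.208  0.1131] th 175.36 F [-2.16 -0.91  6.18] M [-0.1   0.56 -0.07] gap 0.5 zax [-0.0027  0.0022 -1.    ]
```

It stops at 0.1131 with 6 N, the same height as yellow. Go back to the handle.

Call:
{"api": "servo_tool", "payload": {
  "increments": [
    {"fingers": 0,"tx": 0,"ty": 0,"tz": -0.03,"spin": 0},
    {"fingers": 0,"tx": 0,"ty": 0,"tz": -0.1,"spin": 0},
    {"fingers": 62,"tx": 0.05,"ty": 0,"tz": -0.12,"spin": 0},
    {"fingers": 62,"tx": 0.15,"ty": 0,"tz": -0.1,"spin": 0},
    {"fingers": 62,"tx": 0.151,"ty": 0,"tz": -0.05,"spin": 0},
    {"fingers": 62,"tx": 0.151,"ty": 0,"tz": -0.01,"spin": 0},
    {"fingers": 62,"tx": 0.151,"ty": 0,"tz": 0.0,"spin": 0},
    {"fingers": 62,"tx": 0.151,"ty": 0,"tz": 0.0,"spin": 0}
  ]
}}

```text
time_s: 47.78
ee_pos: [0.5296, 0.214, 0.1133]
orientation: [[-0.997, 0.081, -0.003], [0.081, 0.997, 0.002], [0.003, 0.002, -1.0]]
ft_force: [0.9, -0.2, 0.4]
finger_gap: 0.0618
```

```bash
python3 - <<'E'
from h import *
st(); snap("wrist","w17"); inc((.5296,.2144,.0450),175.36)
rect("w17",(0,120,100),(8,255,255),(150,60,350,384),.056)
E
```

```text
t 47.77 p [0.5296 0.214  0.1133] th 175.34 F [ 0.9  -0.23  0.36] M [ 0.01 -0.03  0.04] gap 61.8 zax [-0.003   0.0021 -1.    ]
tx 0.0003 ty 0.0004 tz 0.1377 spin -0.0001  dist_mm 68.9 cur th 175.34
rect c [517.4 215.3] L 59.8 W 35.3 th -4.84 zmed 0.0552 px 150 [ 229  152   55   85 4074]
```

View pics/w17.png

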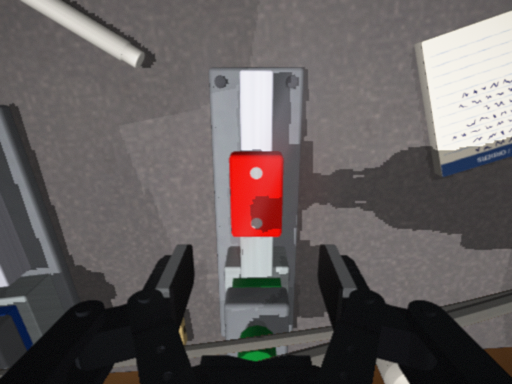

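Down onto the handle and grip.

Call:
{"api": "servo_tool", "payload": {
  "increments": [
    {"fingers": 62,"tx": 0,"ty": 0.0004,"tz": 0.07,"spin": 0},
    {"fingers": 62,"tx": 0,"ty": 0.0004,"tz": 0.12,"spin": 0},
    {"fingers": 62,"tx": 0,"ty": 0.0004,"tz": 0.136,"spin": 0},
    {"fingers": 62,"tx": 0,"ty": 0.0004,"tz": 0.136,"spin": 0},
    {"fingers": 62,"tx": 0,"ty": 0.0004,"tz": 0.136,"spin": 0},
    {"fingers": 32,"tx": 0,"ty": 0.0004,"tz": 0.136,"spin": 0},
    {"fingers": 32,"tx": 0,"ty": 0.0004,"tz": 0.136,"spin": 0},
    {"fingers": 32,"tx": 0,"ty": 0.0004,"tz": 0.136,"spin": 0},
    {"fingers": 32,"tx": 0,"ty": 0.0004,"tz": 0.136,"spin": 0}
  ]
}}

```text
time_s: 48.95
ee_pos: [0.5304, 0.2145, 0.0469]
orientation: [[-0.997, 0.081, -0.001], [0.081, 0.997, 0.002], [0.001, 0.002, -1.0]]
ft_force: [-1.4, 0.4, 5.6]
finger_gap: 0.0346
```

```bash
python3 - <<'E'
from h import *
st(); al((.6044,.2082),-4.64)
E
```

```text
t 48.95 p [0.5304 0.2145 0.0469] th 175.34 F [-1.43  0.41  5.6 ] M [-0.07  0.25  0.04] gap 34.6 zax [-8.0e-04  2.4e-03 -1.0e+00]
along -0.0743 lat 0.0003
```

Gripped, bearing down slightly. Draw out level.

Call:
{"api": "servo_tool", "payload": {
  "increments": [
    {"fingers": 32,"tx": 0.006,"ty": 0,"tz": 0,"spin": 0},
    {"fingers": 32,"tx": 0.014,"ty": 0,"tz": 0,"spin": 0},
    {"fingers": 32,"tx": 0.026,"ty": 0,"tz": 0,"spin": 0},
    {"fingers": 32,"tx": 0.04,"ty": 0,"tz": 0.0002,"spin": 0},
    {"fingers": 32,"tx": 0.055,"ty": 0,"tz": 0.0002,"spin": 0},
    {"fingers": 32,"tx": 0.07,"ty": 0,"tz": 0.0002,"spin": 0},
    {"fingers": 32,"tx": 0.085,"ty": 0,"tz": 0.0003,"spin": 0},
    {"fingers": 32,"tx": 0.1,"ty": 0,"tz": 0.0003,"spin": 0},
    {"fingers": 32,"tx": 0.115,"ty": 0,"tz": 0.0003,"spin": 0},
    {"fingers": 32,"tx": 0.13,"ty": 0,"tz": 0.0003,"spin": 0}
  ]
}}

```text
time_s: 50.2
ee_pos: [0.4652, 0.2198, 0.0469]
orientation: [[-0.997, 0.081, -0.0], [0.081, 0.997, 0.002], [0.001, 0.002, -1.0]]
ft_force: [1.5, 0.1, 1.5]
finger_gap: 0.0349
```

```bash
python3 - <<'E'
from h import *
st(); al((.6044,.2082),-4.64)
E
```

```text
t 50.20 p [0.4652 0.2198 0.0469] th 175.34 F [1.5  0.07 1.51] M [-0.   -0.37 -0.09] gap 34.9 zax [-5.0e-04  2.4e-03 -1.0e+00]
along -0.1397 lat 0.0003
```

Clear of the foot. Lift and take the same viewpoint as before to check green and blue.

Call:
{"api": "servo_tool", "payload": {
  "increments": [
    {"fingers": 32,"tx": 0.03,"ty": 0,"tz": 0,"spin": 0},
    {"fingers": 32,"tx": 0.05,"ty": 0,"tz": -0.03,"spin": 0},
    {"fingers": 32,"tx": 0.06,"ty": -0.02,"tz": -0.13,"spin": 0},
    {"fingers": 32,"tx": 0.06,"ty": -0.1,"tz": -0.25,"spin": 0},
    {"fingers": 32,"tx": 0.04,"ty": -0.2,"tz": -0.36,"spin": 0},
    {"fingers": 32,"tx": 0.0,"ty": -0.24,"tz": -0.48,"spin": 0},
    {"fingers": 32,"tx": -0.05,"ty": -0.24,"tz": -0.5,"spin": 0},
    {"fingers": 32,"tx": -0.07,"ty": -0.24,"tz": -0.5,"spin": 0},
    {"fingers": 32,"tx": -0.07,"ty": -0.24,"tz": -0.5,"spin": 0}
  ]
}}

```text
time_s: 51.32
ee_pos: [0.4898, 0.0971, 0.2948]
orientation: [[-0.997, 0.081, -0.004], [0.081, 0.997, 0.003], [0.004, 0.002, -1.0]]
ft_force: [0.3, 0.3, -1.6]
finger_gap: 0.0351
```

```bash
python3 - <<'E'
from h import *
st(); snap("wrist","w18"); 
knob("w18",(45,100,40),(85,255,255),(300,220,400,290))
E
```

```text
t 51.33 p [0.4898 0.0971 0.2948] th 175.34 F [ 0.31  0.32 -1.61] M [ 0.02  0.02 -0.02] gap 35.1 zax [-0.0037  0.0028 -1.    ]
knob px 357.7 253.4 top z 0.1122 gap 0.0052 mean [0.603  0.2075 0.1122] circ 603.5 207.1 12.2 293
```

View pics/w18.png

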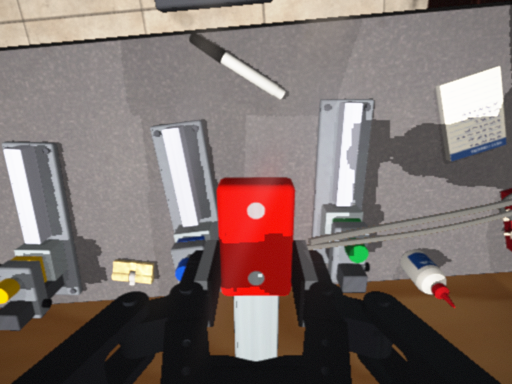

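Green reads 5.2 raw, identical to yellow. Now to blue: stage the blade on its rest with the tip just short of the foot.

```bash
python3 - <<'E'
from h import *
inc((.475,-.0067,.20),-177.57);inc((.475,-.0067,.062),-177.57)
E
```

```text
tx 0.0108 ty -0.2101 tz 0.1890 spin -0.0392  dist_mm 141.4 cur th 175.37
tx 0.0096 ty -0.2108 tz 0.4650 spin -0.0392  dist_mm 255.3 cur th 175.37
```

Call:
{"api": "servo_tool", "payload": {
  "increments": [
    {"fingers": 32,"tx": 0.01,"ty": -0.1,"tz": 0.05,"spin": -0.039},
    {"fingers": 32,"tx": 0.01,"ty": -0.21,"tz": 0.12,"spin": -0.039},
    {"fingers": 32,"tx": 0.01,"ty": -0.21,"tz": 0.2,"spin": -0.039},
    {"fingers": 32,"tx": 0.01,"ty": -0.21,"tz": 0.3,"spin": -0.039},
    {"fingers": 32,"tx": 0.01,"ty": -0.21,"tz": 0.4,"spin": -0.039},
    {"fingers": 32,"tx": 0.01,"ty": -0.21,"tz": 0.45,"spin": -0.039},
    {"fingers": 32,"tx": 0.01,"ty": -0.21,"tz": 0.45,"spin": -0.039},
    {"fingers": 32,"tx": 0.01,"ty": -0.21,"tz": 0.45,"spin": -0.039}
  ]
}}

```text
time_s: 52.38
ee_pos: [0.4748, -0.006, 0.0703]
orientation: [[-0.999, -0.042, -0.004], [-0.042, 0.999, 0.003], [0.003, 0.003, -1.0]]
ft_force: [-0.8, 0.8, -0.8]
finger_gap: 0.0348
```

```bash
python3 - <<'E'
from h import *
st(); al((.616,-.0007),2.43); snap("wrist","w19")
im,d,c=load("w19"); P=pts(c,d); M=[]
for r in list(range(200,235,6))+list(range(300,356,8)):
        row=P[r,180:340,2]; k=np.nonzero((row>.008)&(row<.016))[0]+180
        if len(k)>4 and k.max()-k.min()>60: 
            e=onz(c,[(k.min(),r),(k.max(),r)],.012); M.append(e.mean(0)); print(r,k.min(),k.max(),np.round(e.mean(0)[:2]*1000,1), np.linalg.norm(e[0]-e[1]))
E
```

```text
t 52.38 p [ 0.4748 -0.006   0.0703] th -177.57 F [-0.79  0.77 -0.78] M [ 0.01 -0.08  0.02] gap 34.8 zax [-0.0036  0.0027 -1.    ]
along -0.1413 lat 0.0007
200 205 305 [465.8  -6.6] 0.06777954624130374
206 206 305 [470.2  -6.1] 0.06754147596612751
212 206 304 [474.6  -6.2] 0.06729890875065977
218 206 304 [479.1  -6.1] 0.06774508738281725
224 207 304 [483.6  -5.5] 0.06750202092613661
230 207 304 [488.2  -5.3] 0.06795556517513206
300 218 293 [546.8  -3. ] 0.05701203830910588
308 217 294 [554.1  -2.7] 0.059106921092224145
316 215 296 [561.6  -2.4] 0.06279380461750633
324 214 297 [569.3  -2.1] 0.06498853120231671
332 213 299 [577.   -1.3] 0.06801935707440326
340 213 298 [585.   -1.4] 0.06791454284562223
348 214 298 [593.1  -0.7] 0.0678091746366335
```

View pics/w19.png

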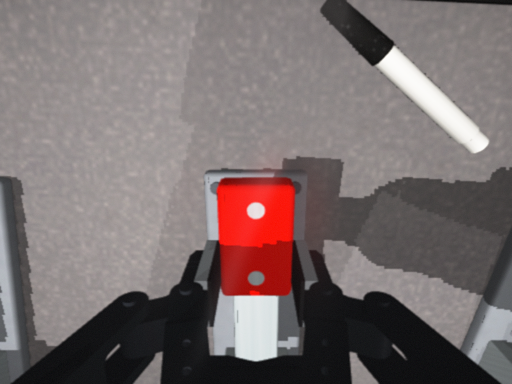

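Aligned with the plate. Move up to the staging point and lower onto the rest.

Call:
{"api": "servo_tool", "payload": {
  "increments": [
    {"fingers": 32,"tx": -0.014,"ty": 0,"tz": 0.015,"spin": 0},
    {"fingers": 32,"tx": -0.0275,"ty": 0,"tz": 0.03,"spin": 0},
    {"fingers": 32,"tx": -0.0275,"ty": 0,"tz": 0.04,"spin": 0},
    {"fingers": 32,"tx": -0.0275,"ty": 0,"tz": 0.0435,"spin": 0},
    {"fingers": 32,"tx": -0.0275,"ty": 0,"tz": 0.0435,"spin": 0}
  ]
}}

```text
time_s: 53.05
ee_pos: [0.4888, -0.0055, 0.0488]
orientation: [[-0.999, -0.042, -0.003], [-0.042, 0.999, 0.002], [0.003, 0.003, -1.0]]
ft_force: [0.5, 0.3, -1.3]
finger_gap: 0.0353
```

Call:
{"api": "servo_tool", "payload": {
  "increments": [
    {"fingers": 32,"tx": 0,"ty": 0,"tz": 0.002,"spin": 0},
    {"fingers": 32,"tx": 0,"ty": 0,"tz": 0.003,"spin": 0},
    {"fingers": 32,"tx": 0,"ty": 0,"tz": 0.003,"spin": 0}
  ]
}}

```text
time_s: 53.42
ee_pos: [0.4888, -0.0055, 0.0474]
orientation: [[-0.999, -0.042, -0.003], [-0.042, 0.999, 0.002], [0.003, 0.003, -1.0]]
ft_force: [0.4, 0.3, -0.7]
finger_gap: 0.0349
```

```bash
python3 - <<'E'
from h import *
st(); al((.616,-.0000),2.5)
E
```

```text
t 53.42 p [ 0.4888 -0.0055  0.0474] th -177.58 F [ 0.45  0.28 -0.72] M [0.03 0.05 0.02] gap 34.9 zax [-0.0029  0.0024 -1.    ]
along -0.1273 lat 0.0000
```

Call:
{"api": "servo_tool", "payload": {
  "increments": [
    {"fingers": 32,"tx": 0,"ty": 0,"tz": 0.0015,"spin": 0},
    {"fingers": 32,"tx": 0,"ty": 0,"tz": 0.002,"spin": 0}
  ]
}}

```text
time_s: 53.68
ee_pos: [0.4889, -0.0056, 0.0469]
orientation: [[-0.999, -0.042, -0.003], [-0.042, 0.999, 0.002], [0.002, 0.002, -1.0]]
ft_force: [-2.8, 0.4, 6.8]
finger_gap: 0.0348
```

```bash
python3 - <<'E'
from h import *
st(); al((.616,-.0000),2.5)
E
```

```text
t 53.67 p [ 0.4889 -0.0056  0.0469] th -177.59 F [-2.85  0.38  6.79] M [ 0.14  0.67 -0.01] gap 34.8 zax [-0.0026  0.0023 -1.    ]
along -0.1272 lat -0.0000
```

Seated at 0.0469, as expected. Release, rise, and go to the blue knob.

Call:
{"api": "servo_tool", "payload": {
  "increments": [
    {"fingers": 62,"tx": 0,"ty": 0,"tz": 0,"spin": 0},
    {"fingers": 62,"tx": 0,"ty": 0,"tz": 0,"spin": 0},
    {"fingers": 62,"tx": 0,"ty": 0,"tz": 0,"spin": 0},
    {"fingers": 62,"tx": 0,"ty": 0,"tz": -0.06,"spin": 0},
    {"fingers": 62,"tx": 0,"ty": 0,"tz": -0.16,"spin": 0},
    {"fingers": 62,"tx": -0.08,"ty": 0,"tz": -0.24,"spin": 0},
    {"fingers": 62,"tx": -0.1,"ty": 0,"tz": -0.26,"spin": 0},
    {"fingers": 62,"tx": -0.1,"ty": 0,"tz": -0.26,"spin": 0},
    {"fingers": 62,"tx": -0.1,"ty": 0,"tz": -0.26,"spin": 0}
  ]
}}

```text
time_s: 54.8
ee_pos: [0.5383, -0.0036, 0.1757]
orientation: [[-0.999, -0.042, -0.004], [-0.042, 0.999, 0.003], [0.004, 0.003, -1.0]]
ft_force: [0.3, -0.1, 0.1]
finger_gap: 0.062
```

```bash
python3 - <<'E'
from h import *
st(); snap("wrist","w20"); knob("w20",(105,120,50),(125,255,255),(200,200,320,384))
rect("w20",(0,120,100),(8,255,255),(150,60,350,384),.056)
inc((.6155,-.0,.0835),-177.58)
E
```

```text
t 54.80 p [ 0.5383 -0.0036  0.1757] th -177.58 F [ 0.29 -0.06  0.07] M [ 0.02  0.   -0.04] gap 62.0 zax [-0.0043  0.0026 -1.    ]
knob px 256.2 297.5 top z 0.1086 gap 0.0016 mean [6.148e-01 1.000e-04 1.086e-01] circ 614.8 0.4 12.8 614
rect c [477.8  -5.9] L 59.3 W 35.5 th 2.51 zmed 0.0552 px 150 [ 233   75   46   76 3074]
tx -0.1556 ty 0.0002 tz 0.1836 spin -0.0000  dist_mm 120.3 cur th -177.59
```

View pics/w20.png

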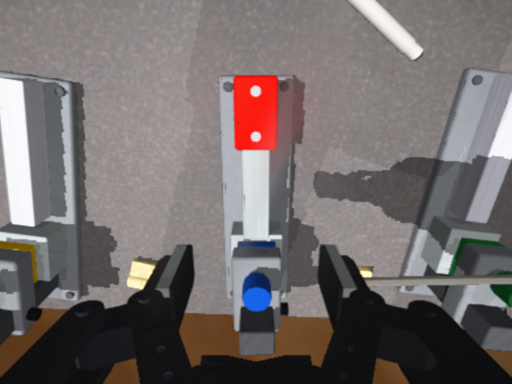

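The blade is staged (handle at (256,112)) and the tip looks clear of the foot. The blue gap is about 2.4 mm. Pinch the blue knob and raise it.

Call:
{"api": "servo_tool", "payload": {
  "newtons": 25,
  "increments": [
    {"fingers": 60,"tx": -0.1,"ty": 0,"tz": 0,"spin": 0},
    {"fingers": 60,"tx": -0.157,"ty": 0,"tz": 0.03,"spin": 0},
    {"fingers": 60,"tx": -0.157,"ty": 0,"tz": 0.1,"spin": 0},
    {"fingers": 60,"tx": -0.157,"ty": 0,"tz": 0.16,"spin": 0},
    {"fingers": 60,"tx": -0.157,"ty": 0,"tz": 0.183,"spin": 0},
    {"fingers": 60,"tx": -0.157,"ty": 0,"tz": 0.183,"spin": 0},
    {"fingers": 60,"tx": -0.157,"ty": 0,"tz": 0.183,"spin": 0}
  ]
}}

```text
time_s: 55.72
ee_pos: [0.6169, -0.0003, 0.0853]
orientation: [[-0.999, -0.042, -0.003], [-0.042, 0.999, 0.002], [0.002, 0.002, -1.0]]
ft_force: [-0.2, -0.3, 0.0]
finger_gap: 0.06
```

```bash
python3 - <<'E'
from h import *
st(); al((.616,-.0000),2.5)
E
```

```text
t 55.73 p [ 6.169e-01 -3.000e-04  8.530e-02] th -177.59 F [-0.21 -0.3   0.03] M [ 0.03 -0.02 -0.01] gap 60.0 zax [-0.0025  0.0023 -1.    ]
along 0.0009 lat -0.0003
```

Call:
{"api": "servo_tool", "payload": {
  "increments": [
    {"fingers": 60,"tx": 0.001,"ty": 0.0006,"tz": 0.0035,"spin": 0},
    {"fingers": 60,"tx": 0.001,"ty": 0.0006,"tz": 0.0035,"spin": 0},
    {"fingers": 18,"tx": 0.001,"ty": 0.0006,"tz": 0.0035,"spin": 0},
    {"fingers": 18,"tx": 0.001,"ty": 0.0006,"tz": 0.0035,"spin": 0},
    {"fingers": 18,"tx": 0.001,"ty": 0.0006,"tz": 0.0035,"spin": 0},
    {"fingers": 18,"tx": 0.001,"ty": 0.0006,"tz": 0.0035,"spin": 0}
  ]
}}

```text
time_s: 56.48
ee_pos: [0.6164, 0.0004, 0.0836]
orientation: [[-0.999, -0.042, -0.002], [-0.042, 0.999, 0.003], [0.002, 0.003, -1.0]]
ft_force: [0.7, 3.3, 0.4]
finger_gap: 0.0232
```

Call:
{"api": "servo_tool", "payload": {
  "increments": [
    {"fingers": 18,"tx": 0,"ty": 0,"tz": -0.01,"spin": 0},
    {"fingers": 18,"tx": 0,"ty": 0,"tz": -0.02,"spin": 0},
    {"fingers": 18,"tx": 0,"ty": 0,"tz": -0.02,"spin": 0},
    {"fingers": 18,"tx": 0,"ty": 0,"tz": -0.02,"spin": 0}
  ]
}}

```text
time_s: 56.98
ee_pos: [0.6164, 0.0004, 0.0941]
orientation: [[-0.999, -0.042, -0.002], [-0.042, 0.999, 0.003], [0.002, 0.003, -1.0]]
ft_force: [-2.0, 2.9, 2.2]
finger_gap: 0.0229
```

```bash
python3 - <<'E'
from h import *
st(); al((.616,-.0000),2.5)
E
```

```text
t 56.98 p [6.164e-01 4.000e-04 9.410e-02] th -177.57 F [-1.96  2.95  2.22] M [ 0.5   0.3  -0.04] gap 22.9 zax [-0.0022  0.0028 -1.    ]
along 0.0004 lat 0.0004
```

Call:
{"api": "servo_tool", "payload": {
  "increments": [
    {"fingers": 60,"tx": 0,"ty": 0,"tz": 0,"spin": 0},
    {"fingers": 60,"tx": 0,"ty": 0,"tz": 0,"spin": 0},
    {"fingers": 60,"tx": 0,"ty": 0,"tz": 0,"spin": 0},
    {"fingers": 62,"tx": 0,"ty": 0,"tz": -0.08,"spin": 0},
    {"fingers": 62,"tx": 0.05,"ty": 0,"tz": -0.15,"spin": 0},
    {"fingers": 62,"tx": 0.16,"ty": 0,"tz": -0.16,"spin": 0},
    {"fingers": 62,"tx": 0.16,"ty": 0,"tz": -0.16,"spin": 0},
    {"fingers": 62,"tx": 0.16,"ty": 0,"tz": -0.16,"spin": 0}
  ]
}}

```text
time_s: 57.98
ee_pos: [0.5371, -0.0034, 0.1745]
orientation: [[-0.999, -0.042, -0.001], [-0.042, 0.999, 0.002], [0.001, 0.002, -1.0]]
ft_force: [0.2, 0.1, 0.3]
finger_gap: 0.0623
```

```bash
python3 - <<'E'
from h import *
st(); snap("wrist","w21"); knob("w21",(105,120,50),(125,255,255),(200,200,320,384))
rect("w21",(0,120,100),(8,255,255),(150,60,350,384),.056)
inc((.4889,-.0057,.0465),-177.56)
E
```

```text
t 57.98 p [ 0.5371 -0.0034  0.1745] th -177.58 F [0.24 0.14 0.28] M [-0.02 -0.    0.01] gap 62.3 zax [-0.001   0.0024 -1.    ]
knob px 256.1 307.9 top z 0.1188 gap 0.0118 mean [6.147e-01 2.000e-04 1.188e-01] circ 614.6 0.2 12.6 661
rect c [477.7  -6. ] L 59.4 W 35.6 th 3.02 zmed 0.0552 px 150 [ 232   76   46   76 3103]
tx 0.0969 ty -0.0010 tz 0.2559 spin -0.0001  dist_mm 136.8 cur th -177.58
```

View pics/w21.png

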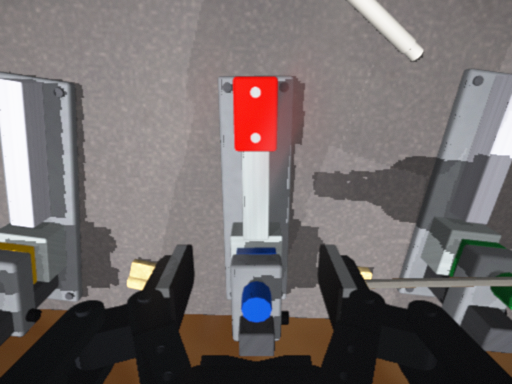

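The blue gap is now about 12.5 mm and the blade is undisturbed. Regrasp the handle.

Call:
{"api": "servo_tool", "payload": {
  "newtons": 35,
  "increments": [
    {"fingers": 62,"tx": 0.097,"ty": -0.001,"tz": 0.03,"spin": 0},
    {"fingers": 62,"tx": 0.097,"ty": -0.001,"tz": 0.13,"spin": 0},
    {"fingers": 62,"tx": 0.097,"ty": -0.001,"tz": 0.22,"spin": 0},
    {"fingers": 62,"tx": 0.097,"ty": -0.001,"tz": 0.25,"spin": 0},
    {"fingers": 62,"tx": 0.097,"ty": -0.001,"tz": 0.256,"spin": 0},
    {"fingers": 62,"tx": 0.097,"ty": -0.001,"tz": 0.256,"spin": 0},
    {"fingers": 32,"tx": 0.097,"ty": -0.001,"tz": 0.256,"spin": 0},
    {"fingers": 32,"tx": 0.097,"ty": -0.001,"tz": 0.256,"spin": 0},
    {"fingers": 32,"tx": 0.097,"ty": -0.001,"tz": 0.256,"spin": 0},
    {"fingers": 32,"tx": 0.097,"ty": -0.001,"tz": 0.256,"spin": 0}
  ]
}}

```text
time_s: 59.28
ee_pos: [0.4899, -0.0059, 0.048]
orientation: [[-0.999, -0.042, 0.001], [-0.042, 0.999, 0.002], [-0.001, 0.002, -1.0]]
ft_force: [-0.2, 0.9, 6.3]
finger_gap: 0.035
```

```bash
python3 - <<'E'
from h import *
st(); al((.616,-.0000),2.5)
E
```

```text
t 59.27 p [ 0.4899 -0.0059  0.048 ] th -177.57 F [-0.16  0.9   6.28] M [ 0.04  0.17 -0.03] gap 35.0 zax [ 0.001   0.0019 -1.    ]
along -0.1263 lat -0.0004
```

Lift 2 mm and slide in.

Call:
{"api": "servo_tool", "payload": {
  "increments": [
    {"fingers": 32,"tx": 0,"ty": 0,"tz": -0.004,"spin": 0},
    {"fingers": 32,"tx": -0.004,"ty": 0,"tz": -0.005,"spin": 0},
    {"fingers": 32,"tx": -0.01,"ty": 0,"tz": -0.005,"spin": 0},
    {"fingers": 32,"tx": -0.016,"ty": 0,"tz": -0.005,"spin": 0}
  ]
}}

```text
time_s: 59.78
ee_pos: [0.498, -0.0055, 0.0503]
orientation: [[-0.999, -0.042, 0.001], [-0.042, 0.999, 0.002], [-0.001, 0.002, -1.0]]
ft_force: [0.4, -0.4, -0.3]
finger_gap: 0.0347
```

Call:
{"api": "servo_tool", "payload": {
  "increments": [
    {"fingers": 32,"tx": -0.008,"ty": 0,"tz": 0,"spin": 0},
    {"fingers": 32,"tx": -0.018,"ty": 0,"tz": 0,"spin": 0},
    {"fingers": 32,"tx": -0.03,"ty": 0,"tz": 0,"spin": 0}
  ]
}}

```text
time_s: 60.15
ee_pos: [0.5133, -0.0049, 0.0502]
orientation: [[-0.999, -0.042, 0.001], [-0.042, 0.999, 0.002], [-0.001, 0.002, -1.0]]
ft_force: [0.4, -0.3, -0.8]
finger_gap: 0.0347
```

Call:
{"api": "servo_tool", "payload": {
  "increments": [
    {"fingers": 32,"tx": -0.008,"ty": 0,"tz": 0,"spin": 0},
    {"fingers": 32,"tx": -0.018,"ty": 0,"tz": 0,"spin": 0},
    {"fingers": 32,"tx": -0.028,"ty": 0,"tz": 0,"spin": 0},
    {"fingers": 32,"tx": -0.036,"ty": 0,"tz": 0,"spin": 0},
    {"fingers": 32,"tx": -0.04,"ty": 0,"tz": 0,"spin": 0}
  ]
}}

```text
time_s: 60.78
ee_pos: [0.5335, -0.004, 0.0503]
orientation: [[-0.999, -0.042, 0.001], [-0.042, 0.999, 0.002], [-0.001, 0.002, -1.0]]
ft_force: [-0.5, -0.6, -0.3]
finger_gap: 0.0349
```

```bash
python3 - <<'E'
from h import *
st(); al((.616,-.0000),2.5)
E
```

```text
t 60.77 p [ 0.5335 -0.004   0.0503] th -177.58 F [-0.52 -0.58 -0.3 ] M [ 0.04 -0.04 -0.02] gap 34.9 zax [ 6.e-04  2.e-03 -1.e+00]
along -0.0826 lat -0.0004
```

About 9 mm to go. 6 mm first, then creep.

Call:
{"api": "servo_tool", "payload": {
  "increments": [
    {"fingers": 32,"tx": -0.005,"ty": 0,"tz": 0,"spin": 0},
    {"fingers": 32,"tx": -0.01,"ty": 0,"tz": 0,"spin": 0},
    {"fingers": 32,"tx": -0.013,"ty": 0,"tz": 0,"spin": 0}
  ]
}}

```text
time_s: 61.15
ee_pos: [0.5402, -0.0038, 0.0503]
orientation: [[-0.999, -0.042, 0.001], [-0.042, 0.999, 0.002], [-0.001, 0.002, -1.0]]
ft_force: [0.1, -0.7, -1.7]
finger_gap: 0.0347
```

Call:
{"api": "servo_tool", "payload": {
  "increments": [
    {"fingers": 32,"tx": -0.002,"ty": 0,"tz": 0,"spin": 0},
    {"fingers": 32,"tx": -0.004,"ty": 0,"tz": 0,"spin": 0}
  ]
}}

```text
time_s: 61.4
ee_pos: [0.5422, -0.0037, 0.0503]
orientation: [[-0.999, -0.042, 0.001], [-0.042, 0.999, 0.002], [-0.001, 0.002, -1.0]]
ft_force: [-0.0, -0.6, -1.6]
finger_gap: 0.0351
```

```bash
python3 - <<'E'
from h import *
st(); al((.616,-.0000),2.5)
E
```

```text
t 61.40 p [ 0.5422 -0.0037  0.0503] th -177.57 F [-0.01 -0.61 -1.61] M [-0.   -0.   -0.01] gap 35.1 zax [ 6.e-04  2.e-03 -1.e+00]
along -0.0739 lat -0.0005
```

Call:
{"api": "servo_tool", "payload": {
  "increments": [
    {"fingers": 32,"tx": -0.0015,"ty": 0,"tz": 0,"spin": 0},
    {"fingers": 32,"tx": -0.003,"ty": 0,"tz": 0,"spin": 0}
  ]
}}

```text
time_s: 61.65
ee_pos: [0.5436, -0.0036, 0.0503]
orientation: [[-0.999, -0.042, 0.0], [-0.042, 0.999, 0.002], [-0.0, 0.002, -1.0]]
ft_force: [-3.3, 0.0, -1.5]
finger_gap: 0.0347
```

Call:
{"api": "servo_tool", "payload": {
  "increments": [
    {"fingers": 32,"tx": -0.0015,"ty": 0,"tz": 0,"spin": 0},
    {"fingers": 32,"tx": -0.003,"ty": 0,"tz": 0,"spin": 0}
  ]
}}

```text
time_s: 61.9
ee_pos: [0.5436, -0.0035, 0.0496]
orientation: [[-0.999, -0.042, -0.003], [-0.042, 0.999, 0.002], [0.003, 0.002, -1.0]]
ft_force: [-9.2, -1.7, -0.2]
finger_gap: 0.0347
```

```bash
python3 - <<'E'
from h import *
st(); al((.616,-.0000),2.5)
E
```

```text
t 61.90 p [ 0.5436 -0.0035  0.0496] th -177.59 F [-9.22 -1.72 -0.18] M [-0.21  1.72 -0.03] gap 34.7 zax [-0.0029  0.0019 -1.    ]
along -0.0724 lat -0.0004
```

At the column. Lower onto the rest.

Call:
{"api": "servo_tool", "payload": {
  "increments": [
    {"fingers": 32,"tx": 0.0005,"ty": 0,"tz": 0.0015,"spin": 0},
    {"fingers": 32,"tx": 0.0005,"ty": 0,"tz": 0.003,"spin": 0},
    {"fingers": 32,"tx": 0.0005,"ty": 0,"tz": 0.003,"spin": 0}
  ]
}}

```text
time_s: 62.28
ee_pos: [0.5436, -0.0035, 0.0482]
orientation: [[-0.999, -0.042, -0.003], [-0.042, 0.999, 0.002], [0.002, 0.002, -1.0]]
ft_force: [-0.3, 0.0, -0.3]
finger_gap: 0.0349
```

Call:
{"api": "servo_tool", "payload": {
  "increments": [
    {"fingers": 32,"tx": 0,"ty": 0,"tz": 0.001,"spin": 0},
    {"fingers": 32,"tx": 0,"ty": 0,"tz": 0.0015,"spin": 0}
  ]
}}

```text
time_s: 62.52
ee_pos: [0.5436, -0.0035, 0.048]
orientation: [[-0.999, -0.042, -0.002], [-0.042, 0.999, 0.002], [0.002, 0.002, -1.0]]
ft_force: [-5.2, 0.8, 6.9]
finger_gap: 0.0349
```

```bash
python3 - <<'E'
from h import *
st(); al((.616,-.0000),2.5)
E
```

```text
t 62.52 p [ 0.5436 -0.0035  0.048 ] th -177.58 F [-5.16  0.84  6.93] M [0.15 0.95 0.01] gap 34.9 zax [-0.0024  0.0018 -1.    ]
along -0.0725 lat -0.0004
```

Seated. Release and move over the knob.

Call:
{"api": "servo_tool", "payload": {
  "increments": [
    {"fingers": 62,"tx": 0,"ty": 0,"tz": 0,"spin": 0},
    {"fingers": 62,"tx": 0,"ty": 0,"tz": 0,"spin": 0},
    {"fingers": 62,"tx": 0,"ty": 0,"tz": 0,"spin": 0},
    {"fingers": 62,"tx": 0,"ty": 0,"tz": -0.06,"spin": 0},
    {"fingers": 62,"tx": 0,"ty": 0,"tz": -0.16,"spin": 0},
    {"fingers": 62,"tx": 0,"ty": 0,"tz": -0.24,"spin": 0},
    {"fingers": 62,"tx": 0,"ty": 0,"tz": -0.24,"spin": 0},
    {"fingers": 62,"tx": 0,"ty": 0,"tz": -0.24,"spin": 0}
  ]
}}

```text
time_s: 63.52
ee_pos: [0.5437, -0.0037, 0.1673]
orientation: [[-0.999, -0.042, -0.003], [-0.042, 0.999, 0.002], [0.003, 0.002, -1.0]]
ft_force: [0.1, -0.1, -0.4]
finger_gap: 0.0626
```

```bash
python3 - <<'E'
from h import *
st(); snap("wrist","w22"); knob("w22",(105,120,50),(125,255,255),(200,200,320,384))
rect("w22",(0,120,100),(8,255,255),(150,60,350,384),.056)
inc((.6163,0.0002,.13),-177.56)
E
```

```text
t 63.52 p [ 0.5437 -0.0037  0.1673] th -177.58 F [ 0.09 -0.09 -0.41] M [-0.    0.01  0.01] gap 62.6 zax [-0.003   0.0019 -1.    ]
knob px 256.8 307.4 top z 0.1187 gap 0.0117 mean [6.147e-01 1.000e-04 1.187e-01] circ 614.9 0.6 12.9 720
rect c [530.3  -3.8] L 59.5 W 35.3 th 2.43 zmed 0.0552 px 150 [ 234  137   44   70 2679]
tx -0.1464 ty 0.0012 tz 0.0728 spin -0.0001  dist_mm 81.8 cur th -177.58
```

View pics/w22.png

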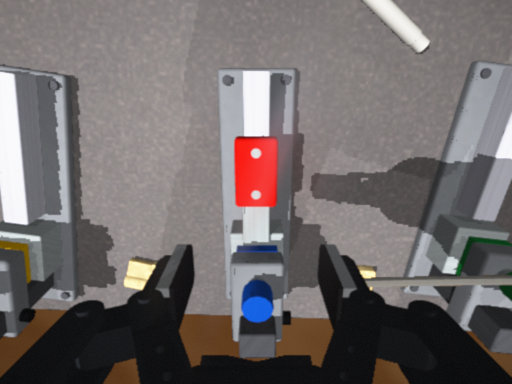

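The blade is fully in under the blue foot, with the handle at (256,172). Press the blue knob gently.

Call:
{"api": "servo_tool", "payload": {
  "increments": [
    {"fingers": 0,"tx": -0.08,"ty": 0.001,"tz": 0,"spin": 0},
    {"fingers": 0,"tx": -0.146,"ty": 0.001,"tz": 0,"spin": 0},
    {"fingers": 0,"tx": -0.146,"ty": 0.001,"tz": 0.0,"spin": 0},
    {"fingers": 0,"tx": -0.146,"ty": 0.001,"tz": 0.03,"spin": 0},
    {"fingers": 0,"tx": -0.146,"ty": 0.001,"tz": 0.06,"spin": 0},
    {"fingers": 0,"tx": -0.146,"ty": 0.001,"tz": 0.08,"spin": 0},
    {"fingers": 0,"tx": -0.146,"ty": 0.001,"tz": 0.08,"spin": 0},
    {"fingers": 0,"tx": -0.146,"ty": 0.001,"tz": 0.08,"spin": 0}
  ]
}}

```text
time_s: 64.58
ee_pos: [0.6162, 0.0, 0.1269]
orientation: [[-0.999, -0.042, -0.003], [-0.042, 0.999, 0.002], [0.003, 0.002, -1.0]]
ft_force: [-0.0, -0.2, 0.5]
finger_gap: -0.0
```

Call:
{"api": "servo_tool", "payload": {
  "increments": [
    {"fingers": 0,"tx": 0,"ty": 0,"tz": 0.004,"spin": 0},
    {"fingers": 0,"tx": 0,"ty": 0,"tz": 0.01,"spin": 0},
    {"fingers": 0,"tx": 0,"ty": 0,"tz": 0.014,"spin": 0},
    {"fingers": 0,"tx": 0,"ty": 0,"tz": 0.018,"spin": 0},
    {"fingers": 0,"tx": 0,"ty": 0,"tz": 0.02,"spin": 0},
    {"fingers": 0,"tx": 0,"ty": 0,"tz": 0.02,"spin": 0}
  ]
}}

```text
time_s: 65.32
ee_pos: [0.6161, 0.0, 0.1168]
orientation: [[-0.999, -0.042, -0.003], [-0.042, 0.999, 0.002], [0.003, 0.002, -1.0]]
ft_force: [-0.8, -0.0, 2.1]
finger_gap: -0.0001
```

```bash
python3 - <<'E'
from h import *
st(); al((.6160,0),2.5)
E
```

```text
t 65.33 p [0.6161 0.     0.1168] th -177.58 F [-0.83 -0.02  2.07] M [-0.01  0.03  0.06] gap -0.1 zax [-0.0034  0.0021 -1.    ]
along 0.0001 lat 0.0000
```

Call:
{"api": "servo_tool", "payload": {
  "increments": [
    {"fingers": 0,"tx": 0,"ty": 0,"tz": 0.003,"spin": 0},
    {"fingers": 0,"tx": 0,"ty": 0,"tz": 0.005,"spin": 0},
    {"fingers": 0,"tx": 0,"ty": 0,"tz": 0.005,"spin": 0}
  ]
}}

```text
time_s: 65.7
ee_pos: [0.6161, 0.0, 0.1142]
orientation: [[-0.999, -0.042, -0.003], [-0.042, 0.999, 0.002], [0.003, 0.002, -1.0]]
ft_force: [-0.7, -0.5, 1.0]
finger_gap: 0.0
```

Call:
{"api": "servo_tool", "payload": {
  "increments": [
    {"fingers": 0,"tx": 0,"ty": 0,"tz": 0.001,"spin": 0},
    {"fingers": 0,"tx": 0,"ty": 0,"tz": 0.001,"spin": 0}
  ]
}}

```text
time_s: 65.95
ee_pos: [0.6162, 0.0, 0.1136]
orientation: [[-0.999, -0.042, -0.003], [-0.042, 0.999, 0.002], [0.003, 0.002, -1.0]]
ft_force: [-0.3, -0.6, 1.6]
finger_gap: 0.0001
```

Call:
{"api": "servo_tool", "payload": {
  "increments": [
    {"fingers": 0,"tx": 0,"ty": 0,"tz": 0.001,"spin": 0},
    {"fingers": 0,"tx": 0,"ty": 0,"tz": 0.001,"spin": 0}
  ]
}}

```text
time_s: 66.2
ee_pos: [0.6162, 0.0, 0.1131]
orientation: [[-0.999, -0.042, -0.003], [-0.042, 0.999, 0.002], [0.003, 0.002, -1.0]]
ft_force: [-0.5, -0.5, 2.1]
finger_gap: 0.0003
```

```bash
python3 - <<'E'
from h import *
st(); al((.6160,0),2.5)
E
```

```text
t 66.20 p [0.6162 0.     0.1131] th -177.58 F [-0.46 -0.51  2.06] M [0.02 0.09 0.03] gap 0.3 zax [-0.0034  0.0021 -1.    ]
along 0.0002 lat 0.0000
```

Call:
{"api": "servo_tool", "payload": {
  "increments": [
    {"fingers": 0,"tx": 0,"ty": 0,"tz": 0.0008,"spin": 0},
    {"fingers": 0,"tx": 0,"ty": 0,"tz": 0.0008,"spin": 0}
  ]
}}

```text
time_s: 66.45
ee_pos: [0.6162, 0.0, 0.1131]
orientation: [[-0.999, -0.042, -0.003], [-0.042, 0.999, 0.002], [0.003, 0.002, -1.0]]
ft_force: [-1.6, -0.4, 4.2]
finger_gap: 0.0001
```

Call:
{"api": "servo_tool", "payload": {
  "increments": [
    {"fingers": 0,"tx": 0,"ty": 0,"tz": 0.0008,"spin": 0},
    {"fingers": 0,"tx": 0,"ty": 0,"tz": 0.0008,"spin": 0}
  ]
}}

```text
time_s: 66.7
ee_pos: [0.6162, 0.0, 0.1131]
orientation: [[-0.999, -0.042, -0.003], [-0.042, 0.999, 0.002], [0.003, 0.002, -1.0]]
ft_force: [-2.0, 0.7, 6.0]
finger_gap: -0.0001
```

```bash
python3 - <<'E'
from h import *
st()
E
```

```text
t 66.70 p [0.6162 0.     0.1131] th -177.58 F [-1.99  0.7   5.96] M [0.04 0.47 0.05] gap -0.1 zax [-0.003   0.0019 -1.    ]
```

It stops at 0.1131 with 6 N, as with the others. Back to the handle.

Call:
{"api": "servo_tool", "payload": {
  "increments": [
    {"fingers": 0,"tx": 0,"ty": 0,"tz": -0.03,"spin": 0},
    {"fingers": 0,"tx": 0,"ty": 0,"tz": -0.1,"spin": 0},
    {"fingers": 62,"tx": 0.05,"ty": 0,"tz": -0.12,"spin": 0},
    {"fingers": 62,"tx": 0.14,"ty": 0,"tz": -0.1,"spin": 0},
    {"fingers": 62,"tx": 0.1455,"ty": -0.001,"tz": -0.05,"spin": 0},
    {"fingers": 62,"tx": 0.1455,"ty": -0.001,"tz": -0.01,"spin": 0},
    {"fingers": 62,"tx": 0.1455,"ty": -0.001,"tz": 0.0,"spin": 0},
    {"fingers": 62,"tx": 0.1455,"ty": -0.001,"tz": 0.0,"spin": 0}
  ]
}}

```text
time_s: 67.7
ee_pos: [0.5438, -0.0035, 0.1133]
orientation: [[-0.999, -0.042, -0.003], [-0.042, 0.999, 0.002], [0.003, 0.002, -1.0]]
ft_force: [0.3, -0.2, 0.8]
finger_gap: 0.0624
```

```bash
python3 - <<'E'
from h import *
st(); snap("wrist","w23"); inc((.5436,-.0035,.0460),-177.57)
rect("w23",(0,120,100),(8,255,255),(150,60,350,384),.056)
E
```

```text
t 67.70 p [ 0.5438 -0.0035  0.1133] th -177.58 F [ 0.34 -0.24  0.8 ] M [-0.    0.02 -0.03] gap 62.4 zax [-0.0034  0.002  -1.    ]
tx 0.0005 ty -0.0000 tz 0.1356 spin -0.0000  dist_mm 67.8 cur th -177.58
rect c [529.8  -4. ] L 60.2 W 35.3 th 2.27 zmed 0.0553 px 150 [ 229  149   54   86 3971]
```

View pics/w23.png

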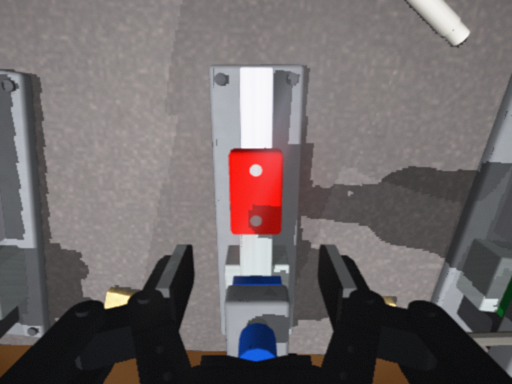

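The handle is centred at (256,192). Lower and grip.

Call:
{"api": "servo_tool", "payload": {
  "increments": [
    {"fingers": 62,"tx": 0.0005,"ty": 0,"tz": 0.07,"spin": 0},
    {"fingers": 62,"tx": 0.0005,"ty": 0,"tz": 0.12,"spin": 0},
    {"fingers": 62,"tx": 0.0005,"ty": 0,"tz": 0.137,"spin": 0},
    {"fingers": 62,"tx": 0.0005,"ty": 0,"tz": 0.137,"spin": 0},
    {"fingers": 62,"tx": 0.0005,"ty": 0,"tz": 0.137,"spin": 0},
    {"fingers": 32,"tx": 0.0005,"ty": 0,"tz": 0.137,"spin": 0},
    {"fingers": 32,"tx": 0.0005,"ty": 0,"tz": 0.137,"spin": 0},
    {"fingers": 32,"tx": 0.0005,"ty": 0,"tz": 0.137,"spin": 0},
    {"fingers": 32,"tx": 0.0005,"ty": 0,"tz": 0.137,"spin": 0}
  ]
}}

```text
time_s: 68.88
ee_pos: [0.5442, -0.0036, 0.0464]
orientation: [[-0.999, -0.042, -0.001], [-0.042, 0.999, 0.002], [0.001, 0.002, -1.0]]
ft_force: [-0.5, 1.1, 6.4]
finger_gap: 0.0349
```

```bash
python3 - <<'E'
from h import *
st(); al((.616,0),2.5)
E
```

```text
t 68.88 p [ 0.5442 -0.0036  0.0464] th -177.57 F [-0.5   1.11  6.35] M [ 0.19  0.25 -0.02] gap 34.9 zax [-0.0013  0.0015 -1.    ]
along -0.0718 lat -0.0004
```

Call:
{"api": "servo_tool", "payload": {
  "increments": [
    {"fingers": 32,"tx": 0.006,"ty": 0,"tz": 0,"spin": 0},
    {"fingers": 32,"tx": 0.014,"ty": 0,"tz": 0,"spin": 0},
    {"fingers": 32,"tx": 0.026,"ty": 0,"tz": 0,"spin": 0},
    {"fingers": 32,"tx": 0.04,"ty": 0,"tz": 0.0002,"spin": 0},
    {"fingers": 32,"tx": 0.055,"ty": 0,"tz": 0.0002,"spin": 0},
    {"fingers": 32,"tx": 0.07,"ty": 0,"tz": 0.0002,"spin": 0},
    {"fingers": 32,"tx": 0.085,"ty": 0,"tz": 0.0003,"spin": 0},
    {"fingers": 32,"tx": 0.1,"ty": 0,"tz": 0.0003,"spin": 0},
    {"fingers": 32,"tx": 0.115,"ty": 0,"tz": 0.0003,"spin": 0},
    {"fingers": 32,"tx": 0.13,"ty": 0,"tz": 0.0003,"spin": 0}
  ]
}}

```text
time_s: 70.12
ee_pos: [0.4789, -0.0064, 0.0464]
orientation: [[-0.999, -0.042, -0.001], [-0.042, 0.999, 0.001], [0.001, 0.002, -1.0]]
ft_force: [1.1, 0.4, 1.7]
finger_gap: 0.035
```

```bash
python3 - <<'E'
from h import *
st(); al((.616,0),2.5)
E
```

```text
t 70.12 p [ 0.4789 -0.0064  0.0464] th -177.57 F [1.14 0.41 1.74] M [-0.05 -0.38  0.01] gap 35.0 zax [-0.0011  0.0015 -1.    ]
along -0.1372 lat -0.0004
```

Out clear. Lift and look at the blue and green knobs and the pad from the earlier viewpoint.

Call:
{"api": "servo_tool", "payload": {
  "increments": [
    {"fingers": 32,"tx": 0.03,"ty": 0,"tz": 0,"spin": 0},
    {"fingers": 32,"tx": 0.05,"ty": 0,"tz": -0.03,"spin": 0},
    {"fingers": 32,"tx": 0.06,"ty": 0.02,"tz": -0.13,"spin": 0},
    {"fingers": 32,"tx": 0.06,"ty": 0.1,"tz": -0.25,"spin": 0},
    {"fingers": 32,"tx": 0.04,"ty": 0.18,"tz": -0.36,"spin": 0},
    {"fingers": 32,"tx": 0.02,"ty": 0.22,"tz": -0.48,"spin": 0},
    {"fingers": 32,"tx": 0,"ty": 0.23,"tz": -0.5,"spin": 0},
    {"fingers": 32,"tx": 0,"ty": 0.23,"tz": -0.5,"spin": 0},
    {"fingers": 32,"tx": 0,"ty": 0.23,"tz": -0.5,"spin": 0}
  ]
}}

```text
time_s: 71.25
ee_pos: [0.4734, 0.1078, 0.2949]
orientation: [[-0.999, -0.042, -0.004], [-0.042, 0.999, 0.001], [0.004, 0.002, -1.0]]
ft_force: [0.4, -0.7, -0.6]
finger_gap: 0.0349
```

```bash
python3 - <<'E'
from h import *
st(); snap("wrist","w24"); snap("top","top24")
knob("w24",(105,120,50),(125,255,255),(100,230,216,300))
knob("w24",(45,100,40),(85,255,255),(300,220,400,290))
E
```

```text
t 71.25 p [0.4734 0.1078 0.2949] th -177.58 F [ 0.35 -0.73 -0.65] M [ 0.03 -0.04  0.02] gap 34.9 zax [-0.0038  0.0014 -1.    ]
knob px 161.4 277.9 top z 0.1122 gap 0.0052 mean [0.6147 0.0008 0.1122] circ 614.8 1.4 12.7 278
knob px 335.6 275.0 top z 0.1124 gap 0.0054 mean [0.6022 0.209  0.1124] circ 603.0 206.6 12.4 216
```

View pics/w24.png

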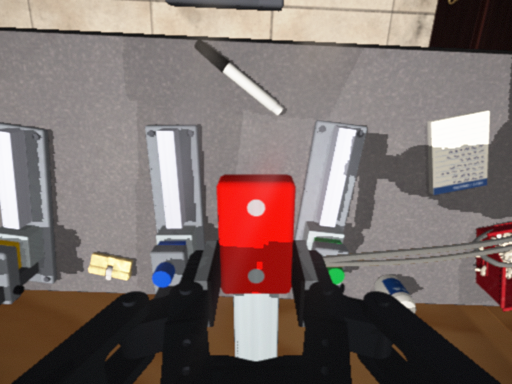

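All three knob tops read the same, about 6 mm gap with the known bias. Now look at the pad, at (460,150) here, from closer.

```bash
python3 - <<'E'
from h import *
inc((.40,.29,.29),-166)
E
```

```text
tx 0.1312 ty 0.3704 tz 0.0108 spin -0.0645  dist_mm 196.5 cur th -177.61
```

Call:
{"api": "servo_tool", "payload": {
  "increments": [
    {"fingers": 32,"tx": 0.13,"ty": 0.1,"tz": 0,"spin": -0.03},
    {"fingers": 32,"tx": 0.131,"ty": 0.22,"tz": 0,"spin": -0.064},
    {"fingers": 32,"tx": 0.131,"ty": 0.34,"tz": 0,"spin": -0.064},
    {"fingers": 32,"tx": 0.131,"ty": 0.37,"tz": 0,"spin": -0.064},
    {"fingers": 32,"tx": 0.131,"ty": 0.37,"tz": 0,"spin": -0.064},
    {"fingers": 32,"tx": 0.131,"ty": 0.37,"tz": 0,"spin": -0.064}
  ]
}}

```text
time_s: 72.1
ee_pos: [0.4, 0.2888, 0.2948]
orientation: [[-0.971, -0.24, -0.005], [-0.24, 0.971, 0.001], [0.005, 0.002, -1.0]]
ft_force: [-0.0, -0.8, -1.6]
finger_gap: 0.0346
```

```bash
python3 - <<'E'
from h import *
st(); snap("wrist","w25")
E
```

```text
t 72.10 p [0.4    0.2888 0.2948] th -166.13 F [-0.01 -0.79 -1.55] M [ 0.02 -0.02 -0.  ] gap 34.6 zax [-4.8e-03  8.0e-04 -1.0e+00]
```

View pics/w25.png

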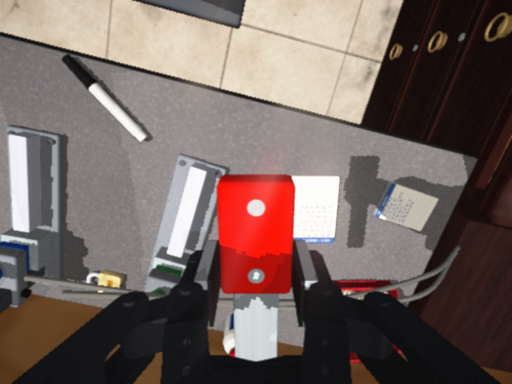

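The right edge of the pad shows at (337,177)–(335,243), with the decoy at (407,205). I'll compute the pad pose from this edge and from all four corners in w24.

```bash
python3 - <<'E'
from h import *
im,d,c=load("w24"); P=pts(c,d); Z=P[:,:,2]
m=np.zeros(d.shape,np.uint8); m[100:205,415:500]=((Z[100:205,415:500]>.007)&(Z[100:205,415:500]<.016))
m=cv2.morphologyEx(m,cv2.MORPH_OPEN,np.ones((3,3)))
n,l,s,_=cv2.connectedComponentsWithStats(m);i=1+np.argmax(s[1:,4]);ys,xs=np.nonzero(l==i)
print(s[i],cv2.minAreaRect((onz(c,np.c_[xs,ys],.011)[:,:2]*1000).astype(np.float32)))
im,d,c=load("w25"); P=pts(c,d); Z=P[:,:,2]
m=np.zeros(d.shape,np.uint8); sl=(slice(165,255),slice(297,350)); m[sl]=((Z[sl]>.007)&(Z[sl]<.016))
ys,xs=np.nonzero(m); w=onz(c,np.c_[xs,ys],.011)[:,:2]*1000; print(cv2.minAreaRect(w.astype(np.float32))); 
print(cv2.boxPoints(cv2.minAreaRect(w.astype(np.float32))))
E
```

```text
[ 430  111   59   84 4200] ((469.7298278808594, 387.38189697265625), (105.8103256225586, 76.92210388183594), 13.826098442077637)
((467.71197509765625, 396.1478271484375), (105.2720718383789, 58.660919189453125), 13.883553504943848)
[[409.57587 411.99142]
 [423.6515  355.04428]
 [525.8481  380.30423]
 [511.77246 437.25137]]
```

```bash
python3 - <<'E'
from h import *
im,d,c=load("w5");P=pts(c,d)
print(P[262:270:3,282:292:4].reshape(-1,3).round(3))
m=(P[:,:,2]>.03)&(P[:,:,2]<.09)&(np.arange(512)[None,:]>275)&(np.arange(512)[None,:]<365)&(np.arange(384)[:,None]>255)&(im[:,:,0]>1.6*im[:,:,1].astype(float))
q=P[m]; print(len(q),q.min(0),q.max(0))
inc((.4651,.3848,.12),-166.2);inc((.4651,.3848,.03),-166.2)
E
```

```text
[[0.583 0.448 0.004]
 [0.582 0.454 0.004]
 [0.58  0.46  0.004]
 [0.583 0.448 0.012]
 [0.581 0.453 0.013]
 [0.58  0.459 0.013]
 [0.581 0.446 0.023]
 [0.579 0.452 0.026]
 [0.577 0.457 0.026]]
1926 [0.5881133  0.4481361  0.03005648] [0.73038314 0.58509974 0.07354995]
tx -0.1736 ty 0.1549 tz 0.3496 spin 0.0002  dist_mm 210.0 cur th -166.16
tx -0.1743 ty 0.1546 tz 0.5296 spin 0.0002  dist_mm 289.3 cur th -166.16
```

The box starts at x 0.577, y 0.446, so the tip at (0.564,0.409) clears it. Go over the pad and down.

Call:
{"api": "servo_tool", "payload": {
  "increments": [
    {"fingers": 32,"tx": -0.06,"ty": 0.06,"tz": 0.08,"spin": 0},
    {"fingers": 32,"tx": -0.13,"ty": 0.12,"tz": 0.16,"spin": 0},
    {"fingers": 32,"tx": -0.174,"ty": 0.154,"tz": 0.25,"spin": 0},
    {"fingers": 32,"tx": -0.174,"ty": 0.1545,"tz": 0.34,"spin": 0},
    {"fingers": 32,"tx": -0.174,"ty": 0.1545,"tz": 0.42,"spin": 0},
    {"fingers": 32,"tx": -0.174,"ty": 0.1545,"tz": 0.49,"spin": 0},
    {"fingers": 32,"tx": -0.174,"ty": 0.1545,"tz": 0.51,"spin": 0},
    {"fingers": 32,"tx": -0.174,"ty": 0.1545,"tz": 0.51,"spin": 0},
    {"fingers": 32,"tx": -0.174,"ty": 0.1545,"tz": 0.51,"spin": 0}
  ]
}}

```text
time_s: 73.28
ee_pos: [0.4663, 0.385, 0.0418]
orientation: [[-0.971, -0.239, -0.002], [-0.239, 0.971, 0.002], [0.002, 0.003, -1.0]]
ft_force: [0.7, -0.0, -1.2]
finger_gap: 0.0351
```

```bash
python3 - <<'E'
from h import *
st(); snap("wrist","w26"); inc((.4651,.3848,.02),-166.2)
E
```

```text
t 73.28 p [0.4663 0.385  0.0418] th -166.18 F [ 0.72 -0.04 -1.24] M [ 0.04 -0.07  0.04] gap 35.1 zax [-0.0021  0.0021 -1.    ]
tx 0.0023 ty -0.0002 tz 0.0435 spin 0.0001  dist_mm 21.8 cur th -166.18
```

View pics/w26.png

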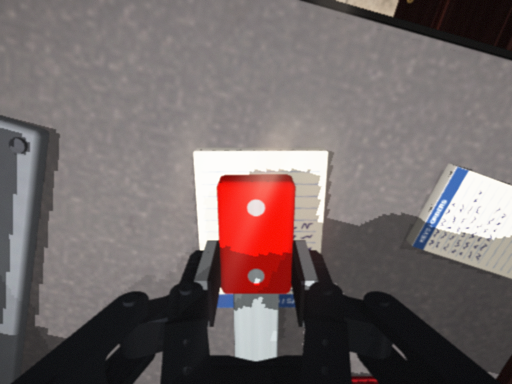

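The handle is over the pad: pad columns 195–327, rows 150–307. Lower until it touches.

Call:
{"api": "servo_tool", "payload": {
  "increments": [
    {"fingers": 32,"tx": 0,"ty": 0.004,"tz": 0.02,"spin": 0},
    {"fingers": 32,"tx": 0,"ty": 0.004,"tz": 0.038,"spin": 0},
    {"fingers": 32,"tx": 0,"ty": 0.004,"tz": 0.044,"spin": 0},
    {"fingers": 32,"tx": 0,"ty": 0.004,"tz": 0.044,"spin": 0}
  ]
}}

```text
time_s: 73.82
ee_pos: [0.4654, 0.387, 0.0192]
orientation: [[-0.971, -0.239, -0.003], [-0.239, 0.971, 0.002], [0.002, 0.002, -1.0]]
ft_force: [-0.3, -0.0, -0.3]
finger_gap: 0.0346
```

Call:
{"api": "servo_tool", "payload": {
  "increments": [
    {"fingers": 32,"tx": 0,"ty": 0,"tz": 0.002,"spin": 0},
    {"fingers": 32,"tx": 0,"ty": 0,"tz": 0.004,"spin": 0}
  ]
}}

```text
time_s: 74.08
ee_pos: [0.4655, 0.387, 0.0179]
orientation: [[-0.971, -0.239, -0.002], [-0.239, 0.971, 0.002], [0.002, 0.002, -1.0]]
ft_force: [-3.9, -1.6, 8.9]
finger_gap: 0.0346
```

```bash
python3 - <<'E'
from h import *
st()
E
```

```text
t 74.08 p [0.4655 0.387  0.0179] th -166.17 F [-3.92 -1.61  8.92] M [-0.46  0.83 -0.02] gap 34.6 zax [-0.0024  0.0019 -1.    ]
```

Contact at 0.0179, as predicted. Release, rise and check.

Call:
{"api": "servo_tool", "payload": {
  "increments": [
    {"fingers": 60,"tx": 0,"ty": 0,"tz": 0,"spin": 0},
    {"fingers": 60,"tx": 0,"ty": 0,"tz": 0,"spin": 0},
    {"fingers": 60,"tx": 0,"ty": 0,"tz": 0,"spin": 0},
    {"fingers": 62,"tx": 0,"ty": 0,"tz": -0.06,"spin": 0},
    {"fingers": 62,"tx": 0,"ty": 0,"tz": -0.16,"spin": 0},
    {"fingers": 80,"tx": 0.02,"ty": 0,"tz": -0.28,"spin": 0},
    {"fingers": 80,"tx": 0.06,"ty": 0,"tz": -0.4,"spin": 0},
    {"fingers": 80,"tx": 0.1,"ty": 0,"tz": -0.5,"spin": 0},
    {"fingers": 80,"tx": 0.1,"ty": 0,"tz": -0.5,"spin": 0},
    {"fingers": 80,"tx": 0.1,"ty": 0,"tz": -0.5,"spin": 0}
  ]
}}

```text
time_s: 75.32
ee_pos: [0.4177, 0.3746, 0.2676]
orientation: [[-0.971, -0.239, -0.002], [-0.239, 0.971, 0.002], [0.002, 0.002, -1.0]]
ft_force: [-0.5, 0.5, -0.5]
finger_gap: 0.0802
```

```bash
python3 - <<'E'
from h import *
st(); snap("wrist","w27"); snap("scene","s27"); snap("top","top27")
rect("w27",(0,120,100),(8,255,255),(200,60,320,240),.027)
im=cv2.imread("pics/s27.png")[120:290,100:330]
cv2.imwrite("pics/s27c.png",cv2.resize(im,None,fx=3.4,fy=3.4,interpolation=cv2.INTER_CUBIC))
E
```

```text
t 75.33 p [0.4177 0.3746 0.2676] th -166.17 F [-0.45  0.51 -0.53] M [ 0.06 -0.01  0.  ] gap 80.2 zax [-0.0023  0.0019 -1.    ]
rect c [451.5 383.8] L 60.1 W 33.8 th 14.41 zmed 0.0267 px 200 [ 242  159   28   46 1138]
```

View pics/w27.png

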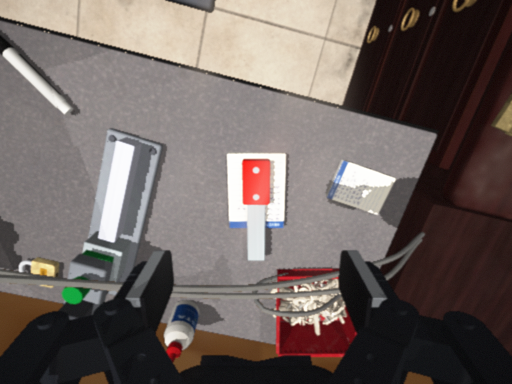

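View pics/s27c.png

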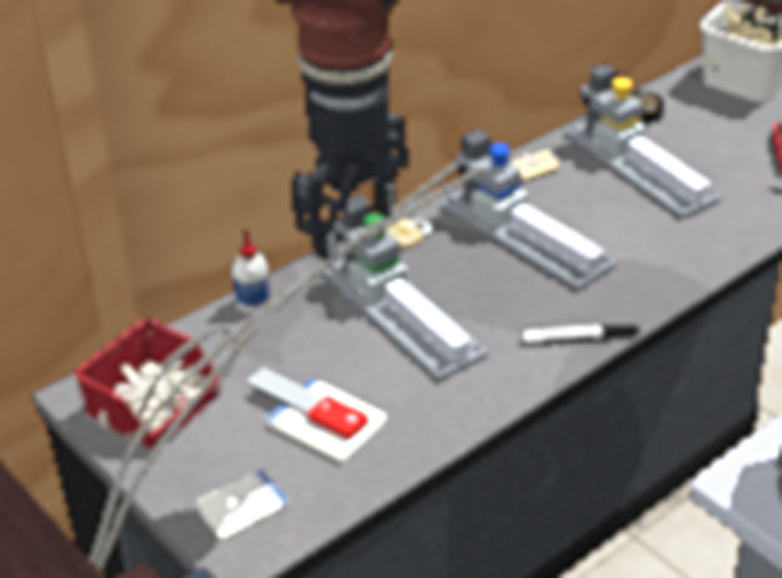

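The blade lies flat with its handle fully on the right pad (handle at (256,182), top at 0.0267 m), and the robot is touching nothing. Handing in.

```bash
python3 - <<'E'
from workcell import close_job
print(close_job())
E
```

```text
the job is handed in; nothing more can be done
None
```

All three presser feet are set to the red-handled blade in the order yellow, green, blue. The blade is back flat with its handle on the larger order pad. I handed the job in at about 75 s.

- **Raising the feet:** I raised yellow and blue first, because the camera showed gaps of only about 2.5 mm. I did not feel for this with the blade. Green had about 8 mm, so the blade went in without raising it.
- **Setting each foot:** I slid the blade in until it met the column at 4–9 N. I pressed the foot down until it stopped, at about 6 N with the fingertips at 0.1131 m for all three. Then I drew the blade out level.
- **Gap check:** With the blade out, the camera read 5.2 mm on each stand. It reads about 0.8 mm low, so this fits the 6 mm blade. Green came out at 5.4 mm in one later view. I did not measure yellow again after its own check.
- **Final check:** The handle's top is at 26.7 mm, which fits lying flat on the pad. The gripper is well clear and touching nothing.

**Incidents:**
- Early on, joint 6 reached its range limit and tilted the tool by about 4°. I undid this before picking up the blade.
- The grey tubes over the green stand gave no resistance when I lowered the strip onto them, so I treated them as scenery.
- The pad seemed to have moved by a few centimetres, so I measured it again before laying the blade down.

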